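# Change over the titration sample changer

## Task

Change over the sample changer for the next run: take the used open beakers out of its rack and nest them, one inside the other, into the beaker standing in the steel tray. Load the lidded samples into the numbered rack positions one after another in number order - red lid in position 1 (one dot), yellow in 2, green in 3, blue in 4 - each standing fully down in its holder; if a colour is missing, go on to the next and leave its position empty. When the rack is cleared and loaded, press the green start key fully down; at the end the stack stands upright in the tray, and the other glassware and tools have been left where they were.

Things in the scene. Friction and masses are not known exactly. Their poses are not given: they have to be found in the camera images.
- changer: Sample changer, bolted down: white housing 290 x 290 mm, 42 mm high, under the rack. Along its local +y edge a blue-grey block (270 mm along x, y 145 to 260 mm, 120 mm high) carries a column and a white head (y 167 to 253 mm) up to 385 mm high. A key console 130 mm wide, 50 mm high, stands at its local -x edge. Origin at the centre of the underside, z up.
- rack: Round grey rack, 270 mm across, fixed at a different angle each time; origin 48 mm above the bench; its top (the holders' floor) is 12 mm higher. Five sleeves (60 mm bore, 66 mm outside, 28 mm high) on an 85 mm radius, 72 degrees apart; one to four white dots at the rim mark four, the fifth, towards the column, keeps a fixed black-lidded beaker. Centre knob 30 mm above the top, 40 mm wide.
- pos1 (a point): Centre of the floor of rack position 1 (one dot), z up, 60 mm above the bench; the holder sleeve rises 28 mm above it.
- pos2 (a point): Centre of the floor of rack position 2 (two dots), z up, 60 mm above the bench; the holder sleeve rises 28 mm above it.
- pos3 (a point): Centre of the floor of rack position 3 (three dots), z up, 60 mm above the bench; the holder sleeve rises 28 mm above it.
- pos4 (a point): Centre of the floor of rack position 4 (four dots), z up, 60 mm above the bench; the holder sleeve rises 28 mm above it.
- start (a joint): Travel of the green start key: 0 up, 0.006 m fully down; it springs back; fully down takes about 5 N.
- start_top (a point): Centre of the top of the green start key (26 mm across), on the changer's console, about 72 mm above the bench; it is pressed straight down. It stands 10 mm proud of its round black housing (42 mm across).
- tray: Steel tray 170 x 170 mm, 16 mm high, 4 mm walls and floor, fixed; origin at the centre of its underside.
- tray_in (a point): Centre of the tray's inner floor, 4 mm above the bench.
- stack_base: Open white beaker, 75 mm high: foot 48 mm across, 52 mm at 39 mm height, then a wider rim band 65 mm across from 43 mm to the rim (inside 60 mm); thick heavy foot. Fins inside carry the next beaker: nested, it stands 40 mm higher than the one below, with 4 mm play. Origin at the centre of its foot, z up to the mouth. 100 g. It stands loose in the steel tray and is the lowest of the stack.
- used_1: Open white beaker, 75 mm high: foot 48 mm across, 52 mm at 39 mm height, then a wider rim band 65 mm across from 43 mm to the rim (inside 60 mm); thick heavy foot. Fins inside carry the next beaker: nested, it stands 40 mm higher than the one below, with 4 mm play. Origin at the centre of its foot, z up to the mouth. 60 g. A used one, standing in rack position 1 at the start; may be absent.
- used_2: Open white beaker, 75 mm high: foot 48 mm across, 52 mm at 39 mm height, then a wider rim band 65 mm across from 43 mm to the rim (inside 60 mm); thick heavy foot. Fins inside carry the next beaker: nested, it stands 40 mm higher than the one below, with 4 mm play. Origin at the centre of its foot, z up to the mouth. 60 g. A used one, standing in rack position 2 at the start; may be absent.
- used_3: Open white beaker, 75 mm high: foot 48 mm across, 52 mm at 39 mm height, then a wider rim band 65 mm across from 43 mm to the rim (inside 60 mm); thick heavy foot. Fins inside carry the next beaker: nested, it stands 40 mm higher than the one below, with 4 mm play. Origin at the centre of its foot, z up to the mouth. 60 g. A used one, standing in rack position 3 at the start; may be absent.
- used_4: Open white beaker, 75 mm high: foot 48 mm across, 52 mm at 39 mm height, then a wider rim band 65 mm across from 43 mm to the rim (inside 60 mm); thick heavy foot. Fins inside carry the next beaker: nested, it stands 40 mm higher than the one below, with 4 mm play. Origin at the centre of its foot, z up to the mouth. 60 g. A used one, standing in rack position 4 at the start; may be absent.
- sample_red: Closed sample beaker with a red lid, about 200 g, for rack position 1; may be absent. Same white beaker, contents low down: foot 48 mm across, 52 mm at 39 mm height, band 65 mm, lid 67 mm across from 66 to 78 mm, and on it a round grip knob in the lid's colour, 28 mm across, from 78 to 100 mm height. Origin at the centre of its foot, z up. Stands on the bench at the start.
- sample_yellow: Closed sample beaker with a yellow lid, about 200 g, for rack position 2; may be absent. Same white beaker, contents low down: foot 48 mm across, 52 mm at 39 mm height, band 65 mm, lid 67 mm across from 66 to 78 mm, and on it a round grip knob in the lid's colour, 28 mm across, from 78 to 100 mm height. Origin at the centre of its foot, z up. Stands on the bench at the start.
- sample_green: Closed sample beaker with a green lid, about 200 g, for rack position 3; may be absent. Same white beaker, contents low down: foot 48 mm across, 52 mm at 39 mm height, band 65 mm, lid 67 mm across from 66 to 78 mm, and on it a round grip knob in the lid's colour, 28 mm across, from 78 to 100 mm height. Origin at the centre of its foot, z up. Stands on the bench at the start.
- sample_blue: Closed sample beaker with a blue lid, about 200 g, for rack position 4; may be absent. Same white beaker, contents low down: foot 48 mm across, 52 mm at 39 mm height, band 65 mm, lid 67 mm across from 66 to 78 mm, and on it a round grip knob in the lid's colour, 28 mm across, from 78 to 100 mm height. Origin at the centre of its foot, z up. Stands on the bench at the start.
- amber_bottle: Bystander: amber bottle 72 mm across, 150 mm high, origin at the centre of its foot.
- white_jar: Bystander: white jar with blue cap, 66 mm across, 90 mm high, origin at the centre of its foot.
- weighing_bottle: Bystander: small glass weighing bottle, 34 mm across, 34 mm high, standing among the samples, origin at the centre of its foot.
- flask: Bystander: conical glass flask, 84 mm across at its foot, 124 mm high, origin at the centre of its foot.
- spatula: Bystander: spatula 170 mm long lying flat on the bench near the robot, origin near its middle.
Not all that is in view belongs to the job. Leave any pink look-alike of the sample_blue alone. Leave any pink look-alike of the used_1 alone.

How it is judged:
By the outcome, as a careful person would: the job done as asked, in the order asked, and still so for the second after the job is handed in, with the robot touching nothing.
Of used_1, used_2, used_3, used_4 only 2 to 4 are there at a start; the rules pass over those that are not, and their reading is None.
Of sample_red, sample_yellow, sample_green, sample_blue only 3 to 4 are there at a start; the rules pass over those that are not, and their reading is None.
At some moment in a run one of stack_base, sample_red, sample_yellow, sample_green, sample_blue may be knocked a few centimetres aside while the robot is not near it.
It also fails if it takes over 210 s, if anything falls off the work surface, if the arm or the gripper's body presses on something with over 40 N, if the wrist force passes 120 N, or if a joint passes its speed limit or range.

## Robot

A 6-joint arm with a two-finger parallel gripper is mounted at the origin on the work surface. World frame = base frame: x ahead of the robot, y to its left, z up, the work surface at z = 0. Lengths are in m, angles in degrees, forces in N, time in s.
With the tool pointing down it reaches from about 0.375 to 0.9 m from the base axis. Payload 3.1 kg.
Tool frame: the origin (TCP) lies at the very end of the fingers, on their centre line; the grasp point (between the pads) lies 19 mm behind it; z points along the fingers, x is the direction in which the jaws open and shut, and the axes are right-handed (so a half turn about z gives the same grasp; the last joint's range is limited). The gripper opens to 87 mm and grips with 3 to 60 N. Pads are 19 mm wide; open, the fingers measure 117 mm over their backs; the gripper's body (75 mm by 190 mm) begins 51 mm behind the grasp point.
Start: joints at [-83.852, 30.224, 82.088, -0, 67.689, -10.227], TCP at [0.176, -0.6, 0.194] pointing down, gripper open.
Joint ranges: [-176.69, 176.69], [-43.24, 126.21], [12.49, 139.97], [-82, 262], [0, 151.66], [-163.58, 163.58]. Speed limits (degrees/s): [159.86, 159.86, 180, 180, 180, 180].

## Interface

Orientations are given as a 3x3 rotation matrix whose columns are the frame's x, y, z axes.
In Python, from rig import bot gives the robot as it stands.
- The arm moves only by the tool arm_command, never from a script. Its argument "plan" is a list of rows, each an object of numbers: "claw": the opening, from 0 (shut) to 1 (fully open); "dx", "dy", "dz": the shift along the tool's x, y, z in cm; "twist": the turn about the tool's z in degrees. A call has 1 to 8 rows; each row is the pose to reach, as a shift and turn from the pose measured when the call began, along the tool's axes at that moment; what a row does not reach only later rows make up. A row lasts 1/12 s, in which the tool goes at most 41.7 mm and 7.16 degrees, less where a joint would pass 70% of its speed; a pose out of reach is approached as far as the arm can. A call with a gripper value outside its range is refused whole. The fingers move at their own pace and stop on an object; the grip force is fixed at half the most. Time passes only in rows, so rows that repeat a pose let the fingers close. It gives the time, the measured TCP pose, the force and the opening at its end, in the units of the state.
- bot.read_state(): the state, without advancing time (a new reading comes with each control period).
- bot.capture(name): name is "scene" or "top"; returns the picture (400x640x3 uint8, red, green, blue); there is no depth.
- bot.calibration(name): a dict with "intrinsics" (3x3 intrinsics, pixels), "rvec" (rotation vector, rad) and "tvec" (3), from world to camera coordinates, as OpenCV has them. Camera axes: x right, y down, z forward; pixel columns grow to the right and rows downward; lengths in m; the calibration is good to about 2 mm. A picture is of the moment at which its call begins. calibration takes no time and is no camera call.
- bot.hand_in(): hands the job in, once; it reports no verdict.
The state is a dict: "time_s": time; "joint_positions": joint angles; "qvel": joint speeds; "tau": joint torques, N m; "position": TCP position; "tcp_rot": TCP orientation; "force": force on the tool from outside, world axes, zero at the start; "moment": the same for the moment, N m; "opening": opening from 0.0 (shut) to 1.0 (fully open).
Only numpy, scipy, OpenCV 4.12 (cv2) and the standard library are available. Lean on these libraries where they do the work, as an engineer would, in place of code of your own. Each camera call takes 0.05 s, during which the arm holds its last target.

## Working session

There is one attempt and no reset: what is moved stays moved. The work goes in short steps, Python scripts to look and compute and a tool call to move; the robot and the scene stay as the last step left them, time stands still between calls to the robot, and variables do not carry over. Pictures are saved under pics/ and viewed, and the job is handed in when it is done.

Besides the shell and the picture viewer there is one more tool, called after "Request:" as a command line: name --argument value ..., lists and objects as JSON in quotes. arm_command: Moves the arm, as the interface text tells. Its arguments: {"type":"object","properties":{"plan":{"type":"array"}},"required":["plan"]}

```bash
ls; mkdir -p pics; python3 - <<'E'
from rig import bot
import cv2
s=bot.read_state(); print({k:(s[k]) for k in ('time_s','position','tcp_rot','force','opening')})
for n in('scene','top'):
    im=bot.capture(n); cv2.imwrite(f'pics/{n}0.png',im[:,:,::-1]); c=bot.calibration(n); print(n,c)
E
```

```text
pics
{'time_s': 0.0, 'position': array([ 0.1761259 , -0.5988364 ,  0.19346686]), 'tcp_rot': array([[ 2.81900486e-01, -9.59443623e-01, -2.23929810e-04],
       [-9.59441288e-01, -2.81900302e-01,  2.15268126e-03],
       [-2.12850219e-03, -3.91994387e-04, -9.99997658e-01]]), 'force': array([-0.54624214,  0.51165453, -0.16482812]), 'opening': 0.9994995931884705}
scene {'intrinsics': array([[474.12483034,   0.        , 321.74485691],
       [  0.        , 474.12483034, 201.58114696],
       [  0.        ,   0.        ,   1.        ]]), 'rvec': array([ 1.37894682,  2.36742877, -0.72708881]), 'tvec': array([ 0.29581139, -0.28957678,  1.25093436])}
top {'intrinsics': array([[431.56968679,   0.        , 320.97616012],
       [  0.        , 431.56968679, 203.69771864],
       [  0.        ,   0.        ,   1.        ]]), 'rvec': array([ 2.15387083, -2.19173857,  0.11146729]), 'tvec': array([-0.04605067,  0.51348397,  1.13223972])}
```

View pics/scene0.png

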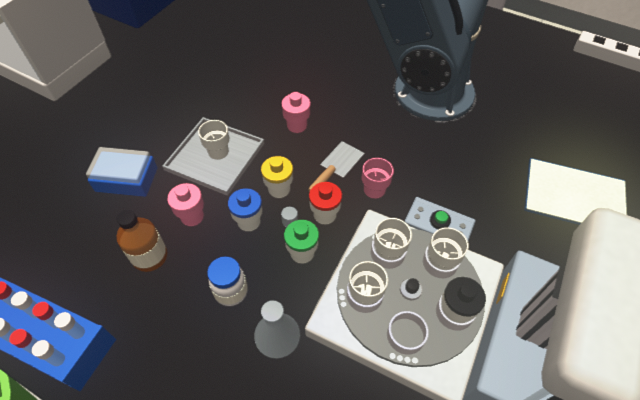

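View pics/top0.png

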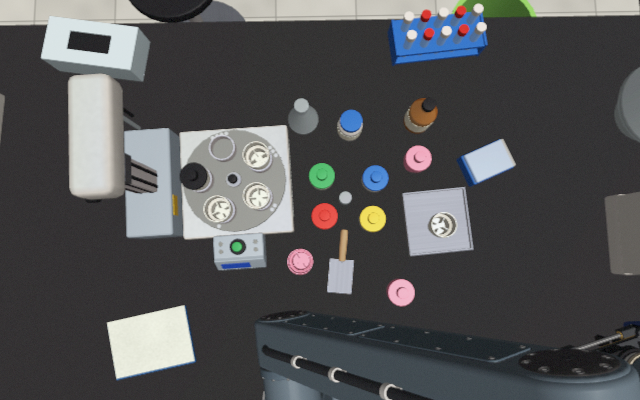

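```bash
cat > h.py <<'E'
import numpy as np, cv2
from rig import bot
C={}
for n in('scene','top'):
    c=bot.calibration(n); R=cv2.Rodrigues(np.array(c['rvec'],float))[0]; C[n]=(np.array(c['intrinsics']),R,np.array(c['tvec'],float).reshape(3))
def proj(n,P):
    K,R,t=C[n]; q=np.atleast_2d(P)@R.T+t; q=q@K.T; return q[:,:2]/q[:,2:]
def P34(n):
    K,R,t=C[n]; return K@np.c_[R,t]
def tri(ps,pt):
    X=cv2.triangulatePoints(P34('scene'),P34('top'),np.array(ps,float).reshape(2,1),np.array(pt,float).reshape(2,1))[:,0]; X=X[:3]/X[3]
    e=[np.linalg.norm(proj('scene',X)[0]-ps),np.linalg.norm(proj('top',X)[0]-pt)]
    return X,e
def onz(n,p,z):
    K,R,t=C[n]; d=R.T@np.linalg.inv(K)@np.r_[p,1]; o=-R.T@t; return o+d*(z-o[2])/d[2]
def crop(im,x0,y0,x1,y1,f,name,grid=10,circles=(),n=None):
    a=cv2.resize(im[y0:y1,x0:x1,::-1],None,fx=f,fy=f,interpolation=cv2.INTER_CUBIC)
    for x in range((x0//grid+1)*grid,x1,grid):
        L=8 if x%50==0 else 4
        cv2.line(a,((x-x0)*f,0),((x-x0)*f,L),(0,255,255),1)
        if x%(2*grid)==0: cv2.putText(a,str(x),((x-x0)*f-8,18),0,.35,(0,255,255),1)
    for y in range((y0//grid+1)*grid,y1,grid):
        cv2.line(a,(0,(y-y0)*f),(5,(y-y0)*f),(0,255,255),1)
        if y%(2*grid)==0: cv2.putText(a,str(y),(8,(y-y0)*f+4),0,.35,(0,255,255),1)
    for (c,r,col) in circles:
        th=np.linspace(0,2*np.pi,60); c=np.array(c)
        P=c+np.c_[r*np.cos(th),r*np.sin(th),0*th]
        q=(proj(n,P)+.5-[x0,y0])*f
        cv2.polylines(a,[np.int32(np.round(q*8))],True,col,1,cv2.LINE_AA,3)
    cv2.imwrite('pics/'+name,a)
def cap(n): return bot.capture(n)
def go(x,y,z,yaw=None,s=None):
    "print shift in tool axes (cm) and twist to bring TCP to x,y,z and jaw axis at yaw deg (mod 180)"
    s=s or bot.read_state(); R=np.array(s['tcp_rot']); d=R.T@(np.array([x,y,z])-s['position'])*100
    o='d=(%.2f,%.2f,%.2f)'%tuple(d)
    cur=np.degrees(np.arctan2(R[1,0],R[0,0]))
    if yaw is not None:
        dt=(yaw-cur+90)%180-90; o+=' twist=%.1f (q6 %.1f)'%(-dt,s['joint_positions'][5])
    print(o,'yaw',round(cur,1),'pos',np.round(s['position'],4),'f',np.round(s['force'],1),'op',round(s['opening'],3),'t',round(s['time_s'],2))
E
python3 - <<'E'
from h import *
for n in C: print(n,-C[n][1].T@C[n][2])
s=cv2.imread('pics/scene0.png')[:,:,::-1]; t=cv2.imread('pics/top0.png')[:,:,::-1]
crop(s,150,80,350,280,4,'s_c1.png'); crop(s,320,170,520,370,4,'s_c2.png')
crop(t,180,120,380,280,4,'t_c1.png'); crop(t,280,130,480,310,4,'t_c2.png')
E
```

```text
scene [0.97323406 0.20036403 0.8653702 ]
top [ 0.39893281 -0.04923718  1.17736212]
```

```bash
python3 - <<'E'
from h import *
s=cv2.imread('pics/scene0.png')[:,:,::-1]; t=cv2.imread('pics/top0.png')[:,:,::-1]
crop(s,160,90,350,270,3,'s_c1.png'); crop(s,320,190,510,370,3,'s_c2.png')
crop(t,180,120,330,270,4,'t_c1.png'); crop(t,280,140,480,290,4,'t_c2.png')
E
```

```text
(no output)
```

View pics/s_c2.png

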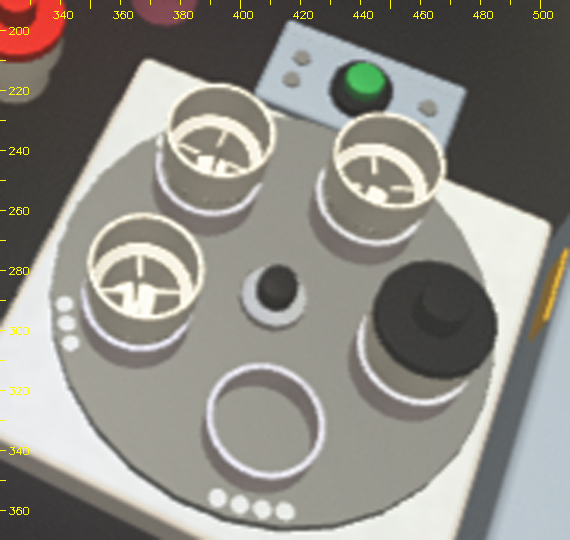

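View pics/t_c1.png

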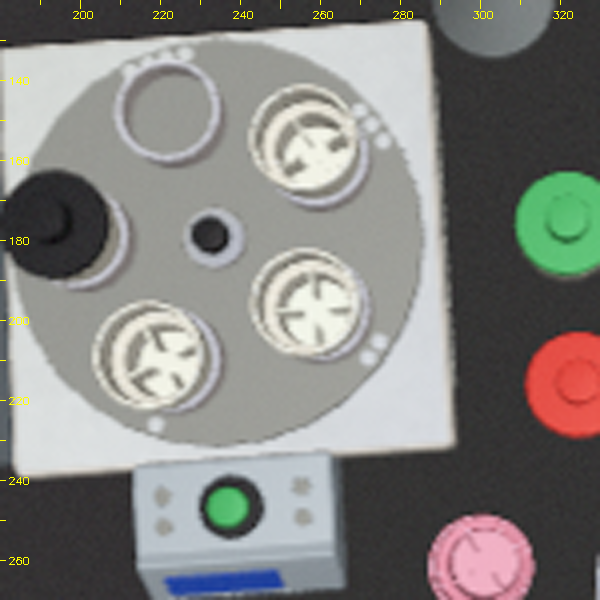

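View pics/s_c1.png

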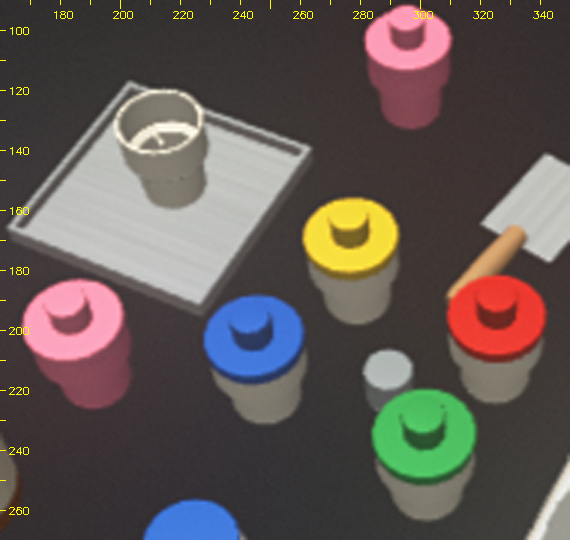

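View pics/t_c2.png

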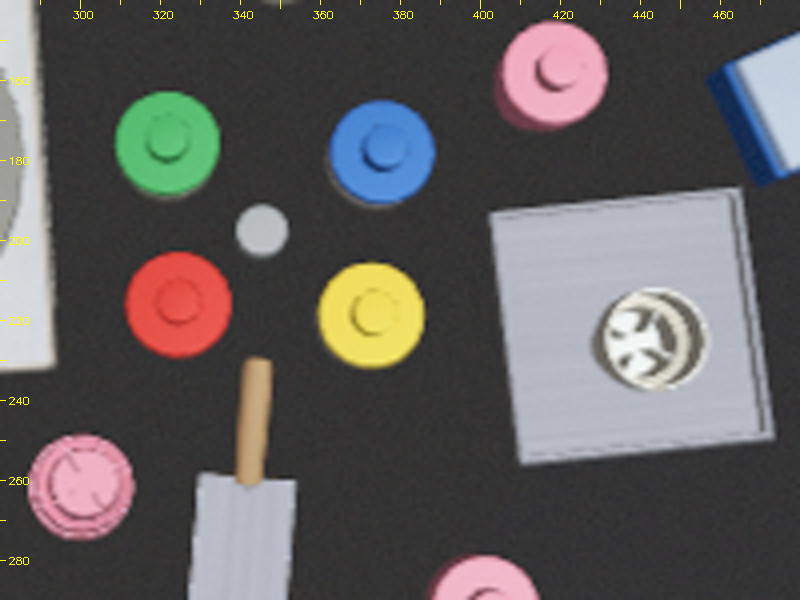

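```bash
cat >> h.py <<'E'
from scipy.optimize import minimize
def grad(im):
    g=cv2.GaussianBlur(im.astype(np.float32),(0,0),0.8)
    gx=np.stack([cv2.Sobel(g[:,:,k],cv2.CV_32F,1,0) for k in range(3)],2); gy=np.stack([cv2.Sobel(g[:,:,k],cv2.CV_32F,0,1) for k in range(3)],2)
    return gx,gy
def score(G,n,c,r,arc=None):
    th=np.linspace(0,2*np.pi,72,endpoint=False)
    P=np.array(c)+np.c_[r*np.cos(th),r*np.sin(th),0*th]
    q=proj(n,P).astype(np.float32); t=np.roll(q,-1,0)-np.roll(q,1,0); nn=np.c_[-t[:,1],t[:,0]]/np.linalg.norm(t,axis=1)[:,None]
    gx=cv2.remap(G[0],q[:,None,0],q[:,None,1],cv2.INTER_LINEAR)[:,0]; gy=cv2.remap(G[1],q[:,None,0],q[:,None,1],cv2.INTER_LINEAR)[:,0]
    return np.minimum(np.linalg.norm(gx*nn[:,:1]+gy*nn[:,1:],axis=1),300).mean()
def fit(Gs,c0,circ,fixz=None):
    "circ: list of (radius, dz); Gs dict name->grad; returns centre"
    f=lambda v: -sum(score(Gs[n],n,[v[0],v[1],(v[2] if fixz is None else fixz)+dz],r) for n in Gs for r,dz in circ)
    best=None
    for a in np.linspace(-.009,.009,7):
        for b in np.linspace(-.009,.009,7):
            for c in ([-.006,0,.006] if fixz is None else [0]):
                v=np.array(c0)+[a,b,c]; s=f(v)
                if best is None or s<best[0]: best=(s,v)
    r=minimize(f,best[1],method='Nelder-Mead',options=dict(initial_simplex=best[1]+np.array([[0,0,0],[.003,0,0],[0,.003,0],[0,0,.003]]),xatol=1e-5))
    v=r.x.copy()
    if fixz is not None: v[2]=fixz
    return v,-r.fun
E
cat > fit0.py <<'E'
from h import *
s=cv2.imread('pics/scene0.png')[:,:,::-1]; t=cv2.imread('pics/top0.png')[:,:,::-1]
G={'scene':grad(s),'top':grad(t)}
S=lambda x,y:(160+x/3-.33,90+y/3-.33); S2=lambda x,y:(320+x/3-.33,190+y/3-.33)
T=lambda x,y:(180+x/4-.4,120+y/4-.4); T2=lambda x,y:(280+x/4-.4,140+y/4-.4)
ob={'u1':(S2(389,157),T(149,355)),'u2':(S2(221,132),T(305,303)),'u3':(S2(145,266),T(305,139)),'s4':(S2(266,422),T(168,110)),
'base':(S(159,122),T2(656,338)),'black':(S2(434,320),T(55,226)),
'red':(S(497,317),T2(179,304)),'yel':(S(351,237),T2(371,315)),'grn':(S(424,434),T2(168,143)),'blu':(S(254,337),T2(382,152))}
res={}
ci=[];
for k,(a,b) in ob.items():
    X,e=tri(a,b)
    circ=[(.0325,0),(.030,0)] if k[0]=='u' or k=='base' else [(.033,0),(.030,0)] if k=='s4' else [(.0335,0)] if k=='black' else [(.0335,0),(.014,.022)]
    v,sc=fit(G,X,circ)
    print(k,np.round(X,4),np.round(e,1),'fit',np.round(v,4),round(sc))
    res[k]=v; ci+=[(v+[0,0,dz],r,(255,0,255)) for r,dz in circ]
    
kt=tri(S2(364,78),T(227,507)); print('key',kt)
kn=tri(S2(277,285),T(210,236)); print('knob',kn)
np.save('res0.npy',res,allow_pickle=True)
crop(s,160,90,350,270,3,'o1.png',circles=ci,n='scene'); crop(s,320,190,510,370,3,'o2.png',circles=ci,n='scene')
crop(t,180,120,330,270,4,'o3.png',circles=ci,n='top'); crop(t,280,140,480,290,4,'o4.png',circles=ci,n='top')
E
python3 fit0.py
```

```text
u1 [0.4952 0.1987 0.1316] [0.1 0. ] fit [0.4947 0.1995 0.1241] 907
u2 [0.526  0.1044 0.1269] [0.1 0.1] fit [0.5263 0.1036 0.1249] 880
u3 [0.628  0.1038 0.1275] [0.2 0.2] fit [0.6282 0.1041 0.1235] 915
s4 [0.6587 0.1995 0.0804] [0.1 0. ] fit [0.6584 0.1989 0.0753] 926
base [ 0.4501 -0.3677  0.0749] [0.1 0.2] fit [ 0.449  -0.3661  0.0736] 970
black [0.5767 0.2581 0.1251] [0.3 0.2] fit [0.5789 0.2568 0.1299] 561
red [ 0.4773 -0.0628  0.0695] [0. 0.] fit [ 0.4743 -0.0635  0.0714] 814
yel [ 0.4682 -0.1864  0.07  ] [0.1 0.1] fit [ 0.4704 -0.1869  0.0793] 899
grn [ 0.5821 -0.058   0.0707] [0.2 0.1] fit [ 0.5795 -0.0584  0.0707] 763
blu [ 0.5739 -0.1966  0.0708] [0.2 0.1] fit [ 0.5751 -0.1959  0.0788] 876
key (array([0.40289949, 0.16288257, 0.0658477 ]), [np.float64(0.4276282780754271), np.float64(0.4079926874542915)])
knob (array([0.57654583, 0.17203618, 0.07774409]), [np.float64(0.37698536792341625), np.float64(0.32011995922381037)])
```

```bash
cat > fit1.py <<'E'
from h import *
s=cv2.imread('pics/scene0.png')[:,:,::-1]; t=cv2.imread('pics/top0.png')[:,:,::-1]
G={'scene':grad(s),'top':grad(t)}
res=np.load('res0.npy',allow_pickle=True).item()
H={'u1':.135,'u2':.135,'u3':.135,'s4':.088,'base':.079,'black':.138,'red':.078,'yel':.078,'grn':.078,'blu':.078}
for k,v in res.items():
    circ=[(.0325,0),(.030,0)] if k[0]=='u' or k=='base' else [(.033,0),(.030,0)] if k=='s4' else [(.0335,0)] if k=='black' else [(.0335,0),(.014,.022)]
    a,sa=fit({'scene':G['scene']},v,circ,H[k]); b,sb=fit({'top':G['top']},v,circ,H[k])
    print(k,np.round(a,4),round(sa),np.round(b,4),round(sb),'diff mm',np.round((a-b)*1000,1)[:2])
E
python3 fit1.py
```

```text
u1 [0.5011 0.1989 0.135 ] 534 [0.494  0.1969 0.135 ] 377 diff mm [7.1 2. ]
u2 [0.5323 0.1049 0.135 ] 541 [0.5207 0.0968 0.135 ] 370 diff mm [11.6  8.1]
u3 [0.6308 0.1043 0.135 ] 510 [0.6255 0.1032 0.135 ] 386 diff mm [5.4 1.2]
s4 [0.6633 0.1983 0.088 ] 515 [0.6558 0.1957 0.088 ] 411 diff mm [7.5 2.6]
base [ 0.4528 -0.3621  0.079 ] 485 [ 0.4488 -0.3649  0.079 ] 487 diff mm [4.  2.8]
black [0.5833 0.2559 0.138 ] 289 [0.5763 0.2558 0.138 ] 290 diff mm [7.  0.2]
red [ 0.4785 -0.0613  0.078 ] 474 [ 0.475  -0.0598  0.078 ] 352 diff mm [ 3.5 -1.5]
yel [ 0.4689 -0.1872  0.078 ] 526 [ 0.4658 -0.1816  0.078 ] 405 diff mm [ 3.1 -5.6]
grn [ 0.5834 -0.057   0.078 ] 407 [ 0.5833 -0.0574  0.078 ] 363 diff mm [0.1 0.4]
blu [ 0.5747 -0.1963  0.078 ] 493 [ 0.5696 -0.1931  0.078 ] 401 diff mm [ 5.  -3.2]
```

View pics/o2.png

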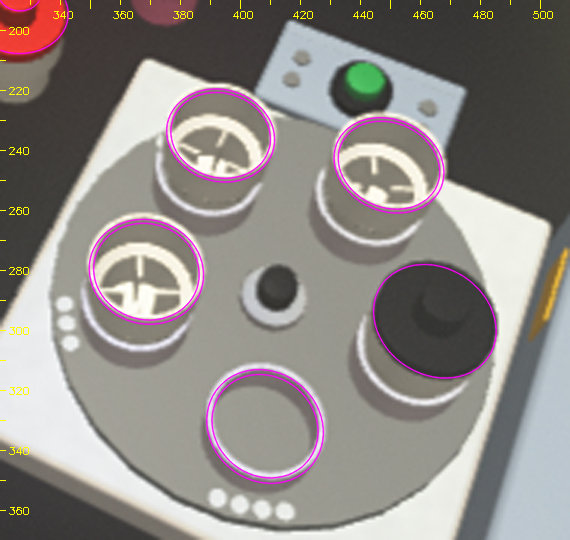

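View pics/o4.png

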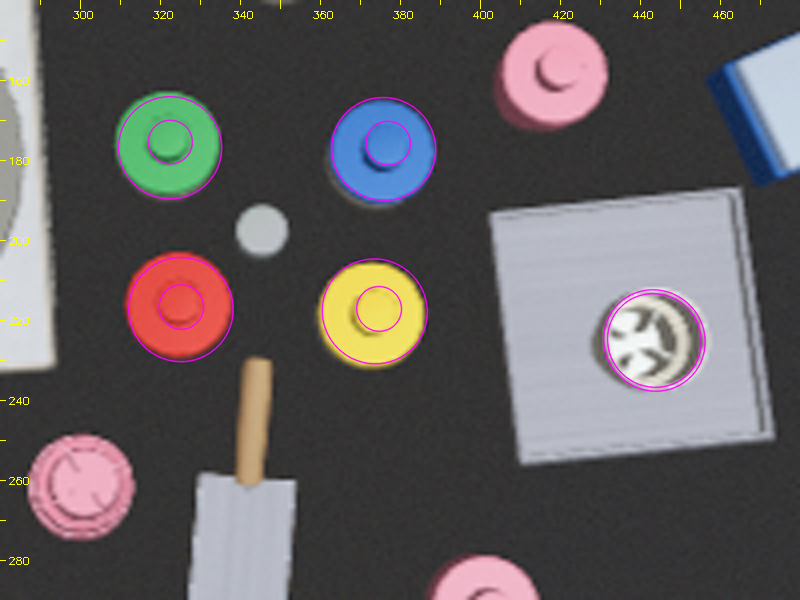

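```bash
python3 - <<'E'
from h import *
go(.45,-.28,.15,-54)
E
```

```text
d=(-22.87,-35.26,4.41) twist=-19.6 (q6 -10.2) yaw -73.6 pos [ 0.1762 -0.5989  0.1936] f [ 0.3 -1.   1.2] op 0.998 t 0.1
```

Request:
arm_command --plan '[{"claw": 1,"dx": -22.9,"dy": -35.3,"dz": 0,"twist": -19.6},{"claw": 1,"dx": -22.9,"dy": -35.3,"dz": 0,"twist": -19.6},{"claw": 1,"dx": -22.9,"dy": -35.3,"dz": 0,"twist": -19.6},{"claw": 1,"dx": -22.9,"dy": -35.3,"dz": 0,"twist": -19.6},{"claw": 1,"dx": -22.9,"dy": -35.3,"dz": 0,"twist": -19.6},{"claw": 1,"dx": -22.9,"dy": -35.3,"dz": 0,"twist": -19.6},{"claw": 1,"dx": -22.9,"dy": -35.3,"dz": 0,"twist": -19.6},{"claw": 1,"dx": -22.9,"dy": -35.3,"dz": 0,"twist": -19.6}]'

```text
time_s: 0.77
position: [0.3938, -0.3445, 0.1939]
tcp_rot: [[0.587, -0.81, -0.001], [-0.81, -0.587, 0.003], [-0.002, -0.001, -1.0]]
force: [-0.4, -1.2, 0.3]
opening: 1.003
```

Request:
arm_command --plan '[{"claw": 1,"dx": 0,"dy": 0,"dz": 0},{"claw": 1,"dx": 0,"dy": 0,"dz": 0}]'

```text
$.plan[0]: bad value
```

```bash
python3 - <<'E'
from h import *
go(.45,-.28,.15,-54)
s=cap('scene'); t=cap('top')
cv2.imwrite('pics/s1.png',s[:,:,::-1]);cv2.imwrite('pics/t1.png',t[:,:,::-1])
st=bot.read_state(); p=st['position']; R=np.array(st['tcp_rot'])
print(proj('scene',p),proj('top',p),R.round(4))
E
```

```text
d=(-1.92,-8.33,4.41) twist=-0.1 (q6 0.6) yaw -54.1 pos [ 0.3938 -0.3445  0.1939] f [-0.4 -1.2  0.3] op 1.003 t 0.77
[[228.85275954  78.99831556]] [[447.88059042 245.52127689]] [[ 5.931e-01 -8.051e-01 -4.000e-04]
 [-8.051e-01 -5.931e-01  5.800e-03]
 [-4.900e-03 -3.100e-03 -1.000e+00]]
```

View pics/s1.png

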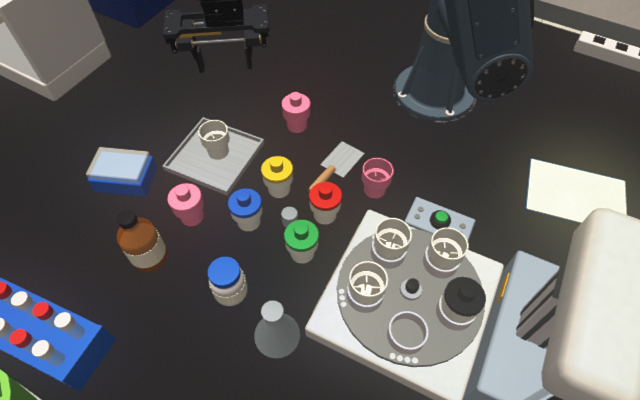

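View pics/t1.png

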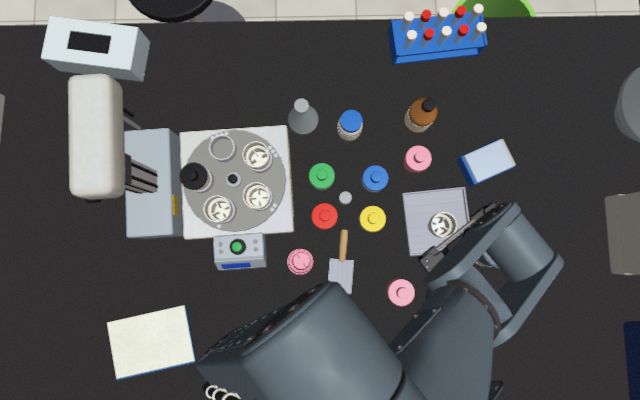

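```bash
python3 - <<'E'
from h import *
s=cap('scene')
st=bot.read_state(); p=np.array(st['position']); R=np.array(st['tcp_rot']); print(p,st['time_s'],st['qvel'].round(2) if hasattr(st['qvel'],'round') else st['qvel'])
w=st['opening']*.0435
for d in (-1,0,1): print(proj('scene',p+R[:,0]*d*w))
crop(s,150,0,290,110,5,'s1c.png')
E
```

```text
[ 0.39437077 -0.34349291  0.19393181] 0.9167 [-4.    0.58 -1.48 -1.41 -0.66 -0.73]
[[249.05692245  76.51948031]]
[[228.04630552  78.1264037 ]]
[[206.90075195  79.74364725]]
```

View pics/s1c.png

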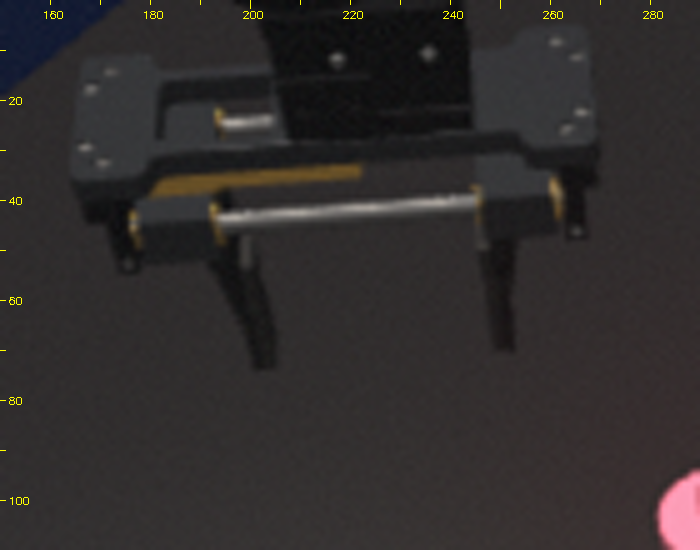

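```bash
python3 - <<'E'
from h import *
s=cap('scene')
st=bot.read_state(); p=np.array(st['position']); R=np.array(st['tcp_rot']); print(p,st['time_s'],np.round(st['qvel'],2))
print(proj('scene',p))
a=np.clip(s.astype(float)*4,0,255).astype(np.uint8)
crop(a,150,0,290,110,5,'s1d.png')
E
```

```text
[ 0.3936027  -0.34541099  0.19402807] 0.9667 [-3.02  0.41 -0.94 -0.42 -0.17 -0.08]
[[227.50460317  77.56320317]]
```

View pics/s1d.png

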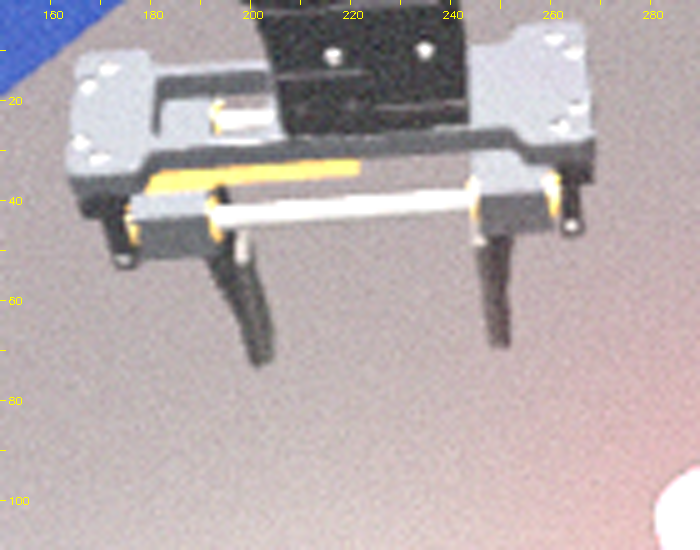

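```bash
python3 - <<'E'
from h import *
go(.527,.103,.24,54)
E
```

```text
d=(-28.34,-37.23,-4.52) twist=72.2 (q6 0.3) yaw -53.8 pos [ 0.3936 -0.3454  0.194 ] f [ 0.4 -0.2  0.1] op 1.0 t 0.97
```

```bash
python3 - <<'E'
from h import *
go(.527,.103,.22,-36)
E
```

```text
d=(-28.33,-37.23,-2.52) twist=-17.8 (q6 0.3) yaw -53.8 pos [ 0.3936 -0.3454  0.194 ] f [ 0.4 -0.2  0.1] op 1.0 t 0.97
```

Request:
arm_command --plan '[{"claw": 1,"dx": -28.3,"dy": -37.2,"dz": -2.6,"twist": -18},{"claw": 1,"dx": -28.3,"dy": -37.2,"dz": -2.6,"twist": -18},{"claw": 1,"dx": -28.3,"dy": -37.2,"dz": -2.6,"twist": -18},{"claw": 1,"dx": -28.3,"dy": -37.2,"dz": -2.6,"twist": -18},{"claw": 1,"dx": -28.3,"dy": -37.2,"dz": -2.6,"twist": -18},{"claw": 1,"dx": -28.3,"dy": -37.2,"dz": -2.6,"twist": -18},{"claw": 1,"dx": -28.3,"dy": -37.2,"dz": -2.6,"twist": -18},{"claw": 1,"dx": -28.3,"dy": -37.2,"dz": -2.6,"twist": -18}]'

```text
time_s: 1.63
position: [0.4886, -0.0278, 0.2132]
tcp_rot: [[0.809, -0.588, -0.001], [-0.588, -0.809, 0.001], [-0.001, -0.001, -1.0]]
force: [0.1, -0.2, -0.2]
opening: 0.998
```

```bash
python3 - <<'E'
from h import *
go(.527,.103,.17,-36)
E
```

```text
d=(-4.58,-12.83,4.33) twist=-0.0 (q6 19.6) yaw -36.0 pos [ 0.4886 -0.0278  0.2132] f [ 0.1 -0.2 -0.2] op 0.998 t 1.63
```

Request:
arm_command --plan '[{"claw": 1,"dx": -4.6,"dy": -12.8,"dz": 0,"twist": 0},{"claw": 1,"dx": -4.6,"dy": -12.8,"dz": 2,"twist": 0},{"claw": 1,"dx": -4.6,"dy": -12.8,"dz": 4.3,"twist": 0},{"claw": 1,"dx": -4.6,"dy": -12.8,"dz": 4.3,"twist": 0},{"claw": 1,"dx": -4.6,"dy": -12.8,"dz": 4.3,"twist": 0},{"claw": 1,"dx": -4.6,"dy": -12.8,"dz": 4.3,"twist": 0},{"claw": 1,"dx": -4.6,"dy": -12.8,"dz": 4.3,"twist": 0}]'

```text
time_s: 2.22
position: [0.5271, 0.101, 0.1705]
tcp_rot: [[0.808, -0.589, -0.0], [-0.589, -0.808, 0.0], [-0.001, -0.0, -1.0]]
force: [-0.3, -0.0, 0.6]
opening: 0.999
```

```bash
python3 - <<'E'
from h import *
s=cap('scene')
st=bot.read_state(); p=np.array(st['position']); R=np.array(st['tcp_rot']); print(p,st['time_s'],np.round(st['qvel'],2))
for d in (-1,0,1): print(proj('scene',p+R[:,0]*d*.0435).round(1))
a=np.clip(s.astype(float)*2,0,255).astype(np.uint8)
crop(a,320,130,480,280,4,'s2.png')
t=cap('top'); crop(t,180,120,330,270,4,'t2.png')
E
```

```text
[0.5272694  0.10086154 0.17083118] 2.2667 [-0.16 -0.62  0.12  0.17 -0.12  0.04]
[[416.3 211.9]]
[[394.7 220.4]]
[[372.4 229.3]]
```

View pics/s2.png

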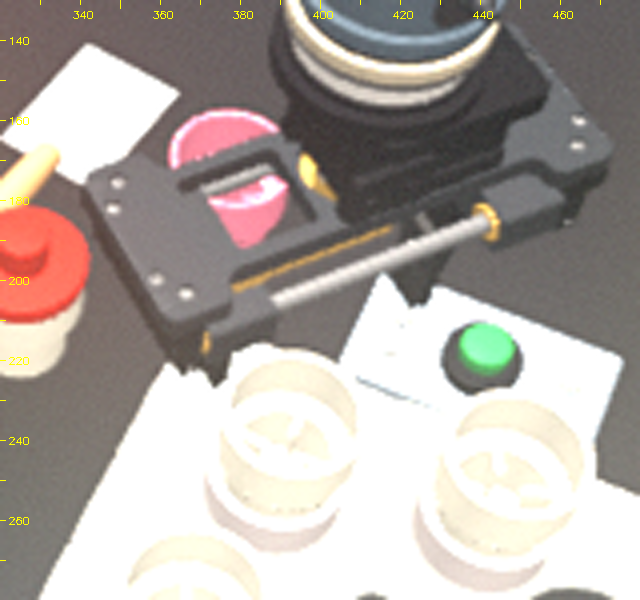

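View pics/t2.png

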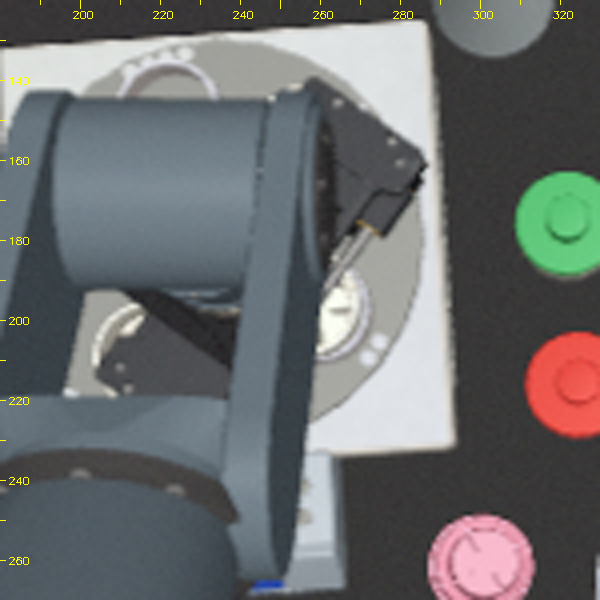

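```bash
python3 - <<'E'
from h import *
for p,o in (([.394,-.3447,.194],(226,71.2)),([.527,.101,.1707],(399.7,216))):
    p=np.array(p); b=proj('scene',p)[0]; J=np.array([(proj('scene',p+d)[0]-b)/10 for d in np.eye(3)*.01])  # px per mm
    print(b,J.round(2).tolist(), 'need',np.array(o)-b)
E
```

```text
[227.67291545  77.80067164] [[-0.28, 0.28], [0.39, 0.16], [-0.07, -0.38]] need [-1.67291545 -6.60067164]
[394.78450317 220.40520994] [[-0.24, 0.43], [0.53, 0.24], [0.08, -0.31]] need [ 4.91549683 -4.40520994]
```

```bash
python3 - <<'E'
from h import *
s=cap('scene'); 
a=np.clip(s.astype(float)*3,0,255).astype(np.uint8)
crop(a,350,180,450,255,8,'s2b.png')
E
```

```text
(no output)
```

View pics/s2b.png

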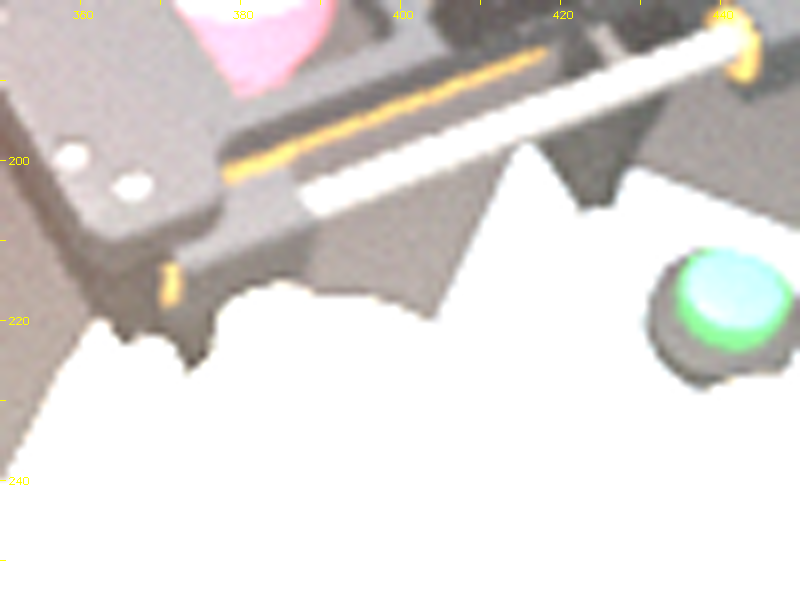

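```bash
cat > box.py <<'E'
from h import *
def draw(im,st,name,x0,y0,x1,y1,f,shift=(0,0,0)):
    p=np.array(st[0]); R=np.array(st[1])
    a=cv2.resize(np.clip(im[y0:y1,x0:x1,::-1].astype(float)*2.5,0,255).astype(np.uint8),None,fx=f,fy=f,interpolation=cv2.INTER_CUBIC)
    def L(P,col):
        q=(proj('scene',np.array([p+R@(np.array(v)/1000)+shift for v in P]))+.5-[x0,y0])*f
        cv2.polylines(a,[np.int32(q*8)],True,col,1,cv2.LINE_AA,3)
    for z,c in((-70,(0,255,0)),(-100,(255,255,0))): L([(-95,-37.5,z),(95,-37.5,z),(95,37.5,z),(-95,37.5,z)],c)
    for sg in(-1,1):
        L([(sg*43.5,-9.5,0),(sg*58.5,-9.5,0),(sg*58.5,9.5,0),(sg*43.5,9.5,0)],(0,0,255))
        L([(sg*43.5,-9.5,-70),(sg*58.5,-9.5,-70),(sg*58.5,9.5,-70),(sg*43.5,9.5,-70)],(0,128,255))
    cv2.imwrite('pics/'+name,a)
if __name__=='__main__':
    R1=np.array([[.59,-.807,0],[-.807,-.59,.003],[-.003,-.002,-1]])
    draw(cv2.imread('pics/s1.png')[:,:,::-1],([.394,-.3447,.194],R1),'b1.png',150,0,290,110,5)
    st=bot.read_state(); draw(cap('scene'),(st['position'],st['tcp_rot']),'b2.png',320,130,480,280,4)
E
python3 box.py
```

```text
(no output)
```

View pics/b1.png

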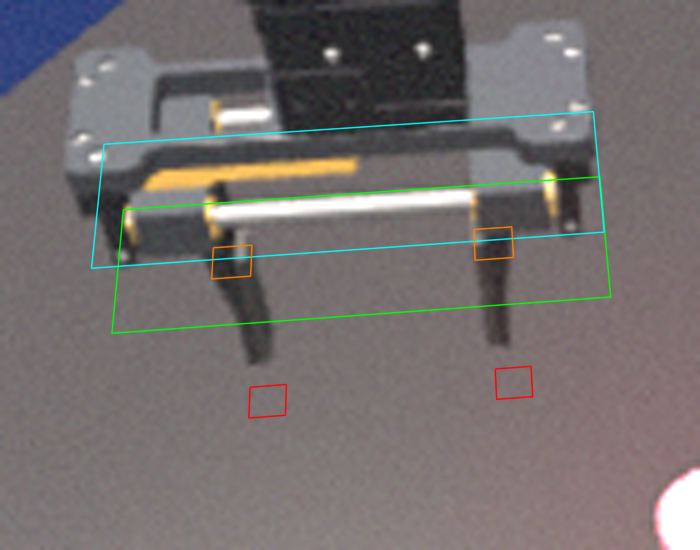

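View pics/b2.png

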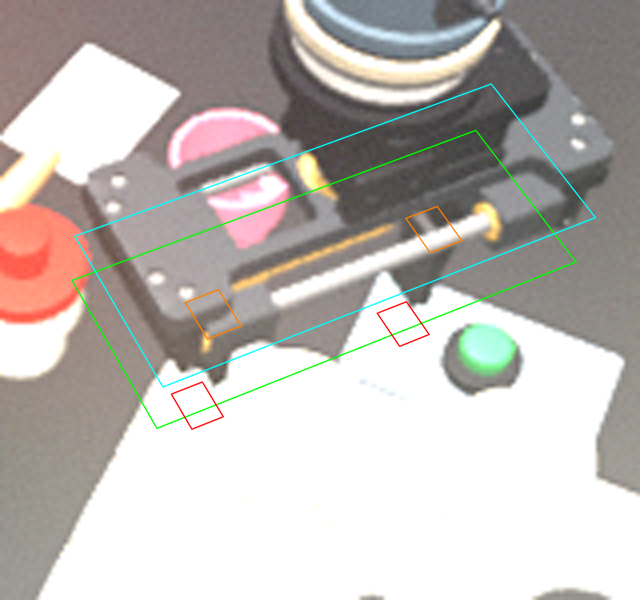

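```bash
python3 - <<'E'
from h import *
print(proj('scene',[[0,0,0],[0,0,.02],[.1,0,0],[0,.1,0]]).round(1), proj('top',[[0,0,0]]).round(1))
s=cv2.imread('pics/s1.png')[:,:,::-1]
ci=[([0,0,z],r,(255,0,255)) for z in(0,.02) for r in (.075,.095)]
crop(np.clip(s*2.0,0,255).astype(np.uint8),370,30,520,150,5,'bs.png',circles=ci,n='scene')
for k in ('joint_positions',): print(bot.read_state()[k])
E
```

```text
[[433.9  91.8]
 [435.4  86. ]
 [419.1 115.6]
 [470.1 105.2]] [[303.4 399.4]]
[-1.08974950e+00  2.51778856e+01  9.62624760e+01  6.13927989e-02
  5.85072234e+01  3.50319675e+01]
```

View pics/bs.png

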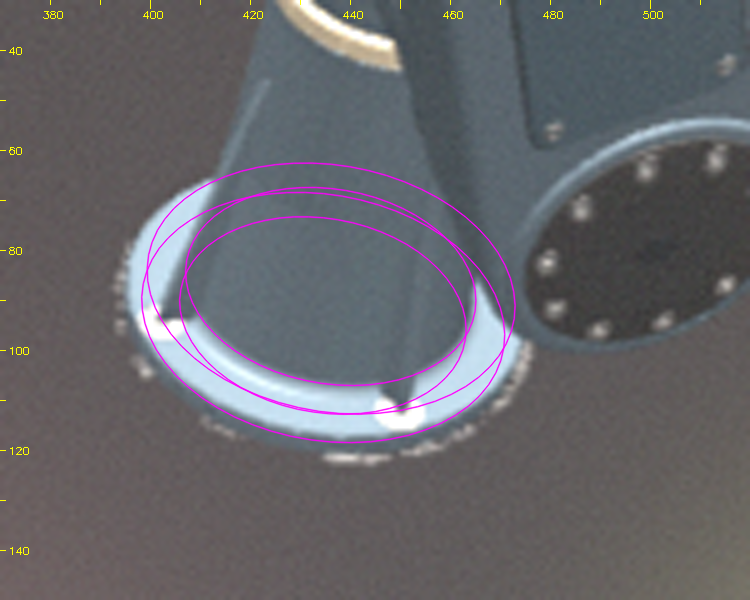

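```bash
python3 - <<'E'
from h import *
S=lambda x,y:(320+x/4-.4,130+y/4-.4);T=lambda x,y:(180+x/4-.4,120+y/4-.4)
st=bot.read_state(); p=np.array(st['position']);R=np.array(st['tcp_rot'])
for n,a,b in(('a',(119,181),(400,160)),('b',(113,209),(390,147)),('d?',(187,294),(338,102)),('c?',(157,278),(338,102))):
    X,e=tri(S(*a),T(*b)); print(n,X.round(4),np.round(e,1),'tool',(R.T@(X-p)*1000).round(1))
t=cap('top'); a=np.clip(t*2.5,0,255).astype(np.uint8); crop(a,190,130,295,230,6,'t2b.png')
s=cap('scene');crop(np.clip(s*2.,0,255).astype(np.uint8),330,150,480,235,5,'s2c.png')
E
```

```text
a [0.5765 0.0293 0.3091] [0. 0.] tool [  82.4   28.9 -138.1]
b [0.5851 0.0332 0.3042] [1.  0.9] tool [  87.    20.6 -133.1]
d? [0.6067 0.0673 0.302 ] [3.5 2.9] tool [  84.3  -19.7 -130.8]
c? [0.6076 0.0609 0.3077] [0. 0.] tool [  88.8  -15.  -136.5]
```

View pics/t2b.png

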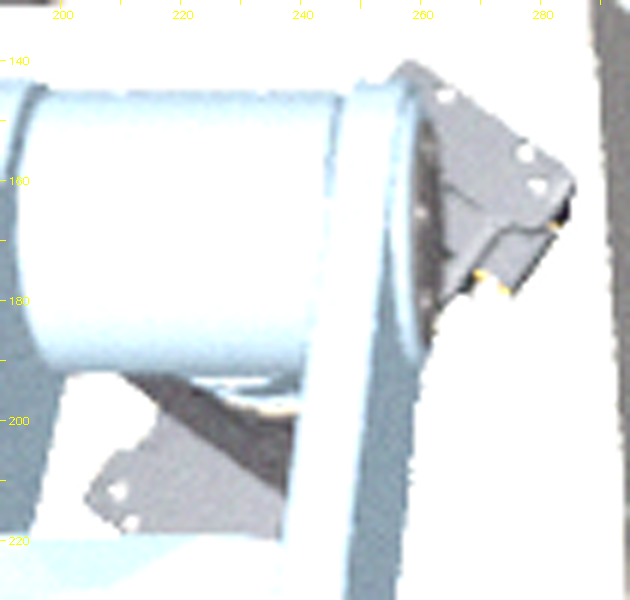

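View pics/s2c.png

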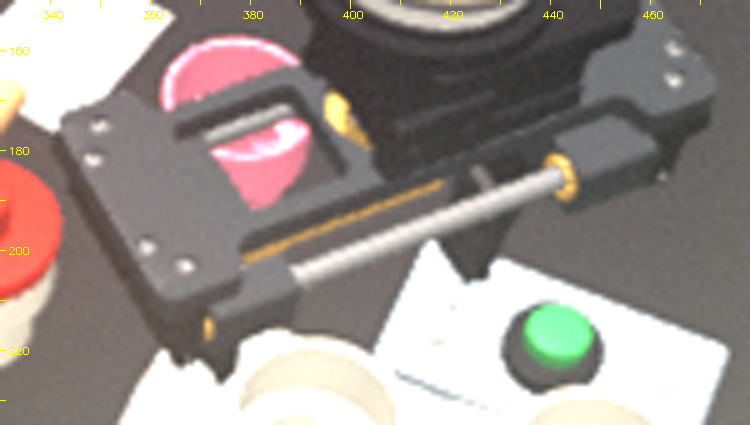

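```bash
python3 - <<'E'
from h import *
go(.32,-.43,.2,-36)
print(proj('scene',[.32,-.43,0]),proj('top',[.32,-.43,0]))
E
```

```text
d=(14.62,55.16,-2.97) twist=-0.1 (q6 35.0) yaw -36.1 pos [0.527  0.1018 0.171 ] f [ 0.4 -0.  -0.5] op 0.998 t 2.52
[[229.2295662 108.8636311]] [[461.00225628 273.1797863 ]]
```

Request:
arm_command --plan '[{"claw": 0,"dx": 0,"dy": 0,"dz": -3,"twist": 0},{"claw": 0,"dx": 14.6,"dy": 55.2,"dz": -3,"twist": 0},{"claw": 0,"dx": 14.6,"dy": 55.2,"dz": -3,"twist": 0},{"claw": 0,"dx": 14.6,"dy": 55.2,"dz": -3,"twist": 0},{"claw": 0,"dx": 14.6,"dy": 55.2,"dz": -3,"twist": 0},{"claw": 0,"dx": 14.6,"dy": 55.2,"dz": -3,"twist": 0},{"claw": 0,"dx": 14.6,"dy": 55.2,"dz": -3,"twist": 0},{"claw": 0,"dx": 14.6,"dy": 55.2,"dz": -3,"twist": 0}]'

```text
time_s: 3.18
position: [0.4199, -0.1719, 0.2012]
tcp_rot: [[0.808, -0.59, 0.002], [-0.59, -0.808, 0.0], [0.001, -0.001, -1.0]]
force: [1.0, -0.2, -0.3]
opening: 0.479
```

```bash
python3 - <<'E'
from h import *
go(.32,-.43,.2,-36)
E
```

```text
d=(7.15,26.74,0.09) twist=-0.1 (q6 -0.4) yaw -36.1 pos [ 0.4199 -0.1719  0.2012] f [ 1.  -0.2 -0.3] op 0.479 t 3.18
```

Request:
arm_command --plan '[{"claw": 0,"dx": 7.2,"dy": 26.7,"dz": 0,"twist": 0},{"claw": 0,"dx": 7.2,"dy": 26.7,"dz": 0,"twist": 0},{"claw": 0,"dx": 7.2,"dy": 26.7,"dz": 0,"twist": 0},{"claw": 0,"dx": 7.2,"dy": 26.7,"dz": 0,"twist": 0},{"claw": 0,"dx": 7.2,"dy": 26.7,"dz": 0,"twist": 0},{"claw": 0,"dx": 7.2,"dy": 26.7,"dz": 0,"twist": 0},{"claw": 0,"dx": 7.2,"dy": 26.7,"dz": 0,"twist": 0},{"claw": 0,"dx": 7.2,"dy": 26.7,"dz": 0,"twist": 0}]'

```text
time_s: 3.85
position: [0.3186, -0.4373, 0.2016]
tcp_rot: [[0.804, -0.594, 0.003], [-0.594, -0.804, -0.006], [0.006, 0.004, -1.0]]
force: [0.3, -0.6, 0.1]
opening: 0.007
```

Request:
arm_command --plan '[{"claw": 0,"dx": 0,"dy": 0,"dz": 4,"twist": 0},{"claw": 0,"dx": 0,"dy": 0,"dz": 8,"twist": 0},{"claw": 0,"dx": 0,"dy": 0,"dz": 12,"twist": 0},{"claw": 0,"dx": 0,"dy": 0,"dz": 15.5,"twist": 0},{"claw": 0,"dx": 0,"dy": 0,"dz": 17,"twist": 0},{"claw": 0,"dx": 0,"dy": 0,"dz": 17.5,"twist": 0},{"claw": 0,"dx": 0,"dy": 0,"dz": 17.5,"twist": 0},{"claw": 0,"dx": 0,"dy": 0,"dz": 17.5,"twist": 0}]'

```text
time_s: 4.52
position: [0.3194, -0.439, 0.0275]
tcp_rot: [[0.804, -0.594, 0.003], [-0.594, -0.804, -0.008], [0.007, 0.004, -1.0]]
force: [-0.3, -0.5, 0.4]
opening: 0.002
```

```bash
python3 - <<'E'
from h import *
go(.32,-.43,.01,-36)
s=cap('scene'); t=cap('top'); a=np.clip(s*4.0,0,255).astype(np.uint8)
st=bot.read_state(); p=np.array(st['position']); print(p, proj('scene',p),proj('top',p), bot.read_state()['position'])
crop(a,170,30,310,130,5,'s3.png')
crop(np.clip(t*3.,0,255).astype(np.uint8),400,220,540,320,5,'t3.png')
E
```

```text
d=(-0.50,-0.76,1.74) twist=-0.5 (q6 -29.3) yaw -36.5 pos [ 0.3194 -0.439   0.0275] f [-0.3 -0.5  0.4] op 0.002 t 4.52
[ 0.31972208 -0.43965756  0.02835913] [[224.41916483  99.19905083]] [[468.17360698 273.88699508]] [ 0.31972208 -0.43965756  0.02835913]
```

View pics/s3.png

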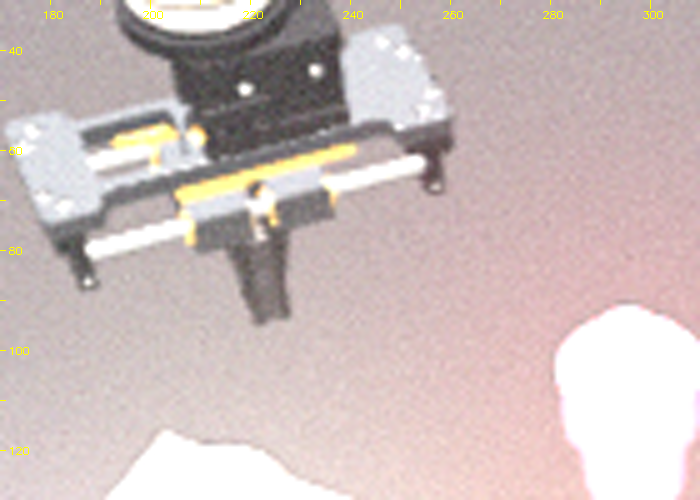

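View pics/t3.png

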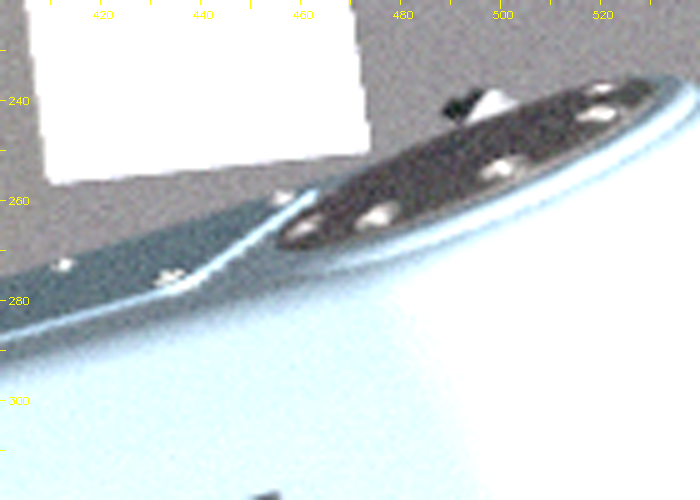

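Request:
arm_command --plan '[{"claw": 0,"dx": 0,"dy": 0,"dz": 0.5,"twist": 0},{"claw": 0,"dx": 0,"dy": 0,"dz": 1,"twist": 0},{"claw": 0,"dx": 0,"dy": 0,"dz": 1.5,"twist": 0},{"claw": 0,"dx": 0,"dy": 0,"dz": 1.8,"twist": 0},{"claw": 0,"dx": 0,"dy": 0,"dz": 2.0,"twist": 0},{"claw": 0,"dx": 0,"dy": 0,"dz": 2.0,"twist": 0}]'

```text
time_s: 5.12
position: [0.3196, -0.4394, 0.0077]
tcp_rot: [[0.804, -0.594, 0.004], [-0.594, -0.804, -0.009], [0.008, 0.005, -1.0]]
force: [-1.0, 0.0, 0.3]
opening: 0.002
```

```bash
python3 - <<'E'
from h import *
go(.32,-.43,.01,-36)
s=cap('scene'); a=np.clip(s*4.0,0,255).astype(np.uint8)
st=bot.read_state(); p=np.array(st['position']); print(p, proj('scene',p),st['force'])
crop(a,170,30,310,130,5,'s4.png')
E
```

```text
d=(-0.53,-0.78,-0.24) twist=-0.5 (q6 -29.3) yaw -36.5 pos [ 0.3196 -0.4394  0.0077] f [-1.   0.   0.3] op 0.002 t 5.12
[ 0.31970253 -0.43955822  0.00795416] [[225.74511719 105.17745723]] [-0.47592897 -0.49711131 -0.21040877]
```

View pics/s4.png

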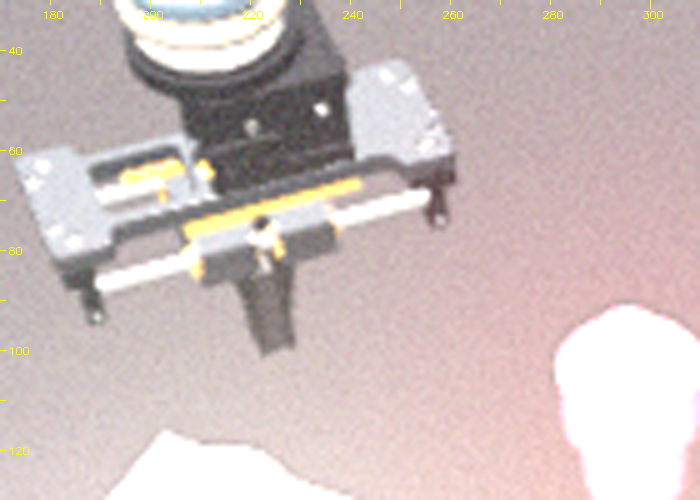

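Request:
arm_command --plan '[{"claw": 0,"dx": 0,"dy": 0,"dz": 0.4,"twist": 0},{"claw": 0,"dx": 0,"dy": 0,"dz": 0.6,"twist": 0},{"claw": 0,"dx": 0,"dy": 0,"dz": 0.7,"twist": 0},{"claw": 0,"dx": 0,"dy": 0,"dz": 0.8,"twist": 0},{"claw": 0,"dx": 0,"dy": 0,"dz": 0.9,"twist": 0}]'

```text
time_s: 5.58
position: [0.3197, -0.4397, -0.0012]
tcp_rot: [[0.804, -0.594, 0.004], [-0.594, -0.804, -0.009], [0.008, 0.005, -1.0]]
force: [0.2, -0.5, -0.1]
opening: 0.004
```

```bash
python3 - <<'E'
from h import *
go(.32,-.43,.01,-36)
E
```

```text
d=(-0.54,-0.79,-1.13) twist=-0.5 (q6 -29.3) yaw -36.5 pos [ 0.3197 -0.4397 -0.0012] f [ 0.2 -0.5 -0.1] op 0.004 t 5.58
```

Request:
arm_command --plan '[{"claw": 0,"dx": 0,"dy": 0,"dz": 0.2,"twist": 0},{"claw": 0,"dx": 0,"dy": 0,"dz": 0.3,"twist": 0},{"claw": 0,"dx": 0,"dy": 0,"dz": 0.4,"twist": 0},{"claw": 0,"dx": 0,"dy": 0,"dz": 0.4,"twist": 0}]'

```text
time_s: 5.92
position: [0.3197, -0.4396, -0.0054]
tcp_rot: [[0.804, -0.594, 0.004], [-0.594, -0.804, -0.009], [0.008, 0.005, -1.0]]
force: [-0.2, 0.3, 0.3]
opening: 0.005
```

```bash
python3 - <<'E'
from h import *
go(.32,-.43,.01,-36)
E
```

```text
d=(-0.53,-0.78,-1.55) twist=-0.5 (q6 -29.3) yaw -36.5 pos [ 0.3197 -0.4396 -0.0054] f [-0.2  0.3  0.3] op 0.005 t 5.92
```

Request:
arm_command --plan '[{"claw": 0,"dx": 0,"dy": 0,"dz": 0.2,"twist": 0},{"claw": 0,"dx": 0,"dy": 0,"dz": 0.35,"twist": 0},{"claw": 0,"dx": 0,"dy": 0,"dz": 0.35,"twist": 0}]'

```text
time_s: 6.17
position: [0.3196, -0.4394, -0.0092]
tcp_rot: [[0.804, -0.594, 0.003], [-0.594, -0.804, -0.008], [0.008, 0.004, -1.0]]
force: [-0.4, -0.5, -0.2]
opening: 0.004
```

Request:
arm_command --plan '[{"claw": 0,"dx": 0,"dy": 0,"dz": 0.2,"twist": 0},{"claw": 0,"dx": 0,"dy": 0,"dz": 0.3,"twist": 0},{"claw": 0,"dx": 0,"dy": 0,"dz": 0.3,"twist": 0}]'

```text
time_s: 6.42
position: [0.3195, -0.4392, -0.0125]
tcp_rot: [[0.804, -0.594, 0.003], [-0.594, -0.804, -0.008], [0.007, 0.004, -1.0]]
force: [0.4, 0.3, 0.6]
opening: 0.005
```

Request:
arm_command --plan '[{"claw": 0,"dx": 0,"dy": 0,"dz": 0.15,"twist": 0},{"claw": 0,"dx": 0,"dy": 0,"dz": 0.25,"twist": 0},{"claw": 0,"dx": 0,"dy": 0,"dz": 0.25,"twist": 0}]'

```text
time_s: 6.67
position: [0.3194, -0.4391, -0.0152]
tcp_rot: [[0.804, -0.594, 0.003], [-0.594, -0.804, -0.007], [0.007, 0.004, -1.0]]
force: [-0.1, 0.4, 0.5]
opening: 0.006
```

Request:
arm_command --plan '[{"claw": 0,"dx": 0,"dy": 0,"dz": 0.1,"twist": 0},{"claw": 0,"dx": 0,"dy": 0,"dz": 0.2,"twist": 0},{"claw": 0,"dx": 0,"dy": 0,"dz": 0.2,"twist": 0}]'

```text
time_s: 6.92
position: [0.3194, -0.439, -0.0174]
tcp_rot: [[0.804, -0.594, 0.003], [-0.594, -0.804, -0.007], [0.006, 0.004, -1.0]]
force: [-0.7, -1.1, 0.5]
opening: 0.006
```

```bash
python3 - <<'E'
from h import *
s=cap('scene'); a=np.clip(s*4.0,0,255).astype(np.uint8)
st=bot.read_state(); p=np.array(st['position']); print(p, proj('scene',p),st['force'],st['tau'])
crop(a,170,30,310,130,5,'s5.png')
E
```

```text
[ 0.31942194 -0.43905958 -0.01731021] [[227.51364424 112.34269708]] [-0.01865497  0.71206308 -0.64526155] [-5.93072429e-03 -4.26702261e+01 -7.04721227e+00  2.68702285e-02
  3.71964555e-02  3.98559550e-04]
```

View pics/s5.png

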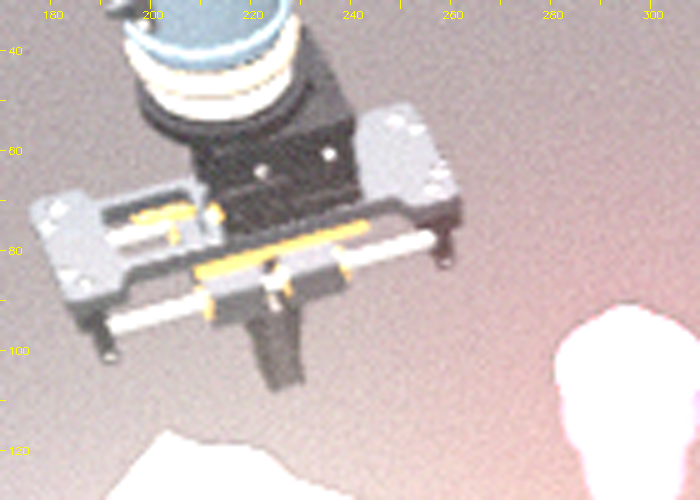

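Request:
arm_command --plan '[{"claw": 0,"dx": 0,"dy": 0,"dz": 0.1,"twist": 0},{"claw": 0,"dx": 0,"dy": 0,"dz": 0.2,"twist": 0},{"claw": 0,"dx": 0,"dy": 0,"dz": 0.2,"twist": 0}]'

```text
time_s: 7.22
position: [0.3194, -0.439, -0.0195]
tcp_rot: [[0.804, -0.594, 0.003], [-0.594, -0.804, -0.007], [0.006, 0.004, -1.0]]
force: [-0.9, 0.0, 0.5]
opening: 0.004
```

Request:
arm_command --plan '[{"claw": 0,"dx": 0,"dy": 0,"dz": 0.1,"twist": 0},{"claw": 0,"dx": 0,"dy": 0,"dz": 0.2,"twist": 0},{"claw": 0,"dx": 0,"dy": 0,"dz": 0.2,"twist": 0}]'

```text
time_s: 7.47
position: [0.3193, -0.4389, -0.0217]
tcp_rot: [[0.804, -0.594, 0.003], [-0.594, -0.804, -0.006], [0.006, 0.004, -1.0]]
force: [0.1, 0.5, -0.6]
opening: 0.006
```

Request:
arm_command --plan '[{"claw": 0,"dx": 0,"dy": 0,"dz": 0.1,"twist": 0},{"claw": 0,"dx": 0,"dy": 0,"dz": 0.2,"twist": 0},{"claw": 0,"dx": 0,"dy": 0,"dz": 0.2,"twist": 0}]'

```text
time_s: 7.72
position: [0.3193, -0.4387, -0.0239]
tcp_rot: [[0.804, -0.594, 0.003], [-0.594, -0.804, -0.006], [0.006, 0.003, -1.0]]
force: [-0.5, -0.2, -0.1]
opening: 0.007
```

Request:
arm_command --plan '[{"claw": 0,"dx": 0,"dy": 0,"dz": 0.1,"twist": 0},{"claw": 0,"dx": 0,"dy": 0,"dz": 0.2,"twist": 0},{"claw": 0,"dx": 0,"dy": 0,"dz": 0.2,"twist": 0}]'

```text
time_s: 7.97
position: [0.3192, -0.4386, -0.0261]
tcp_rot: [[0.804, -0.594, 0.002], [-0.594, -0.804, -0.006], [0.005, 0.003, -1.0]]
force: [-0.6, -0.6, 0.1]
opening: 0.008
```

```bash
python3 - <<'E'
from h import *
s=cap('scene'); a=np.clip(s*4.0,0,255).astype(np.uint8)
st=bot.read_state(); p=np.array(st['position']); print(p, proj('scene',p),st['force'],st['tau'],st['moment'])
crop(a,170,30,310,130,5,'s6.png')
E
```

```text
[ 0.31922416 -0.43866199 -0.0260177 ] [[228.203169   114.76301765]] [ 0.43500361 -0.40552867 -0.04659459] [-6.19187427e-03 -4.28952706e+01 -6.66107520e+00  2.60382268e-02
  4.15607309e-02  3.38523378e-04] [ 0.00272767 -0.03195094 -0.0029408 ]
```

View pics/s6.png

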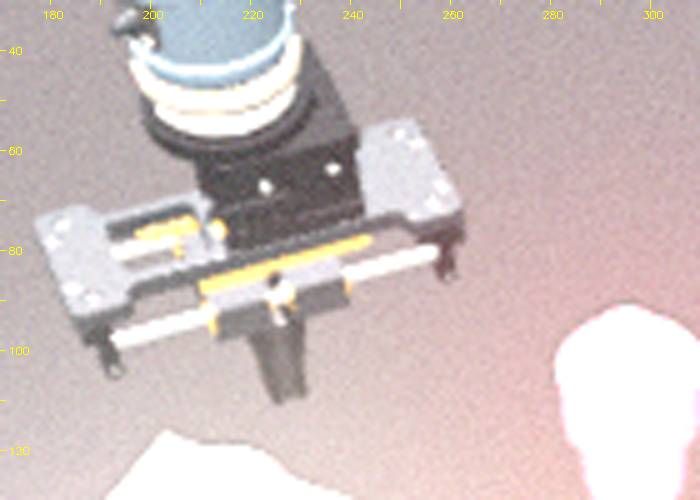

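Request:
arm_command --plan '[{"claw": 0,"dx": 0,"dy": 0,"dz": 0.1,"twist": 0},{"claw": 0,"dx": 0,"dy": 0,"dz": 0.2,"twist": 0},{"claw": 0,"dx": 0,"dy": 0,"dz": 0.2,"twist": 0}]'

```text
time_s: 8.27
position: [0.3193, -0.4388, -0.0277]
tcp_rot: [[0.804, -0.594, 0.003], [-0.594, -0.804, -0.006], [0.006, 0.003, -1.0]]
force: [1.0, 0.1, 3.4]
opening: 0.005
```

Request:
arm_command --plan '[{"claw": 0,"dx": 0,"dy": 0,"dz": 0.1,"twist": 0},{"claw": 0,"dx": 0,"dy": 0,"dz": 0.2,"twist": 0},{"claw": 0,"dx": 0,"dy": 0,"dz": 0.2,"twist": 0}]'

```text
time_s: 8.52
position: [0.3193, -0.4388, -0.0277]
tcp_rot: [[0.804, -0.594, 0.003], [-0.594, -0.804, -0.007], [0.006, 0.004, -1.0]]
force: [-2.2, 2.3, 16.6]
opening: 0.002
```

Request:
arm_command --plan '[{"claw": 0,"dx": 0,"dy": 0,"dz": 0.1,"twist": 0},{"claw": 0,"dx": 0,"dy": 0,"dz": 0.2,"twist": 0},{"claw": 0,"dx": 0,"dy": 0,"dz": 0.2,"twist": 0}]'

```text
time_s: 8.77
position: [0.3193, -0.4388, -0.0277]
tcp_rot: [[0.805, -0.594, 0.003], [-0.594, -0.805, -0.007], [0.007, 0.004, -1.0]]
force: [-1.9, 3.7, 18.5]
opening: 0.005
```

```bash
python3 - <<'E'
from h import *
s=cap('scene'); a=np.clip(s*4.0,0,255).astype(np.uint8)
st=bot.read_state(); p=np.array(st['position']); print(p,st['force'])
print(onz('scene',(228.4,110),0),np.array(st['tcp_rot']).round(3).tolist(),np.round(st['joint_positions'],3))
crop(a,200,80,250,120,12,'s7.png',grid=5)
E
```

```text
[ 0.31929052 -0.43887054 -0.02774181] [-1.58641454  2.77899991 19.05469233]
[ 0.3243556  -0.42945105  0.        ] [[0.805, -0.594, 0.003], [-0.594, -0.804, -0.007], [0.007, 0.004, -1.0]] [-6.57500e+01  4.41580e+01  1.02641e+02 -4.40000e-02  3.27470e+01
 -2.92750e+01]
```

View pics/s7.png

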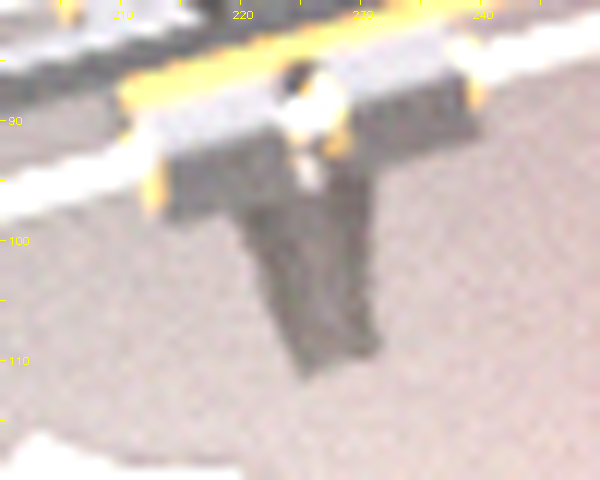

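```bash
python3 - <<'E'
import re
s=open('h.py').read()
s=s.replace("d=R.T@(np.array([x,y,z])-s['position'])*100","P=np.array(s['position'])+OFF; d=R.T@(np.array([x,y,z])-P)*100").replace("'pos',np.round(s['position'],4)","'pos',np.round(P,4)")
s=s.replace("C={}","OFF=np.array([.0015,.003,.0277])\nC={}",1)
open('h.py','w').write(s)
E
python3 - <<'E'
from h import *
from scipy.optimize import least_squares
def fitrack(pts):
    f=lambda v:np.concatenate([[v[0]+.085*np.cos(v[2]+k*1.256637)-p[0],v[1]+.085*np.sin(v[2]+k*1.256637)-p[1]] for k,p in pts])
    r=least_squares(f,[.578,.172,np.arctan2(.257-.172,0)])
    return r.x, np.abs(r.fun).reshape(-1,2)*1000
# order: black k=0; going +angle
sc={'u1':(.5011,.1989),'u2':(.5323,.1049),'u3':(.6308,.1043),'s4':(.6633,.1983),'black':(.5833,.2559)}
tp={'u1':(.494,.1969),'u2':(.5207,.0968),'u3':(.6255,.1032),'s4':(.6558,.1957),'black':(.5763,.2558)}
jt={'u1':(.4947,.1995),'u2':(.5263,.1036),'u3':(.6282,.1041),'s4':(.6584,.1989),'black':(.5789,.2568)}
K={'black':0,'u1':1,'u2':2,'u3':3,'s4':4}
for d in(sc,tp,jt):
    x,r=fitrack([(K[k],p) for k,p in d.items()]); print(x[:2].round(4),np.degrees(x[2]).round(1),r.round(1).tolist())
    for k in K: print(k,(x[:2]+.085*np.array([np.cos(x[2]+K[k]*1.256637),np.sin(x[2]+K[k]*1.256637)])).round(4))
go(.527,.103,.25,-36)
E
```

```text
[0.5822 0.1725] 89.6 [[0.4, 0.4], [0.6, 0.8], [0.8, 1.0], [0.1, 0.2], [0.5, 1.6]]
black [0.5828 0.2575]
u1 [0.5015 0.1993]
u2 [0.5317 0.1041]
u3 [0.6316 0.1033]
s4 [0.6632 0.1981]
[0.5745 0.1697] 89.8 [[0.3, 0.6], [3.5, 4.3], [1.3, 2.5], [0.4, 0.1], [1.5, 1.1]]
black [0.5748 0.2547]
u1 [0.4937 0.1963]
u2 [0.5242 0.1011]
u3 [0.6242 0.1007]
s4 [0.6554 0.1956]
[0.5773 0.1726] 89.8 [[1.9, 0.4], [0.8, 0.4], [1.2, 0.5], [0.2, 0.3], [1.3, 0.8]]
black [0.5776 0.2576]
u1 [0.4966 0.1991]
u2 [0.5271 0.104 ]
u3 [0.627  0.1036]
s4 [0.6582 0.1986]
d=(-15.25,-55.49,-25.34) twist=-0.4 (q6 -29.3) yaw -36.4 pos [ 0.3208 -0.4359 -0.    ] f [-1.6  2.8 19.1] op 0.007 t 8.82
```

```bash
python3 - <<'E'
from h import *
go(.532,.104,.22,-36)
E
```

```text
d=(-14.92,-55.88,-22.34) twist=-0.4 (q6 -29.3) yaw -36.4 pos [ 0.3208 -0.4359 -0.    ] f [-1.6  2.8 19.1] op 0.007 t 8.82
```

Request:
arm_command --plan '[{"claw": 1,"dx": 0,"dy": 0,"dz": -4,"twist": 0},{"claw": 1,"dx": 0,"dy": 0,"dz": -8,"twist": 0},{"claw": 1,"dx": 0,"dy": 0,"dz": -12,"twist": 0},{"claw": 1,"dx": 0,"dy": 0,"dz": -16,"twist": 0},{"claw": 1,"dx": -15.7,"dy": -55.8,"dz": -22,"twist": 0},{"claw": 1,"dx": -15.7,"dy": -55.8,"dz": -22,"twist": 0},{"claw": 1,"dx": -15.7,"dy": -55.8,"dz": -22,"twist": 0},{"claw": 1,"dx": -15.7,"dy": -55.8,"dz": -22,"twist": 0}]'

```text
time_s: 9.48
position: [0.3776, -0.281, 0.1487]
tcp_rot: [[0.804, -0.595, 0.003], [-0.595, -0.804, -0.008], [0.007, 0.004, -1.0]]
force: [1.2, 0.7, 0.4]
opening: 0.526
```

```bash
python3 - <<'E'
from h import *
go(.532,.104,.22,-36)
E
```

```text
d=(-10.42,-39.78,-4.60) twist=-0.5 (q6 -13.6) yaw -36.5 pos [ 0.3791 -0.278   0.1764] f [1.2 0.7 0.4] op 0.526 t 9.48
```

Request:
arm_command --plan '[{"claw": 1,"dx": -10.4,"dy": -39.8,"dz": -4.6,"twist": 0},{"claw": 1,"dx": -10.4,"dy": -39.8,"dz": -4.6,"twist": 0},{"claw": 1,"dx": -10.4,"dy": -39.8,"dz": -4.6,"twist": 0},{"claw": 1,"dx": -10.4,"dy": -39.8,"dz": -4.6,"twist": 0},{"claw": 1,"dx": -10.4,"dy": -39.8,"dz": -4.6,"twist": 0},{"claw": 1,"dx": -10.4,"dy": -39.8,"dz": -4.6,"twist": 0},{"claw": 1,"dx": -10.4,"dy": -39.8,"dz": -4.6,"twist": 0},{"claw": 1,"dx": -10.4,"dy": -39.8,"dz": -4.6,"twist": 0}]'

```text
time_s: 10.15
position: [0.5006, 0.0275, 0.1837]
tcp_rot: [[0.804, -0.595, 0.003], [-0.595, -0.804, -0.008], [0.007, 0.004, -1.0]]
force: [-0.6, -1.3, -0.8]
opening: 0.996
```

```bash
python3 - <<'E'
from h import *
go(.532,.104,.145,-36)
E
```

```text
d=(-2.02,-7.71,6.59) twist=-0.5 (q6 27.4) yaw -36.5 pos [0.5021 0.0305 0.2114] f [-0.6 -1.3 -0.8] op 0.996 t 10.15
```

Request:
arm_command --plan '[{"claw": 1,"dx": -2,"dy": -7.7,"dz": 0,"twist": 0},{"claw": 1,"dx": -2,"dy": -7.7,"dz": 0,"twist": 0},{"claw": 1,"dx": -2,"dy": -7.7,"dz": 3,"twist": 0},{"claw": 1,"dx": -2,"dy": -7.7,"dz": 6.5,"twist": 0},{"claw": 1,"dx": -2,"dy": -7.7,"dz": 6.5,"twist": 0},{"claw": 1,"dx": -2,"dy": -7.7,"dz": 6.5,"twist": 0}]'

```text
time_s: 10.65
position: [0.5285, 0.1009, 0.1166]
tcp_rot: [[0.804, -0.595, -0.003], [-0.595, -0.804, -0.008], [0.002, 0.008, -1.0]]
force: [0.4, 0.4, 0.2]
opening: 0.998
```

```bash
python3 - <<'E'
from h import *
go(.532,.104,.105,-36)
s=cap('scene'); crop(np.clip(s*1.5,0,255).astype(np.uint8),340,160,480,280,5,'s8.png')
E
```

```text
d=(0.14,-0.15,3.93) twist=-0.5 (q6 36.0) yaw -36.5 pos [0.53   0.1039 0.1443] f [0.4 0.4 0.2] op 0.998 t 10.65
```

View pics/s8.png

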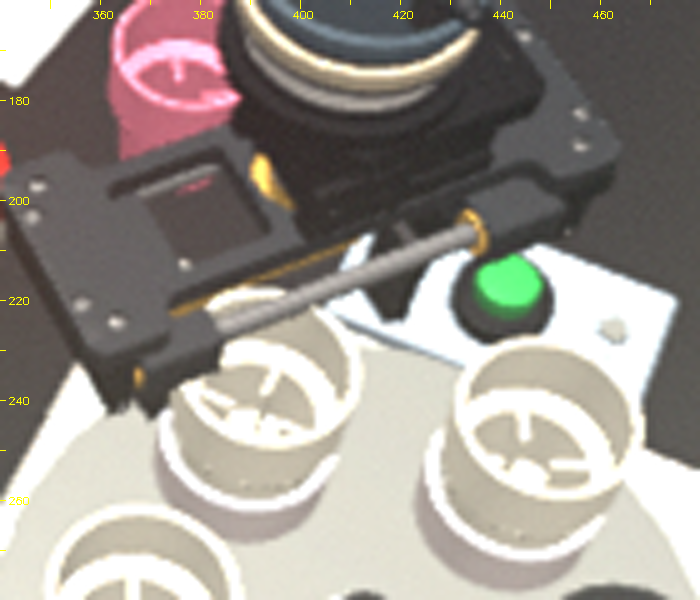

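Request:
arm_command --plan '[{"claw": 1,"dx": 0.1,"dy": -0.1,"dz": 0.7,"twist": 0},{"claw": 1,"dx": 0.1,"dy": -0.1,"dz": 1.4,"twist": 0},{"claw": 1,"dx": 0.1,"dy": -0.1,"dz": 2.0,"twist": 0},{"claw": 1,"dx": 0.1,"dy": -0.1,"dz": 2.0,"twist": 0}]'

```text
time_s: 11.03
position: [0.5313, 0.1002, 0.0978]
tcp_rot: [[0.803, -0.596, 0.001], [-0.596, -0.803, -0.008], [0.005, 0.006, -1.0]]
force: [-0.3, 0.1, 0.1]
opening: 1.004
```

Request:
arm_command --plan '[{"claw": 1,"dx": 0,"dy": 0,"dz": 0.7,"twist": 0},{"claw": 1,"dx": 0,"dy": 0,"dz": 1.4,"twist": 0},{"claw": 1,"dx": 0,"dy": 0,"dz": 2.0,"twist": 0},{"claw": 1,"dx": 0,"dy": 0,"dz": 2.0,"twist": 0}]'

```text
time_s: 11.37
position: [0.5302, 0.1, 0.0763]
tcp_rot: [[0.803, -0.596, -0.002], [-0.596, -0.803, -0.008], [0.003, 0.007, -1.0]]
force: [0.3, -0.2, -0.1]
opening: 0.997
```

Request:
arm_command --plan '[{"claw": 0.5,"dx": 0,"dy": 0,"dz": 0,"twist": 0},{"claw": 0.5,"dx": 0,"dy": 0,"dz": 0,"twist": 0},{"claw": 0.5,"dx": 0,"dy": 0,"dz": 0,"twist": 0},{"claw": 0.5,"dx": 0,"dy": 0,"dz": 0,"twist": 0},{"claw": 0.5,"dx": 0,"dy": 0,"dz": 0,"twist": 0},{"claw": 0.5,"dx": 0,"dy": 0,"dz": 0,"twist": 0}]'

```text
time_s: 11.87
position: [0.5303, 0.1, 0.0765]
tcp_rot: [[0.803, -0.596, -0.002], [-0.596, -0.803, -0.008], [0.003, 0.007, -1.0]]
force: [-0.3, 0.1, -0.0]
opening: 0.749
```

```bash
python3 - <<'E'
from h import *
go(.532,.104,.105,-36)
s=cap('scene'); crop(np.clip(s*1.5,0,255).astype(np.uint8),340,160,480,280,5,'s9.png')
E
```

```text
d=(-0.05,-0.09,-0.08) twist=-0.6 (q6 36.1) yaw -36.6 pos [0.5318 0.103  0.1042] f [-0.3  0.1 -0. ] op 0.749 t 11.87
```

View pics/s9.png

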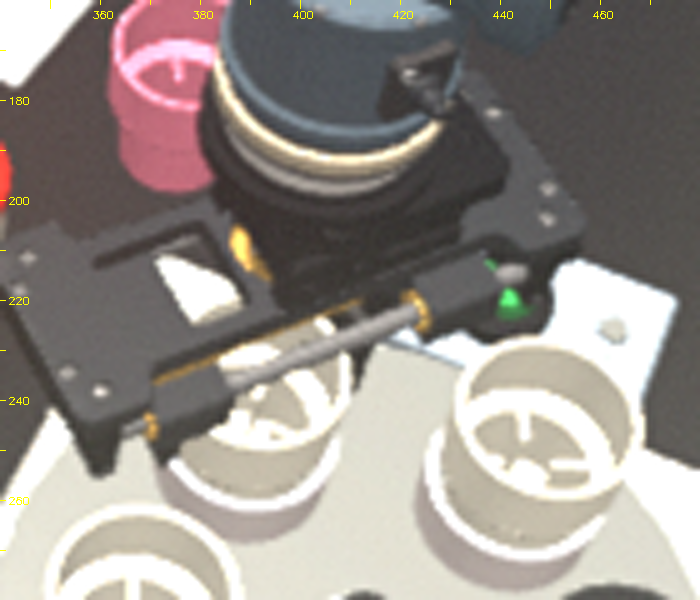

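```bash
python3 - <<'E'
from h import *
go(.453,-.362,.25,-36)
E
```

```text
d=(21.43,42.14,-14.21) twist=-0.6 (q6 36.1) yaw -36.6 pos [0.5318 0.103  0.1042] f [ 0.6  0.8 -0.4] op 0.752 t 11.92
```

Request:
arm_command --plan '[{"claw": 0.5,"dx": 0,"dy": 0,"dz": -3,"twist": 0},{"claw": 0.5,"dx": 0,"dy": 0,"dz": -7,"twist": 0},{"claw": 0.5,"dx": 0,"dy": 0,"dz": -11,"twist": 0},{"claw": 0.5,"dx": 0,"dy": 0,"dz": -14.5,"twist": 0},{"claw": 0.5,"dx": 0,"dy": 0,"dz": -14.5,"twist": 0}]'

```text
time_s: 12.33
position: [0.5358, 0.1013, 0.2291]
tcp_rot: [[0.803, -0.596, 0.014], [-0.596, -0.803, -0.008], [0.016, -0.002, -1.0]]
force: [0.6, -0.8, -1.0]
opening: 0.749
```

```bash
python3 - <<'E'
from h import *
go(.453,-.362,.25,-36)
s=cap('scene'); t=cap('top'); crop(np.clip(s*1.5,0,255).astype(np.uint8),340,130,480,250,5,'s10.png');
crop(np.clip(t*1.,0,255).astype(np.uint8),180,120,330,270,4,'t10.png')
E
```

```text
d=(21.00,42.47,0.92) twist=-0.6 (q6 36.0) yaw -36.6 pos [0.5373 0.1043 0.2568] f [ 0.6 -0.8 -1. ] op 0.749 t 12.33
```

View pics/s10.png

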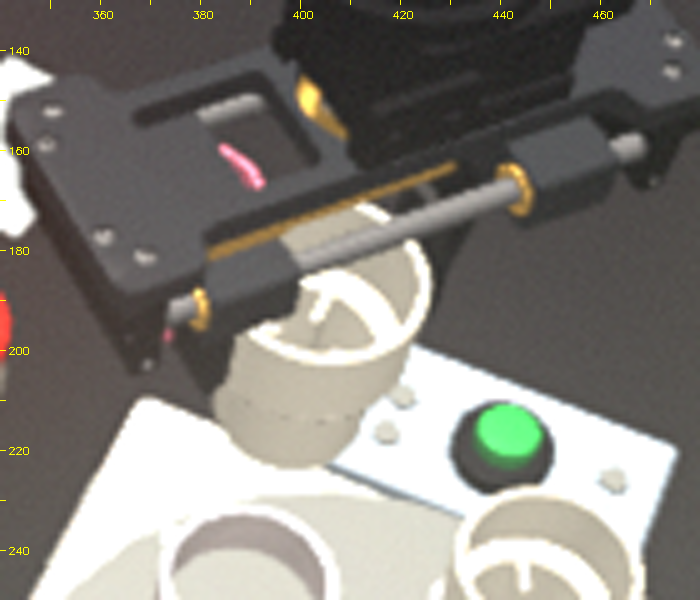

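Request:
arm_command --plan '[{"claw": 0.5,"dx": 21,"dy": 42.5,"dz": 0.5,"twist": 0},{"claw": 0.5,"dx": 21,"dy": 42.5,"dz": 0.5,"twist": 0},{"claw": 0.5,"dx": 21,"dy": 42.5,"dz": 0.5,"twist": 0},{"claw": 0.5,"dx": 21,"dy": 42.5,"dz": 0.5,"twist": 0},{"claw": 0.5,"dx": 21,"dy": 42.5,"dz": 0.5,"twist": 0},{"claw": 0.5,"dx": 21,"dy": 42.5,"dz": 0.5,"twist": 0},{"claw": 0.5,"dx": 21,"dy": 42.5,"dz": 0.5,"twist": 0},{"claw": 0.5,"dx": 21,"dy": 42.5,"dz": 0.5,"twist": 0}]'

```text
time_s: 13.1
position: [0.4695, -0.2278, 0.2194]
tcp_rot: [[0.803, -0.596, -0.001], [-0.596, -0.803, -0.005], [0.002, 0.004, -1.0]]
force: [0.2, 0.6, -1.1]
opening: 0.749
```

```bash
python3 - <<'E'
from h import *
go(.453,-.362,.24,-36)
E
```

```text
d=(6.73,12.08,0.78) twist=-0.6 (q6 -1.3) yaw -36.6 pos [ 0.471  -0.2248  0.2471] f [ 0.2  0.6 -1.1] op 0.749 t 13.1
```

Request:
arm_command --plan '[{"claw": 0.5,"dx": 6.7,"dy": 12.1,"dz": 0,"twist": 0},{"claw": 0.5,"dx": 6.7,"dy": 12.1,"dz": 0,"twist": 0},{"claw": 0.5,"dx": 6.7,"dy": 12.1,"dz": 3,"twist": 0},{"claw": 0.5,"dx": 6.7,"dy": 12.1,"dz": 5,"twist": 0},{"claw": 0.5,"dx": 6.7,"dy": 12.1,"dz": 7,"twist": 0},{"claw": 0.5,"dx": 6.7,"dy": 12.1,"dz": 7,"twist": 0},{"claw": 0.5,"dx": 6.7,"dy": 12.1,"dz": 7,"twist": 0}]'

```text
time_s: 13.68
position: [0.4492, -0.3634, 0.1472]
tcp_rot: [[0.802, -0.597, -0.006], [-0.597, -0.802, 0.001], [-0.006, 0.002, -1.0]]
force: [-0.1, 1.0, -0.6]
opening: 0.75
```

```bash
python3 - <<'E'
from h import *
go(.453,-.362,.18,-36)
s=cap('scene'); crop(np.clip(s*2.,0,255).astype(np.uint8),150,40,290,160,5,'s11.png')
G={'scene':grad(s)}
for k,c,h,circ in(('base',(.4528,-.3621,.079),.079,[(.0325,0),(.030,0)]),('red',(.4785,-.0613,.078),.078,[(.0335,0),(.014,.022)]),('yel',(.4689,-.1872,.078),.078,[(.0335,0),(.014,.022)]),('grn',(.5834,-.057,.078),.078,[(.0335,0),(.014,.022)]),('blu',(.5747,-.1963,.078),.078,[(.0335,0),(.014,.022)])):
    print(k,fit(G,c,circ,h))
E
```

```text
d=(0.28,-0.00,-0.51) twist=-0.6 (q6 -13.2) yaw -36.6 pos [ 0.4507 -0.3604  0.1749] f [-0.1  1.  -0.6] op 0.75 t 13.68
base (array([ 0.45289112, -0.36213672,  0.079     ]), np.float64(434.7457580566406))
red (array([ 0.47859655, -0.06124915,  0.078     ]), np.float64(474.14190673828125))
yel (array([ 0.46901843, -0.18715489,  0.078     ]), np.float64(526.3573608398438))
grn (array([ 0.58338569, -0.05705024,  0.078     ]), np.float64(407.1733703613281))
blu (array([ 0.5747431, -0.196297 ,  0.078    ]), np.float64(492.7353515625))
```

View pics/s11.png

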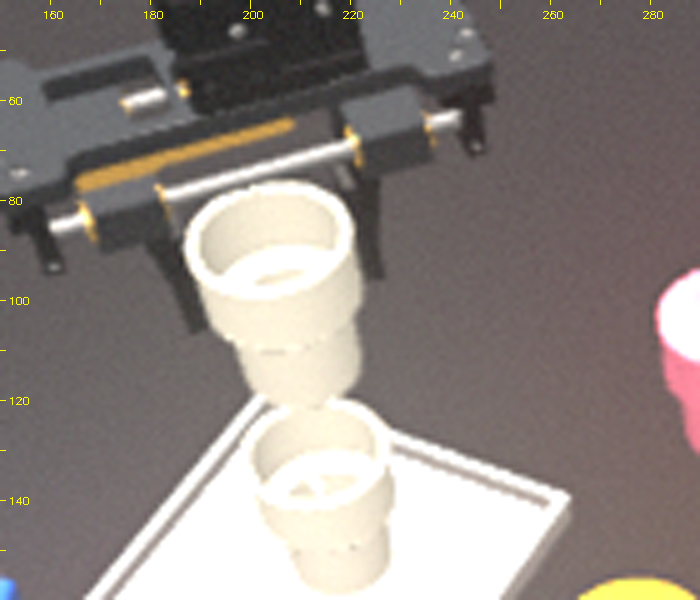

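```bash
cat > held.py <<'E'
from h import *
import sys
up=float(sys.argv[1]) # rim above TCP
s=cap('scene'); G={'scene':grad(s)}
st=bot.read_state(); P=np.array(st['position'])+OFF; R=np.array(st['tcp_rot'])
circ=[(.0325,0),(.030,0)] if len(sys.argv)<3 else [(.0335,0),(.014,.022)]
v,sc=fit(G,P+[0,0,up],circ,P[2]+up); print('TCP',P.round(4),'held',v.round(4),sc,'diff tool mm',(R.T@(v-P)*1000).round(1))
crop(s,*[int(x) for x in np.r_[proj('scene',v)[0]-60,proj('scene',v)[0]+60].clip(0,400)],5,'held.png',circles=[(v+[0,0,dz],r,(255,0,255)) for r,dz in circ],n='scene')
E
python3 held.py .03
```

```text
TCP [ 0.4528 -0.3615  0.1779] held [ 0.4491 -0.3601  0.2079] 498.5474548339844 diff tool mm [ -3.8   1.2 -30. ]
```

View pics/held.png

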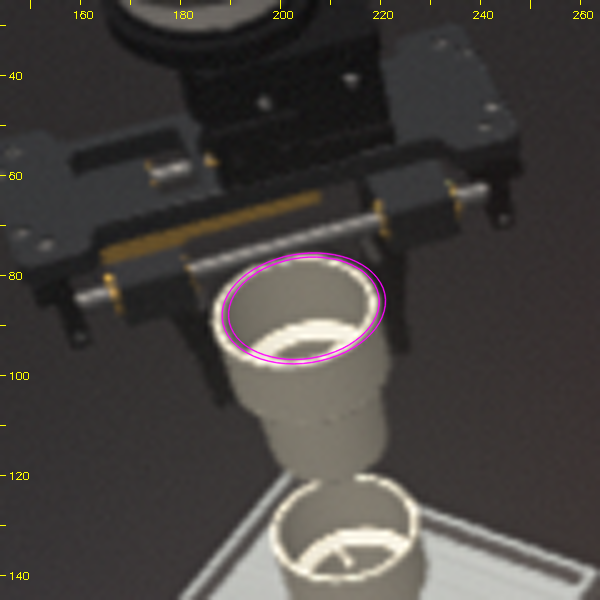

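```bash
python3 - <<'E'
from h import *
s=cap('scene'); 
st=bot.read_state(); P=np.array(st['position'])+OFF; R=np.array(st['tcp_rot']);print(P)
for v in ((.4528,-.3615,.2079),(.4491,-.3601,.2079),(.449,-.3635,.2079)):
  print(v,score(grad(s),'scene',v,.0325)+score(grad(s),'scene',v,.030))
crop(s,170,60,240,120,10,'held2.png',circles=[((.4528,-.3615,.2079),.0325,(255,0,255)),((.449,-.3635,.2079),.0325,(0,255,0))],n='scene')
E
```

```text
[ 0.45327526 -0.36184999  0.17868409]
(0.4528, -0.3615, 0.2079) 457.56464
(0.4491, -0.3601, 0.2079) 478.64648
(0.449, -0.3635, 0.2079) 472.25818
```

View pics/held2.png

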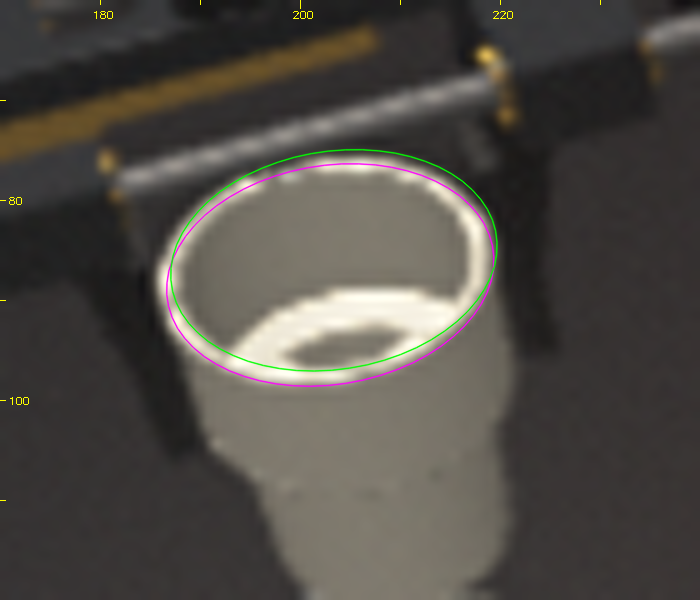

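Request:
arm_command --plan '[{"claw": 0.5,"dx": 0,"dy": 0,"dz": 2.5,"twist": 0},{"claw": 0.5,"dx": 0,"dy": 0,"dz": 4.5,"twist": 0},{"claw": 0.5,"dx": 0,"dy": 0,"dz": 5.0,"twist": 0},{"claw": 0.5,"dx": 0,"dy": 0,"dz": 5.0,"twist": 0}]'

```text
time_s: 14.17
position: [0.4517, -0.3639, 0.1008]
tcp_rot: [[0.804, -0.594, -0.001], [-0.594, -0.804, -0.004], [0.002, 0.004, -1.0]]
force: [0.0, -0.3, -0.9]
opening: 0.748
```

```bash
python3 - <<'E'
from h import *
go(.453,-.362,.088,-36)
s=cap('scene'); crop(np.clip(s*1.,0,255).astype(np.uint8),160,70,260,170,6,'s12.png')
E
```

```text
d=(0.04,0.08,4.05) twist=-0.5 (q6 -13.1) yaw -36.5 pos [ 0.4532 -0.3609  0.1285] f [ 0.  -0.3 -0.9] op 0.748 t 14.17
```

View pics/s12.png

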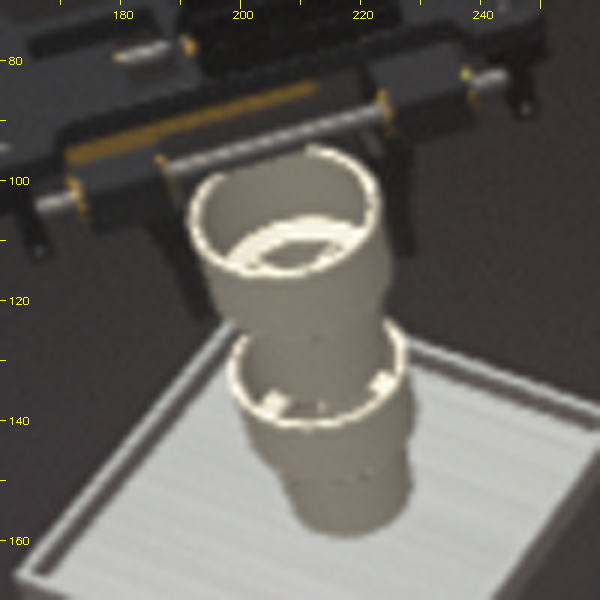

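Request:
arm_command --plan '[{"claw": 0.5,"dx": 0,"dy": 0.1,"dz": 1.0,"twist": 0},{"claw": 0.5,"dx": 0,"dy": 0.1,"dz": 2.0,"twist": 0},{"claw": 0.5,"dx": 0,"dy": 0.1,"dz": 2.5,"twist": 0},{"claw": 0.5,"dx": 0,"dy": 0.1,"dz": 2.5,"twist": 0}]'

```text
time_s: 14.55
position: [0.4511, -0.365, 0.0756]
tcp_rot: [[0.804, -0.594, -0.001], [-0.594, -0.804, -0.004], [0.001, 0.004, -1.0]]
force: [-0.2, -0.0, -0.6]
opening: 0.747
```

Request:
arm_command --plan '[{"claw": 0.5,"dx": 0,"dy": 0,"dz": 0.5,"twist": 0},{"claw": 0.5,"dx": 0,"dy": 0,"dz": 1.0,"twist": 0},{"claw": 0.5,"dx": 0,"dy": 0,"dz": 1.2,"twist": 0},{"claw": 0.5,"dx": 0,"dy": 0,"dz": 1.2,"twist": 0}]'

```text
time_s: 14.88
position: [0.4507, -0.3649, 0.0629]
tcp_rot: [[0.804, -0.594, -0.002], [-0.594, -0.804, -0.004], [0.0, 0.004, -1.0]]
force: [-0.7, -0.3, -1.5]
opening: 0.752
```

Request:
arm_command --plan '[{"claw": 0.5,"dx": 0,"dy": 0,"dz": 0.15,"twist": 0},{"claw": 0.5,"dx": 0,"dy": 0,"dz": 0.3,"twist": 0},{"claw": 0.5,"dx": 0,"dy": 0,"dz": 0.3,"twist": 0}]'

```text
time_s: 15.13
position: [0.451, -0.3652, 0.0605]
tcp_rot: [[0.804, -0.594, -0.002], [-0.594, -0.804, -0.004], [0.001, 0.004, -1.0]]
force: [-1.0, -0.1, 1.8]
opening: 0.749
```

Request:
arm_command --plan '[{"claw": 1,"dx": 0,"dy": 0,"dz": 0,"twist": 0},{"claw": 1,"dx": 0,"dy": 0,"dz": 0,"twist": 0},{"claw": 1,"dx": 0,"dy": 0,"dz": 0,"twist": 0},{"claw": 1,"dx": 0,"dy": 0,"dz": 0,"twist": 0},{"claw": 1,"dx": 0,"dy": 0,"dz": -3,"twist": 0},{"claw": 1,"dx": 0,"dy": 0,"dz": -7,"twist": 0},{"claw": 1,"dx": 0,"dy": 0,"dz": -11,"twist": 0},{"claw": 1,"dx": 0,"dy": 0,"dz": -15,"twist": 0}]'

```text
time_s: 15.8
position: [0.4508, -0.364, 0.2117]
tcp_rot: [[0.804, -0.594, -0.003], [-0.594, -0.804, -0.003], [-0.0, 0.004, -1.0]]
force: [-0.0, -1.6, -0.2]
opening: 1.0
```

```bash
python3 - <<'E'
from h import *
go(.632,.1035,.21,-54)
s=cap('scene'); cv2.imwrite('pics/s13.png',s[:,:,::-1])
G={'scene':grad(s)}
v,sc=fit(G,(.453,-.362,.119),[(.0325,0),(.030,0)],.119); print(v,sc)
crop(s,160,40,260,140,6,'s13c.png',circles=[(v,.0325,(255,0,255))],n='scene')
E
```

```text
d=(-13.16,-48.05,2.75) twist=17.5 (q6 -13.3) yaw -36.5 pos [ 0.4523 -0.361   0.2394] f [-0.  -1.6 -0.2] op 1.0 t 15.8
[ 0.44756983 -0.36528292  0.119     ] 495.2745361328125
```

View pics/s13c.png

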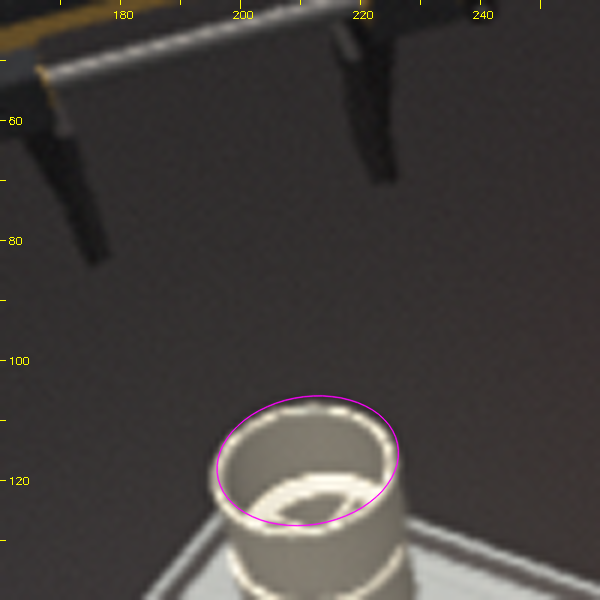

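Request:
arm_command --plan '[{"claw": 1,"dx": -13.2,"dy": -48,"dz": 0,"twist": 5},{"claw": 1,"dx": -13.2,"dy": -48,"dz": 1,"twist": 10},{"claw": 1,"dx": -13.2,"dy": -48,"dz": 2.7,"twist": 17.5},{"claw": 1,"dx": -13.2,"dy": -48,"dz": 2.7,"twist": 17.5},{"claw": 1,"dx": -13.2,"dy": -48,"dz": 2.7,"twist": 17.5},{"claw": 1,"dx": -13.2,"dy": -48,"dz": 2.7,"twist": 17.5},{"claw": 1,"dx": -13.2,"dy": -48,"dz": 2.7,"twist": 17.5},{"claw": 1,"dx": -13.2,"dy": -48,"dz": 2.7,"twist": 17.5}]'

```text
time_s: 16.52
position: [0.5732, -0.056, 0.1966]
tcp_rot: [[0.588, -0.809, 0.008], [-0.808, -0.588, -0.016], [0.018, 0.003, -1.0]]
force: [0.4, -0.3, 0.5]
opening: 1.003
```

```bash
python3 - <<'E'
from h import *
go(.6305,.1035,.155,-54)
E
```

```text
d=(-9.49,-13.75,6.72) twist=0.1 (q6 38.1) yaw -53.9 pos [ 0.5747 -0.053   0.2243] f [ 0.4 -0.3  0.5] op 1.003 t 16.52
```

Request:
arm_command --plan '[{"claw": 1,"dx": -9.5,"dy": -13.7,"dz": 0.5,"twist": 0},{"claw": 1,"dx": -9.5,"dy": -13.7,"dz": 1,"twist": 0},{"claw": 1,"dx": -9.5,"dy": -13.7,"dz": 1,"twist": 0},{"claw": 1,"dx": -9.5,"dy": -13.7,"dz": 4,"twist": 0},{"claw": 1,"dx": -9.5,"dy": -13.7,"dz": 6.7,"twist": 0},{"claw": 1,"dx": -9.5,"dy": -13.7,"dz": 6.7,"twist": 0},{"claw": 1,"dx": -9.5,"dy": -13.7,"dz": 6.7,"twist": 0}]'

```text
time_s: 17.1
position: [0.6263, 0.1009, 0.1249]
tcp_rot: [[0.59, -0.807, 0.002], [-0.807, -0.59, -0.016], [0.014, 0.008, -1.0]]
force: [-0.5, -0.2, 0.7]
opening: 1.004
```

```bash
python3 - <<'E'
from h import *
go(.6305,.1035,.105,-54)
s=cap('scene'); crop(np.clip(s*1.5,0,255).astype(np.uint8),300,190,440,310,5,'s14.png')
E
```

```text
d=(0.13,-0.23,4.76) twist=0.2 (q6 54.0) yaw -53.8 pos [0.6278 0.1039 0.1526] f [-0.5 -0.2  0.7] op 1.004 t 17.1
```

View pics/s14.png

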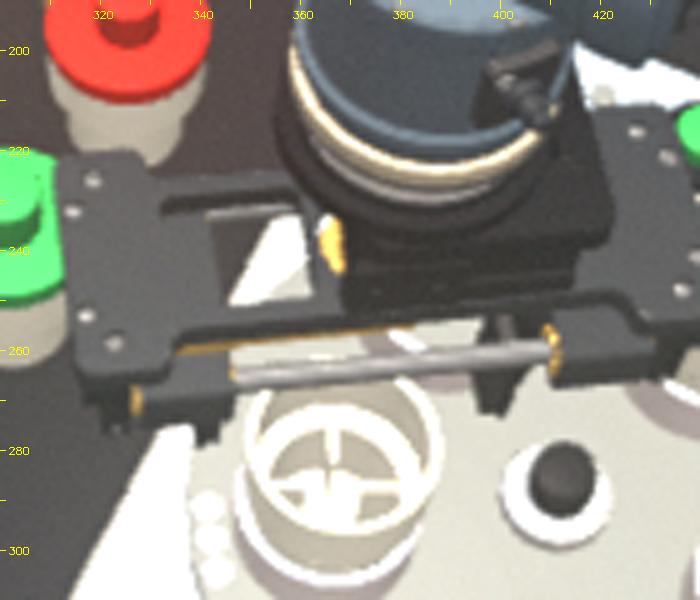

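Request:
arm_command --plan '[{"claw": 1,"dx": 0.1,"dy": -0.25,"dz": 0.8,"twist": 0},{"claw": 1,"dx": 0.1,"dy": -0.25,"dz": 1.6,"twist": 0},{"claw": 1,"dx": 0.1,"dy": -0.25,"dz": 2.4,"twist": 0},{"claw": 1,"dx": 0.1,"dy": -0.25,"dz": 2.7,"twist": 0},{"claw": 1,"dx": 0.1,"dy": -0.25,"dz": 2.7,"twist": 0}]'

```text
time_s: 17.57
position: [0.63, 0.0995, 0.0992]
tcp_rot: [[0.588, -0.809, 0.005], [-0.809, -0.588, -0.016], [0.016, 0.006, -1.0]]
force: [-0.7, -0.0, 0.2]
opening: 0.997
```

Request:
arm_command --plan '[{"claw": 1,"dx": 0,"dy": 0,"dz": 1,"twist": 0},{"claw": 1,"dx": 0,"dy": 0,"dz": 2,"twist": 0},{"claw": 1,"dx": 0,"dy": 0,"dz": 2,"twist": 0},{"claw": 0.5,"dx": 0,"dy": 0,"dz": 2,"twist": 0},{"claw": 0.5,"dx": 0,"dy": 0,"dz": 2,"twist": 0},{"claw": 0.5,"dx": 0,"dy": 0,"dz": 2,"twist": 0},{"claw": 0.5,"dx": 0,"dy": 0,"dz": 2,"twist": 0},{"claw": 0.5,"dx": 0,"dy": 0,"dz": 2,"twist": 0}]'

```text
time_s: 18.23
position: [0.6303, 0.0993, 0.0796]
tcp_rot: [[0.588, -0.809, 0.005], [-0.809, -0.588, -0.016], [0.016, 0.005, -1.0]]
force: [-0.5, 0.7, 0.5]
opening: 0.753
```

```bash
python3 - <<'E'
from h import *
go(.6305,.1035,.25,-54)
E
```

```text
d=(0.06,0.11,-14.27) twist=0.0 (q6 54.1) yaw -54.0 pos [0.6318 0.1023 0.1073] f [-0.5  0.7  0.5] op 0.753 t 18.23
```

Request:
arm_command --plan '[{"claw": 0.5,"dx": 0,"dy": 0,"dz": -3,"twist": 0},{"claw": 0.5,"dx": 0,"dy": 0,"dz": -7,"twist": 0},{"claw": 0.5,"dx": 0,"dy": 0,"dz": -11,"twist": 0},{"claw": 0.5,"dx": 0,"dy": 0,"dz": -13,"twist": 0},{"claw": 0.5,"dx": 0,"dy": 0,"dz": -13,"twist": 0}]'

```text
time_s: 18.65
position: [0.6338, 0.1016, 0.2164]
tcp_rot: [[0.588, -0.809, 0.019], [-0.809, -0.588, -0.016], [0.024, -0.005, -1.0]]
force: [0.5, 0.1, 0.2]
opening: 0.756
```

```bash
python3 - <<'E'
from h import *
go(.4525,-.362,.23,-54)
E
```

```text
d=(26.95,42.24,1.84) twist=0.0 (q6 53.9) yaw -54.0 pos [0.6353 0.1046 0.2441] f [0.5 0.1 0.2] op 0.756 t 18.65
```

Request:
arm_command --plan '[{"claw": 0.5,"dx": 27,"dy": 42.2,"dz": 1,"twist": 0},{"claw": 0.5,"dx": 27,"dy": 42.2,"dz": 1,"twist": 0},{"claw": 0.5,"dx": 27,"dy": 42.2,"dz": 1,"twist": 0},{"claw": 0.5,"dx": 27,"dy": 42.2,"dz": 1,"twist": 0},{"claw": 0.5,"dx": 27,"dy": 42.2,"dz": 1,"twist": 0},{"claw": 0.5,"dx": 27,"dy": 42.2,"dz": 1,"twist": 0},{"claw": 0.5,"dx": 27,"dy": 42.2,"dz": 1,"twist": 0},{"claw": 0.5,"dx": 27,"dy": 42.2,"dz": 1,"twist": 0}]'

```text
time_s: 19.32
position: [0.509, -0.2112, 0.2094]
tcp_rot: [[0.588, -0.809, 0.017], [-0.808, -0.588, -0.015], [0.023, -0.005, -1.0]]
force: [-0.1, -0.6, -0.5]
opening: 0.757
```

```bash
python3 - <<'E'
from h import *
go(.4525,-.362,.23,-54)
E
```

```text
d=(9.01,13.74,0.85) twist=0.0 (q6 20.0) yaw -54.0 pos [ 0.5105 -0.2082  0.2371] f [-0.1 -0.6 -0.5] op 0.757 t 19.32
```

Request:
arm_command --plan '[{"claw": 0.5,"dx": 9,"dy": 13.7,"dz": 0,"twist": 0},{"claw": 0.5,"dx": 9,"dy": 13.7,"dz": 0,"twist": 0},{"claw": 0.5,"dx": 9,"dy": 13.7,"dz": 0,"twist": 0},{"claw": 0.5,"dx": 9,"dy": 13.7,"dz": 0.8,"twist": 0},{"claw": 0.5,"dx": 9,"dy": 13.7,"dz": 0.8,"twist": 0},{"claw": 0.5,"dx": 9,"dy": 13.7,"dz": 0.8,"twist": 0},{"claw": 0.5,"dx": 9,"dy": 13.7,"dz": 0.8,"twist": 0}]'

```text
time_s: 19.9
position: [0.4505, -0.3638, 0.2017]
tcp_rot: [[0.587, -0.809, 0.016], [-0.809, -0.588, -0.013], [0.02, -0.005, -1.0]]
force: [0.5, 0.1, -0.8]
opening: 0.759
```

```bash
python3 - <<'E'
from h import *
s=cap('scene'); st=bot.read_state(); P=np.array(st['position'])+OFF
go(.4525,-.362,.175,-54)
crop(s,150,20,270,150,4,'s15.png',circles=[(P+[0,0,.028],.0325,(255,0,255)),((.4525,-.362,.119),.0325,(0,255,0)),((.4525,-.362,.119),.030,(0,255,0))],n='scene')
E
```

```text
d=(0.03,0.13,5.47) twist=0.1 (q6 3.8) yaw -53.9 pos [ 0.4525 -0.3602  0.2297] f [-0.5  0.9 -0.1] op 0.753 t 19.95
```

View pics/s15.png

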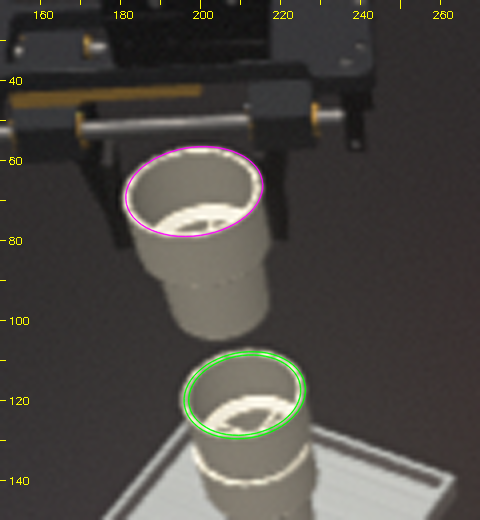

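Request:
arm_command --plan '[{"claw": 0.5,"dx": 0,"dy": 0.15,"dz": 3,"twist": 0},{"claw": 0.5,"dx": 0,"dy": 0.15,"dz": 5,"twist": 0},{"claw": 0.5,"dx": 0,"dy": 0.15,"dz": 6,"twist": 0},{"claw": 0.5,"dx": 0,"dy": 0.15,"dz": 6,"twist": 0},{"claw": 0.5,"dx": 0,"dy": 0.15,"dz": 6,"twist": 0}]'

```text
time_s: 20.37
position: [0.4514, -0.3639, 0.142]
tcp_rot: [[0.59, -0.807, 0.016], [-0.807, -0.59, -0.013], [0.02, -0.005, -1.0]]
force: [-0.1, -1.2, -0.4]
opening: 0.758
```

```bash
python3 - <<'E'
from h import *
go(.4525,-.362,.132,-54)
s=cap('scene')
crop(s,160,50,270,160,5,'s16.png')
E
```

```text
d=(-0.00,0.12,3.77) twist=0.2 (q6 3.6) yaw -53.8 pos [ 0.4529 -0.3609  0.1697] f [-0.1 -1.2 -0.4] op 0.758 t 20.37
```

View pics/s16.png

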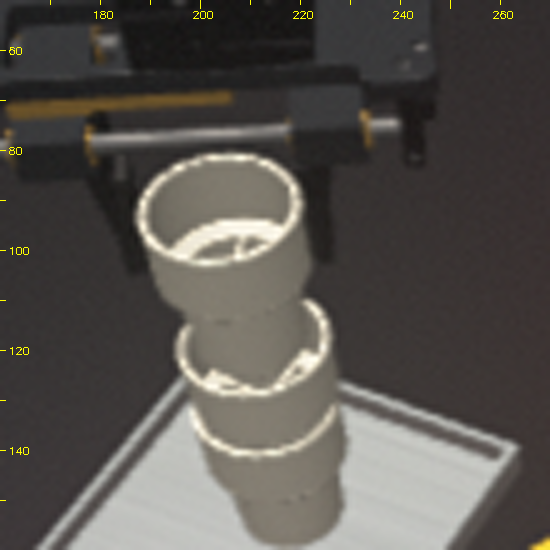

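Request:
arm_command --plan '[{"claw": 0.5,"dx": -0.05,"dy": 0.1,"dz": 1,"twist": 0},{"claw": 0.5,"dx": -0.05,"dy": 0.1,"dz": 2,"twist": 0},{"claw": 0.5,"dx": -0.05,"dy": 0.1,"dz": 3,"twist": 0},{"claw": 0.5,"dx": -0.05,"dy": 0.1,"dz": 3.4,"twist": 0},{"claw": 0.5,"dx": -0.05,"dy": 0.1,"dz": 3.4,"twist": 0}]'

```text
time_s: 20.83
position: [0.4504, -0.3645, 0.1072]
tcp_rot: [[0.59, -0.808, 0.015], [-0.808, -0.59, -0.012], [0.019, -0.005, -1.0]]
force: [-0.4, -0.2, -0.9]
opening: 0.758
```

Request:
arm_command --plan '[{"claw": 0.5,"dx": 0,"dy": 0,"dz": 0.2,"twist": 0},{"claw": 0.5,"dx": 0,"dy": 0,"dz": 0.35,"twist": 0},{"claw": 0.5,"dx": 0,"dy": 0,"dz": 0.35,"twist": 0}]'

```text
time_s: 21.08
position: [0.4505, -0.3647, 0.1037]
tcp_rot: [[0.589, -0.808, 0.015], [-0.808, -0.59, -0.012], [0.019, -0.005, -1.0]]
force: [0.3, 0.0, 0.4]
opening: 0.757
```

Request:
arm_command --plan '[{"claw": 0.5,"dx": 0,"dy": 0,"dz": 0.1,"twist": 0},{"claw": 0.5,"dx": 0,"dy": 0,"dz": 0.2,"twist": 0},{"claw": 0.5,"dx": 0,"dy": 0,"dz": 0.2,"twist": 0}]'

```text
time_s: 21.33
position: [0.4508, -0.3648, 0.1033]
tcp_rot: [[0.59, -0.808, 0.016], [-0.808, -0.59, -0.013], [0.02, -0.005, -1.0]]
force: [-2.0, 1.0, 8.4]
opening: 0.757
```

Seated (8 N). Release and lift, then go for used_1.

Request:
arm_command --plan '[{"claw": 1,"dx": 0,"dy": 0,"dz": -0.1,"twist": 0},{"claw": 1,"dx": 0,"dy": 0,"dz": -0.1,"twist": 0},{"claw": 1,"dx": 0,"dy": 0,"dz": -0.1,"twist": 0},{"claw": 1,"dx": 0,"dy": 0,"dz": -0.1,"twist": 0},{"claw": 1,"dx": 0,"dy": 0,"dz": -3,"twist": 0},{"claw": 1,"dx": 0,"dy": 0,"dz": -6,"twist": 0},{"claw": 1,"dx": 0,"dy": 0,"dz": -9,"twist": 0},{"claw": 1,"dx": 0,"dy": 0,"dz": -9,"twist": 0}]'

```text
time_s: 22.0
position: [0.4522, -0.3668, 0.199]
tcp_rot: [[0.589, -0.807, 0.023], [-0.807, -0.59, -0.022], [0.031, -0.006, -0.999]]
force: [0.7, -0.7, 0.7]
opening: 0.995
```

```bash
python3 - <<'E'
from h import *
s=cap('scene'); cv2.imwrite('pics/s17.png',s[:,:,::-1])
crop(s,150,50,270,170,5,'s17c.png',circles=[((.4525,-.362,.159),.0325,(0,255,0)),((.4525,-.362,.159),.030,(0,255,0))],n='scene')
go(.501,.199,.22,-17)
E
```

```text
d=(-42.51,-37.03,-0.52) twist=-36.9 (q6 3.6) yaw -53.9 pos [ 0.4526 -0.3627  0.2242] f [-0.6  0.2  0.3] op 0.997 t 22.05
```

View pics/s17c.png

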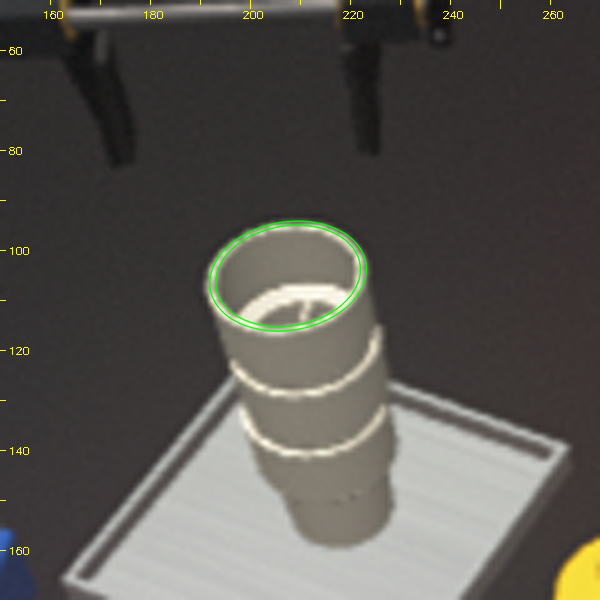

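Request:
arm_command --plan '[{"claw": 1,"dx": -42.5,"dy": -37,"dz": 0,"twist": -37},{"claw": 1,"dx": -42.5,"dy": -37,"dz": 0,"twist": -37},{"claw": 1,"dx": -42.5,"dy": -37,"dz": 0,"twist": -37},{"claw": 1,"dx": -42.5,"dy": -37,"dz": 0,"twist": -37},{"claw": 1,"dx": -42.5,"dy": -37,"dz": 0,"twist": -37},{"claw": 1,"dx": -42.5,"dy": -37,"dz": 0,"twist": -37},{"claw": 1,"dx": -42.5,"dy": -37,"dz": 0,"twist": -37},{"claw": 1,"dx": -42.5,"dy": -37,"dz": 0,"twist": -37}]'

```text
time_s: 22.72
position: [0.4778, -0.0295, 0.1883]
tcp_rot: [[0.957, -0.291, 0.018], [-0.29, -0.957, -0.018], [0.023, 0.012, -1.0]]
force: [-0.2, -0.1, 0.4]
opening: 0.999
```

```bash
python3 - <<'E'
from h import *
go(.501,.199,.22,-17)
E
```

```text
d=(-4.46,-22.21,-0.76) twist=0.1 (q6 0.9) yaw -16.9 pos [ 0.4793 -0.0265  0.216 ] f [-0.2 -0.1  0.4] op 0.999 t 22.72
```

Request:
arm_command --plan '[{"claw": 1,"dx": -4.5,"dy": -22.2,"dz": 0,"twist": 0},{"claw": 1,"dx": -4.5,"dy": -22.2,"dz": 0,"twist": 0},{"claw": 1,"dx": -4.5,"dy": -22.2,"dz": 0,"twist": 0},{"claw": 1,"dx": -4.5,"dy": -22.2,"dz": 0,"twist": 0},{"claw": 1,"dx": -4.5,"dy": -22.2,"dz": 0,"twist": 0},{"claw": 1,"dx": -4.5,"dy": -22.2,"dz": 0,"twist": 0},{"claw": 1,"dx": -4.5,"dy": -22.2,"dz": 2.5,"twist": 0},{"claw": 1,"dx": -4.5,"dy": -22.2,"dz": 5.5,"twist": 0}]'

```text
time_s: 23.38
position: [0.5015, 0.1972, 0.1297]
tcp_rot: [[0.958, -0.287, 0.023], [-0.287, -0.958, -0.017], [0.027, 0.01, -1.0]]
force: [-0.1, -0.7, -0.7]
opening: 1.001
```

```bash
python3 - <<'E'
from h import *
go(.501,.199,.105,-17)
s=cap('scene'); crop(np.clip(s*1.5,0,255).astype(np.uint8),370,170,510,290,5,'s18.png')
E
```

```text
d=(-0.29,0.12,5.23) twist=0.3 (q6 27.9) yaw -16.7 pos [0.503  0.2002 0.1574] f [-0.1 -0.7 -0.7] op 1.001 t 23.38
```

View pics/s18.png

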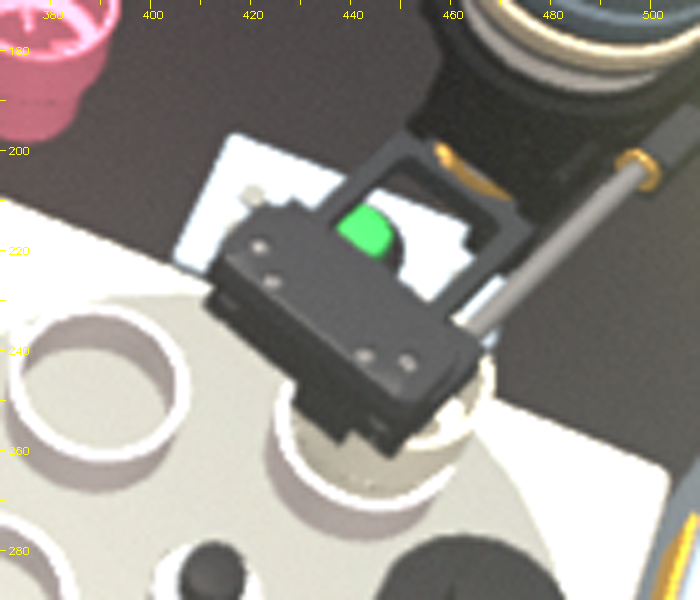

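Request:
arm_command --plan '[{"claw": 1,"dx": -0.3,"dy": 0.1,"dz": 1,"twist": 0},{"claw": 1,"dx": -0.3,"dy": 0.1,"dz": 2,"twist": 0},{"claw": 1,"dx": -0.3,"dy": 0.1,"dz": 3,"twist": 0},{"claw": 1,"dx": -0.3,"dy": 0.1,"dz": 3.2,"twist": 0},{"claw": 1,"dx": -0.3,"dy": 0.1,"dz": 3.2,"twist": 0}]'

```text
time_s: 23.85
position: [0.4929, 0.194, 0.0904]
tcp_rot: [[0.957, -0.289, 0.007], [-0.289, -0.957, -0.02], [0.012, 0.017, -1.0]]
force: [-0.4, -0.3, -0.5]
opening: 0.996
```

Request:
arm_command --plan '[{"claw": 1,"dx": 0,"dy": 0,"dz": 1,"twist": 0},{"claw": 1,"dx": 0,"dy": 0,"dz": 2,"twist": 0},{"claw": 1,"dx": 0,"dy": 0,"dz": 2,"twist": 0},{"claw": 0.5,"dx": 0,"dy": 0,"dz": 2,"twist": 0},{"claw": 0.5,"dx": 0,"dy": 0,"dz": 2,"twist": 0},{"claw": 0.5,"dx": 0,"dy": 0,"dz": 2,"twist": 0},{"claw": 0.5,"dx": 0,"dy": 0,"dz": 2,"twist": 0},{"claw": 0.5,"dx": 0,"dy": 0,"dz": 2,"twist": 0}]'

```text
time_s: 24.52
position: [0.4947, 0.1937, 0.0711]
tcp_rot: [[0.957, -0.289, 0.01], [-0.289, -0.957, -0.02], [0.016, 0.016, -1.0]]
force: [2.3, -0.6, -0.6]
opening: 0.75
```

```bash
python3 - <<'E'
from h import *
go(.501,.199,.105,-17)
E
```

```text
d=(0.41,-0.35,-0.62) twist=0.2 (q6 28.2) yaw -16.8 pos [0.4962 0.1967 0.0988] f [ 2.3 -0.6 -0.6] op 0.75 t 24.52
```

Request:
arm_command --plan '[{"claw": 0.5,"dx": 0.3,"dy": 0,"dz": -2,"twist": 0},{"claw": 0.5,"dx": 0.3,"dy": 0,"dz": -5,"twist": 0},{"claw": 0.5,"dx": 0.3,"dy": 0,"dz": -9,"twist": 0},{"claw": 0.5,"dx": 0.3,"dy": 0,"dz": -13,"twist": 0},{"claw": 0.5,"dx": 0.3,"dy": 0,"dz": -15.5,"twist": 0},{"claw": 0.5,"dx": 0.3,"dy": 0,"dz": -15.5,"twist": 0},{"claw": 0.5,"dx": 0.3,"dy": 0,"dz": -15.5,"twist": 0}]'

```text
time_s: 25.1
position: [0.4965, 0.1961, 0.2277]
tcp_rot: [[0.957, -0.289, 0.014], [-0.289, -0.957, -0.019], [0.019, 0.014, -1.0]]
force: [-0.7, 0.0, -1.4]
opening: 0.753
```

```bash
python3 - <<'E'
from h import *
go(.4525,-.362,.25,-17)
print(np.array(bot.read_state()['tcp_rot'])[:,2].round(3))
E
```

```text
d=(11.83,55.02,1.55) twist=0.2 (q6 27.7) yaw -16.8 pos [0.498  0.1991 0.2554] f [-0.7  0.  -1.4] op 0.753 t 25.1
[ 0.014 -0.019 -1.   ]
```

Request:
arm_command --plan '[{"claw": 0.5,"dx": 11.8,"dy": 55,"dz": 1,"twist": 0},{"claw": 0.5,"dx": 11.8,"dy": 55,"dz": 1,"twist": 0},{"claw": 0.5,"dx": 11.8,"dy": 55,"dz": 1,"twist": 0},{"claw": 0.5,"dx": 11.8,"dy": 55,"dz": 1,"twist": 0},{"claw": 0.5,"dx": 11.8,"dy": 55,"dz": 1,"twist": 0},{"claw": 0.5,"dx": 11.8,"dy": 55,"dz": 1,"twist": 0},{"claw": 0.5,"dx": 11.8,"dy": 55,"dz": 1,"twist": 0},{"claw": 0.5,"dx": 11.8,"dy": 55,"dz": 1,"twist": 0}]'

```text
time_s: 25.77
position: [0.4669, -0.1374, 0.225]
tcp_rot: [[0.957, -0.289, 0.01], [-0.289, -0.957, -0.016], [0.014, 0.013, -1.0]]
force: [0.6, -0.8, 0.0]
opening: 0.751
```

```bash
python3 - <<'E'
from h import *
go(.4525,-.362,.25,-17)
E
```

```text
d=(5.05,22.25,0.63) twist=0.2 (q6 -12.1) yaw -16.8 pos [ 0.4684 -0.1344  0.2527] f [ 0.6 -0.8  0. ] op 0.751 t 25.77
```

Request:
arm_command --plan '[{"claw": 0.5,"dx": 5,"dy": 22.2,"dz": 0.3,"twist": 0},{"claw": 0.5,"dx": 5,"dy": 22.2,"dz": 0.3,"twist": 0},{"claw": 0.5,"dx": 5,"dy": 22.2,"dz": 0.3,"twist": 0},{"claw": 0.5,"dx": 5,"dy": 22.2,"dz": 0.3,"twist": 0},{"claw": 0.5,"dx": 5,"dy": 22.2,"dz": 0.3,"twist": 0},{"claw": 0.5,"dx": 5,"dy": 22.2,"dz": 0.3,"twist": 0},{"claw": 0.5,"dx": 5,"dy": 22.2,"dz": 0.3,"twist": 0},{"claw": 0.5,"dx": 5,"dy": 22.2,"dz": 0.3,"twist": 0}]'

```text
time_s: 26.43
position: [0.4491, -0.3642, 0.2229]
tcp_rot: [[0.957, -0.291, 0.006], [-0.291, -0.957, -0.012], [0.01, 0.009, -1.0]]
force: [-0.1, 0.9, 0.2]
opening: 0.755
```

```bash
python3 - <<'E'
from h import *
s=cap('scene'); st=bot.read_state(); P=np.array(st['position'])+OFF
go(.4525,-.362,.205,-17)
crop(s,140,0,280,150,4,'s19.png',circles=[(P+[0,0,.036],.0325,(255,0,255)),((.4525,-.362,.159),.0325,(0,255,0)),((.4525,-.362,.159),.030,(0,255,0))],n='scene')
E
```

```text
d=(0.18,0.11,4.60) twist=0.2 (q6 -33.0) yaw -16.8 pos [ 0.4508 -0.3599  0.2509] f [-0.4  0.6 -1.3] op 0.748 t 26.48
```

View pics/s19.png

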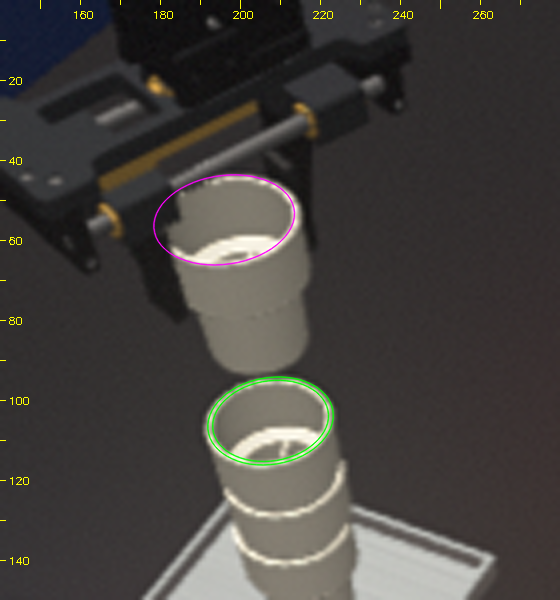

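Request:
arm_command --plan '[{"claw": 0.5,"dx": 0.15,"dy": 0.1,"dz": 2,"twist": 0},{"claw": 0.5,"dx": 0.15,"dy": 0.1,"dz": 4,"twist": 0},{"claw": 0.5,"dx": 0.15,"dy": 0.1,"dz": 4.5,"twist": 0},{"claw": 0.5,"dx": 0.15,"dy": 0.1,"dz": 4.5,"twist": 0},{"claw": 0.5,"dx": 0.15,"dy": 0.1,"dz": 4.5,"twist": 0}]'

```text
time_s: 26.9
position: [0.4509, -0.3635, 0.1782]
tcp_rot: [[0.957, -0.289, 0.006], [-0.288, -0.957, -0.011], [0.009, 0.008, -1.0]]
force: [-0.0, -0.2, -0.6]
opening: 0.754
```

```bash
python3 - <<'E'
from h import *
s=cap('scene'); st=bot.read_state(); P=np.array(st['position'])+OFF
go(.4525,-.362,.163,-17)
crop(s,140,20,280,150,4,'s20.png',circles=[(P+[0,0,.036],.0325,(255,0,255)),((.4525,-.362,.159),.0325,(0,255,0))],n='scene')
E
```

```text
d=(-0.06,0.03,4.37) twist=0.2 (q6 -33.0) yaw -16.8 pos [ 0.4528 -0.3613  0.2067] f [-0.4 -0.3  0.1] op 0.749 t 26.95
```

View pics/s20.png

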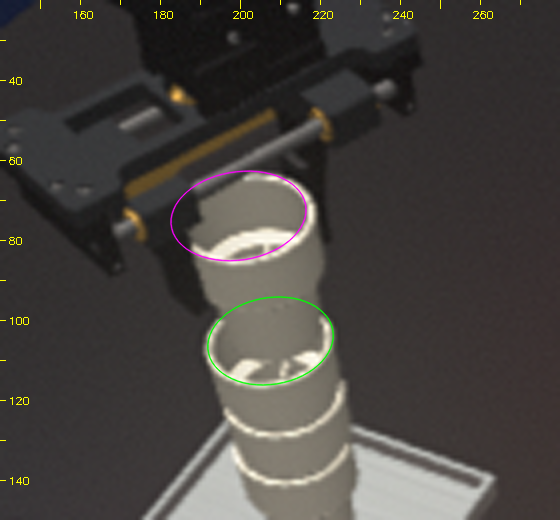

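Request:
arm_command --plan '[{"claw": 0.5,"dx": 0,"dy": 0.45,"dz": 0,"twist": 0},{"claw": 0.5,"dx": 0,"dy": 0.45,"dz": 0,"twist": 0},{"claw": 0.5,"dx": 0,"dy": 0.45,"dz": 0,"twist": 0}]'

```text
time_s: 27.2
position: [0.4505, -0.3693, 0.1801]
tcp_rot: [[0.957, -0.289, 0.008], [-0.289, -0.957, -0.014], [0.012, 0.011, -1.0]]
force: [0.9, 0.6, -0.6]
opening: 0.75
```

```bash
python3 - <<'E'
from h import *
s=cap('scene'); st=bot.read_state(); P=np.array(st['position'])+OFF
go(.4525,-.362,.163,-17)
crop(s,170,40,250,130,6,'s21.png',circles=[((.4525,-.362,P[2]+.036),.0325,(255,0,255)),((.4525,-.362,.159),.0325,(0,255,0))],n='scene')
E
```

```text
d=(-0.10,-0.46,4.44) twist=0.2 (q6 -33.4) yaw -16.8 pos [ 0.4518 -0.3661  0.2075] f [-0.1 -0.   0.2] op 0.752 t 27.25
```

View pics/s21.png

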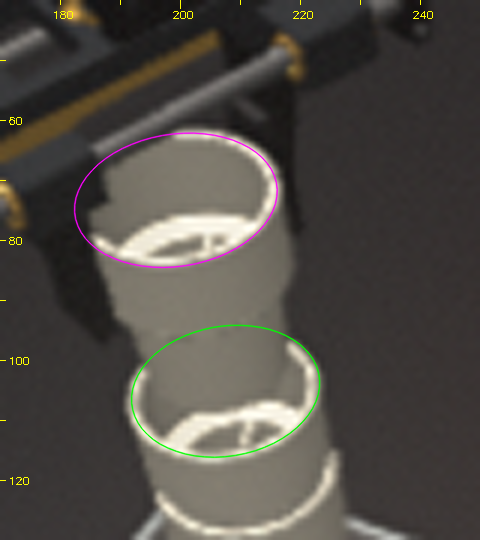

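Request:
arm_command --plan '[{"claw": 0.5,"dx": -0.05,"dy": 0,"dz": 1,"twist": 0},{"claw": 0.5,"dx": -0.05,"dy": 0,"dz": 2,"twist": 0},{"claw": 0.5,"dx": -0.05,"dy": 0,"dz": 2.6,"twist": 0},{"claw": 0.5,"dx": -0.05,"dy": 0,"dz": 2.6,"twist": 0}]'

```text
time_s: 27.58
position: [0.4488, -0.3679, 0.1514]
tcp_rot: [[0.957, -0.289, 0.005], [-0.289, -0.957, -0.01], [0.007, 0.008, -1.0]]
force: [-0.4, 0.9, -0.3]
opening: 0.755
```

Request:
arm_command --plan '[{"claw": 0.5,"dx": 0,"dy": 0,"dz": 0.5,"twist": 0},{"claw": 0.5,"dx": 0,"dy": 0,"dz": 1.0,"twist": 0},{"claw": 0.5,"dx": 0,"dy": 0,"dz": 1.3,"twist": 0},{"claw": 0.5,"dx": 0,"dy": 0,"dz": 1.3,"twist": 0}]'

```text
time_s: 27.92
position: [0.4485, -0.3676, 0.1374]
tcp_rot: [[0.957, -0.289, 0.004], [-0.289, -0.957, -0.008], [0.006, 0.007, -1.0]]
force: [-0.4, 0.9, -0.6]
opening: 0.747
```

```bash
python3 - <<'E'
from h import *
go(.4525,-.362,.163,-17)
E
```

```text
d=(0.16,-0.33,0.21) twist=0.2 (q6 -33.4) yaw -16.8 pos [ 0.45   -0.3646  0.1651] f [-0.4  0.9 -0.6] op 0.747 t 27.92
```

Request:
arm_command --plan '[{"claw": 0.5,"dx": 0.1,"dy": 0,"dz": 0.1,"twist": 0},{"claw": 0.5,"dx": 0.1,"dy": 0,"dz": 0.2,"twist": 0},{"claw": 0.5,"dx": 0.1,"dy": 0,"dz": 0.2,"twist": 0}]'

```text
time_s: 28.17
position: [0.4495, -0.368, 0.1354]
tcp_rot: [[0.957, -0.289, 0.004], [-0.289, -0.957, -0.008], [0.006, 0.007, -1.0]]
force: [-0.1, 0.5, -0.6]
opening: 0.756
```

Request:
arm_command --plan '[{"claw": 0.5,"dx": 0,"dy": 0,"dz": 0.1,"twist": 0},{"claw": 0.5,"dx": 0,"dy": 0,"dz": 0.2,"twist": 0},{"claw": 0.5,"dx": 0,"dy": 0,"dz": 0.2,"twist": 0}]'

```text
time_s: 28.42
position: [0.4499, -0.3685, 0.1347]
tcp_rot: [[0.957, -0.289, 0.005], [-0.289, -0.957, -0.01], [0.007, 0.008, -1.0]]
force: [-1.4, 0.7, 4.4]
opening: 0.749
```

Request:
arm_command --plan '[{"claw": 1,"dx": 0,"dy": 0,"dz": -0.05,"twist": 0},{"claw": 1,"dx": 0,"dy": 0,"dz": -0.05,"twist": 0},{"claw": 1,"dx": 0,"dy": 0,"dz": -0.05,"twist": 0},{"claw": 1,"dx": 0,"dy": 0,"dz": -0.05,"twist": 0},{"claw": 1,"dx": 0,"dy": 0,"dz": -3,"twist": 0},{"claw": 1,"dx": 0,"dy": 0,"dz": -6,"twist": 0},{"claw": 1,"dx": 0,"dy": 0,"dz": -7,"twist": 0},{"claw": 1,"dx": 0,"dy": 0,"dz": -7,"twist": 0}]'

```text
time_s: 29.08
position: [0.4511, -0.3696, 0.2076]
tcp_rot: [[0.957, -0.289, 0.009], [-0.289, -0.957, -0.015], [0.013, 0.012, -1.0]]
force: [0.3, -0.3, -0.1]
opening: 0.999
```

```bash
python3 - <<'E'
from h import *
s=cap('scene'); cv2.imwrite('pics/s22.png',s[:,:,::-1])
t=cap('top'); cv2.imwrite('pics/t22.png',t[:,:,::-1])
st=bot.read_state(); print(np.array(st['tcp_rot'])[:,2])
G={'scene':grad(s)}
for k,c,h,circ in(('red',(.4785,-.0613,.078),.078,[(.0335,0),(.014,.022)]),('yel',(.4689,-.1872,.078),.078,[(.0335,0),(.014,.022)]),('grn',(.5834,-.057,.078),.078,[(.0335,0),(.014,.022)]),('blu',(.5747,-.1963,.078),.078,[(.0335,0),(.014,.022)])):
    print(k,fit(G,c,circ,h))
go(.4785,-.0613,.16,0)
E
```

```text
[ 0.00437503 -0.00932098 -0.99994699]
red (array([ 0.47854747, -0.06131937,  0.078     ]), np.float64(473.779541015625))
yel (array([ 0.46894391, -0.18718618,  0.078     ]), np.float64(526.3814697265625))
grn (array([ 0.58334802, -0.05698474,  0.078     ]), np.float64(407.3288879394531))
blu (array([ 0.57474555, -0.19630115,  0.078     ]), np.float64(492.5509033203125))
d=(-6.15,-29.88,6.91) twist=-16.8 (q6 -33.4) yaw -16.8 pos [ 0.4507 -0.3645  0.2318] f [ 0.4 -0.6 -0.4] op 1.0 t 29.18
```

View pics/s22.png

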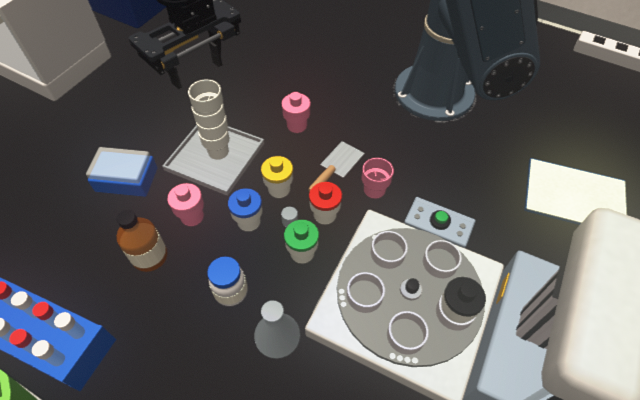

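```bash
python3 - <<'E'
from h import *
s=cv2.imread('pics/s22.png')[:,:,::-1]; t=cv2.imread('pics/t22.png')[:,:,::-1]
ci=[((x,y,h),r,(0,0,0) if h>.09 else (255,0,255)) for x,y in((.4785,-.0613),(.4689,-.1872),(.5834,-.057),(.5747,-.1963)) for r,h in((.0335,.078),(.014,.1))]
crop(s,220,140,350,280,4,'o22.png',circles=ci,n='scene')
for X,Y in((.4785,-.0613),(.4689,-.1872)): print(proj('top',[X,Y,.1]),proj('top',[X,Y,.078]))
E
```

```text
[[323.83327707 214.28338911]] [[323.74842593 214.91977329]]
[[374.21744275 217.23994202]] [[373.13121533 217.81774968]]
```

View pics/o22.png

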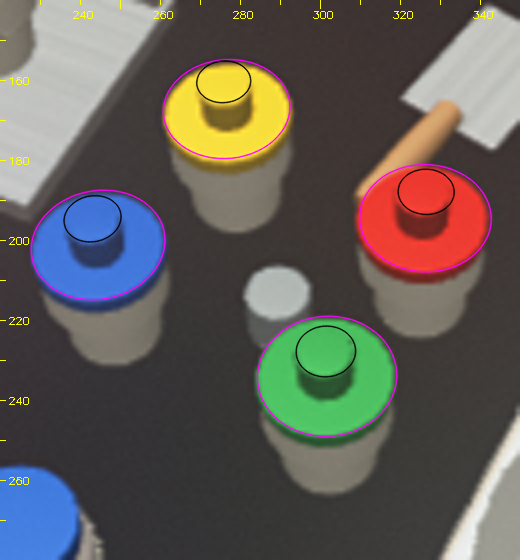

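```bash
python3 - <<'E'
from h import *
go(.4785,-.0613,.16,-17)
E
```

```text
d=(-6.15,-29.88,6.91) twist=0.2 (q6 -33.4) yaw -16.8 pos [ 0.4507 -0.3645  0.2318] f [ 0.4 -0.6 -0.4] op 1.0 t 29.18
```

Request:
arm_command --plan '[{"claw": 1,"dx": -6.2,"dy": -29.9,"dz": 0,"twist": 0},{"claw": 1,"dx": -6.2,"dy": -29.9,"dz": 0,"twist": 0},{"claw": 1,"dx": -6.2,"dy": -29.9,"dz": 0,"twist": 0},{"claw": 1,"dx": -6.2,"dy": -29.9,"dz": 0,"twist": 0},{"claw": 1,"dx": -6.2,"dy": -29.9,"dz": 2,"twist": 0},{"claw": 1,"dx": -6.2,"dy": -29.9,"dz": 4,"twist": 0},{"claw": 1,"dx": -6.2,"dy": -29.9,"dz": 7,"twist": 0},{"claw": 1,"dx": -6.2,"dy": -29.9,"dz": 7,"twist": 0}]'

```text
time_s: 29.85
position: [0.4749, -0.0611, 0.1294]
tcp_rot: [[0.958, -0.288, 0.002], [-0.288, -0.958, -0.008], [0.004, 0.007, -1.0]]
force: [0.7, -0.3, -0.4]
opening: 0.998
```

```bash
python3 - <<'E'
from h import *
go(.4785,-.0613,.084,-17)
s=cap('scene'); crop(np.clip(s*1.5,0,255).astype(np.uint8),260,110,400,230,5,'s23.png')
E
```

```text
d=(0.27,0.19,7.31) twist=0.3 (q6 -3.4) yaw -16.7 pos [ 0.4764 -0.0581  0.1571] f [ 0.7 -0.3 -0.4] op 0.998 t 29.85
```

View pics/s23.png

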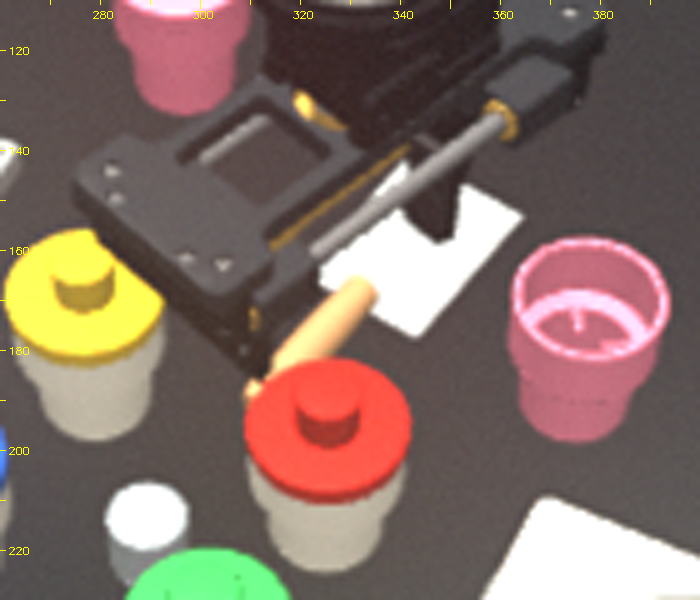

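Request:
arm_command --plan '[{"claw": 1,"dx": 0.25,"dy": 0.2,"dz": 2,"twist": 0},{"claw": 1,"dx": 0.25,"dy": 0.2,"dz": 4,"twist": 0},{"claw": 1,"dx": 0.25,"dy": 0.2,"dz": 5.5,"twist": 0},{"claw": 1,"dx": 0.25,"dy": 0.2,"dz": 5.5,"twist": 0},{"claw": 1,"dx": 0.25,"dy": 0.2,"dz": 5.5,"twist": 0}]'

```text
time_s: 30.32
position: [0.4702, -0.0584, 0.0686]
tcp_rot: [[0.958, -0.287, -0.013], [-0.287, -0.958, -0.0], [-0.012, 0.004, -1.0]]
force: [0.6, 0.3, -0.0]
opening: 0.999
```

```bash
python3 - <<'E'
from h import *
go(.4785,-.0613,.084,-17)
s=cap('scene'); crop(np.clip(s*1.5,0,255).astype(np.uint8),260,110,400,230,5,'s24.png')
E
```

```text
d=(0.84,0.37,1.23) twist=0.3 (q6 -3.5) yaw -16.7 pos [ 0.4717 -0.0554  0.0963] f [ 0.6  0.3 -0. ] op 0.999 t 30.32
```

View pics/s24.png

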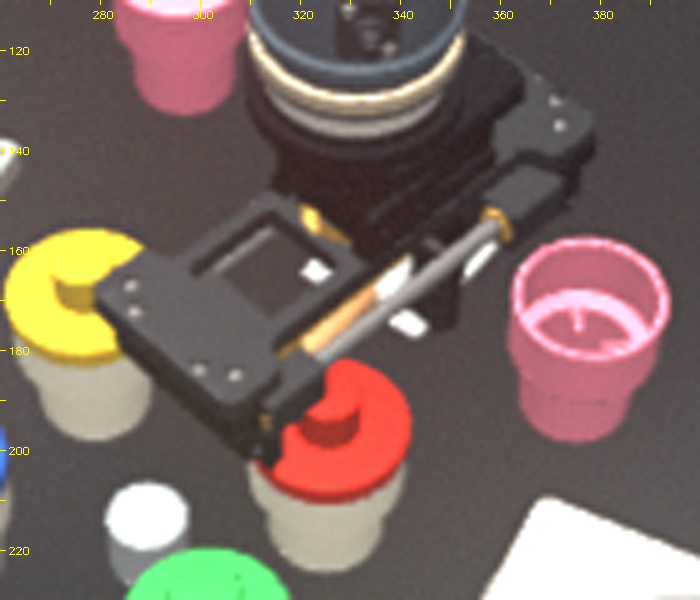

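Request:
arm_command --plan '[{"claw": 1,"dx": 0.85,"dy": 0.4,"dz": 0,"twist": 0},{"claw": 1,"dx": 0.85,"dy": 0.4,"dz": 0.6,"twist": 0},{"claw": 1,"dx": 0.85,"dy": 0.4,"dz": 1.2,"twist": 0},{"claw": 1,"dx": 0.85,"dy": 0.4,"dz": 1.2,"twist": 0},{"claw": 1,"dx": 0.85,"dy": 0.4,"dz": 1.2,"twist": 0}]'

```text
time_s: 30.78
position: [0.4777, -0.065, 0.0573]
tcp_rot: [[0.958, -0.287, -0.011], [-0.287, -0.958, -0.001], [-0.011, 0.004, -1.0]]
force: [-0.5, -0.2, 0.7]
opening: 1.002
```

```bash
python3 - <<'E'
from h import *
go(.4785,-.0613,.084,-17)
print(np.array(bot.read_state()['tcp_rot'])[:,2])
E
```

```text
d=(-0.09,-0.05,0.10) twist=0.3 (q6 -3.9) yaw -16.7 pos [ 0.4792 -0.062   0.085 ] f [-0.5 -0.2  0.7] op 1.002 t 30.78
[-1.11812702e-02 -7.23652667e-04 -9.99937226e-01]
```

Centred on the knob; close.

Request:
arm_command --plan '[{"claw": 0.1,"dx": 0,"dy": 0,"dz": 0,"twist": 0},{"claw": 0.1,"dx": 0,"dy": 0,"dz": 0,"twist": 0},{"claw": 0.1,"dx": 0,"dy": 0,"dz": 0,"twist": 0},{"claw": 0.1,"dx": 0,"dy": 0,"dz": 0,"twist": 0},{"claw": 0.1,"dx": 0,"dy": 0,"dz": 0,"twist": 0},{"claw": 0.1,"dx": 0,"dy": 0,"dz": 0,"twist": 0},{"claw": 0.1,"dx": 0,"dy": 0,"dz": 0,"twist": 0},{"claw": 0.1,"dx": 0,"dy": 0,"dz": 0,"twist": 0}]'

```text
time_s: 31.45
position: [0.4777, -0.065, 0.0573]
tcp_rot: [[0.958, -0.287, -0.011], [-0.287, -0.958, -0.001], [-0.01, 0.004, -1.0]]
force: [0.3, 0.2, 0.6]
opening: 0.477
```

```bash
python3 - <<'E'
from h import *
go(.501,.199,.25,-17)
s=cap('scene'); crop(np.clip(s*1.5,0,255).astype(np.uint8),260,110,400,230,5,'s25.png')
E
```

```text
d=(-5.57,-25.56,-16.54) twist=0.3 (q6 -3.9) yaw -16.7 pos [ 0.4792 -0.062   0.085 ] f [0.3 0.2 0.6] op 0.477 t 31.45
```

View pics/s25.png

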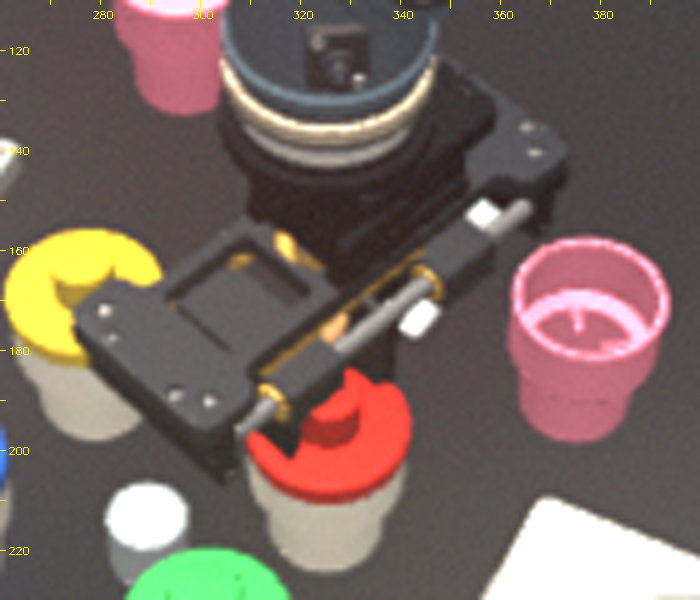

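Request:
arm_command --plan '[{"claw": 0.1,"dx": 0,"dy": 0,"dz": 0,"twist": 0},{"claw": 0.1,"dx": 0,"dy": 0,"dz": 0,"twist": 0},{"claw": 0.1,"dx": 0,"dy": 0,"dz": 0,"twist": 0},{"claw": 0.1,"dx": 0,"dy": 0,"dz": 0,"twist": 0},{"claw": 0.1,"dx": 0,"dy": 0,"dz": 0,"twist": 0}]'

```text
time_s: 31.92
position: [0.4779, -0.0651, 0.0573]
tcp_rot: [[0.958, -0.287, -0.011], [-0.287, -0.958, -0.001], [-0.01, 0.004, -1.0]]
force: [1.4, -0.7, -0.9]
opening: 0.311
```

Request:
arm_command --plan '[{"claw": 0.1,"dx": 0,"dy": 0,"dz": -0.5,"twist": 0},{"claw": 0.1,"dx": 0,"dy": 0,"dz": -1.5,"twist": 0},{"claw": 0.1,"dx": 0,"dy": 0,"dz": -1.5,"twist": 0}]'

```text
time_s: 32.17
position: [0.4785, -0.0652, 0.0733]
tcp_rot: [[0.958, -0.287, -0.009], [-0.287, -0.958, -0.001], [-0.009, 0.004, -1.0]]
force: [0.0, -0.2, -1.5]
opening: 0.307
```

```bash
python3 - <<'E'
from h import *
go(.5012,.1993,.24,-17)
E
```

```text
d=(-5.59,-25.60,-13.95) twist=0.3 (q6 -3.9) yaw -16.7 pos [ 0.48   -0.0622  0.101 ] f [ 0.  -0.2 -1.5] op 0.307 t 32.17
```

Request:
arm_command --plan '[{"claw": 0.1,"dx": 0,"dy": 0,"dz": -3,"twist": 0},{"claw": 0.1,"dx": -1,"dy": -5,"dz": -7,"twist": 0},{"claw": 0.1,"dx": -5.6,"dy": -25.6,"dz": -11,"twist": 0},{"claw": 0.1,"dx": -5.6,"dy": -25.6,"dz": -13.8,"twist": 0},{"claw": 0.1,"dx": -5.6,"dy": -25.6,"dz": -13.8,"twist": 0},{"claw": 0.1,"dx": -5.6,"dy": -25.6,"dz": -13.8,"twist": 0},{"claw": 0.1,"dx": -5.6,"dy": -25.6,"dz": -13.8,"twist": 0},{"claw": 0.1,"dx": -5.6,"dy": -25.6,"dz": -13.8,"twist": 0}]'

```text
time_s: 32.83
position: [0.4989, 0.1989, 0.2115]
tcp_rot: [[0.958, -0.286, -0.01], [-0.286, -0.958, -0.001], [-0.009, 0.003, -1.0]]
force: [0.3, -0.1, -2.1]
opening: 0.31
```

```bash
python3 - <<'E'
from h import *
go(.5012,.1993,.2,-17)
E
```

```text
d=(0.19,0.21,3.92) twist=0.4 (q6 26.4) yaw -16.6 pos [0.5004 0.2019 0.2392] f [ 0.3 -0.1 -2.1] op 0.31 t 32.83
```

Request:
arm_command --plan '[{"claw": 0.1,"dx": 0.2,"dy": 0.2,"dz": 2,"twist": 0},{"claw": 0.1,"dx": 0.2,"dy": 0.2,"dz": 4,"twist": 0},{"claw": 0.1,"dx": 0.2,"dy": 0.2,"dz": 4.5,"twist": 0},{"claw": 0.1,"dx": 0.2,"dy": 0.2,"dz": 4.5,"twist": 0},{"claw": 0.1,"dx": 0.2,"dy": 0.2,"dz": 4.5,"twist": 0}]'

```text
time_s: 33.25
position: [0.4994, 0.196, 0.1662]
tcp_rot: [[0.958, -0.287, -0.011], [-0.287, -0.958, -0.001], [-0.01, 0.004, -1.0]]
force: [0.6, -0.3, -2.3]
opening: 0.308
```

```bash
python3 - <<'E'
from h import *
s=cap('scene'); st=bot.read_state(); P=np.array(st['position'])+OFF
go(.5012,.1993,.146,-17)
crop(np.clip(s*1.3,0,255).astype(np.uint8),380,150,510,270,5,'s26.png',circles=[(P-[0,0,.007],.0335,(255,255,0)),((.5012,.1993,.088),.033,(0,255,0)),((.5012,.1993,P[2]-.085),.024,(255,0,255))],n='scene')
E
```

```text
d=(-0.01,-0.03,4.86) twist=0.3 (q6 26.1) yaw -16.7 pos [0.5017 0.199  0.1946] f [ 0.4 -0.1 -1.8] op 0.309 t 33.3
```

View pics/s26.png

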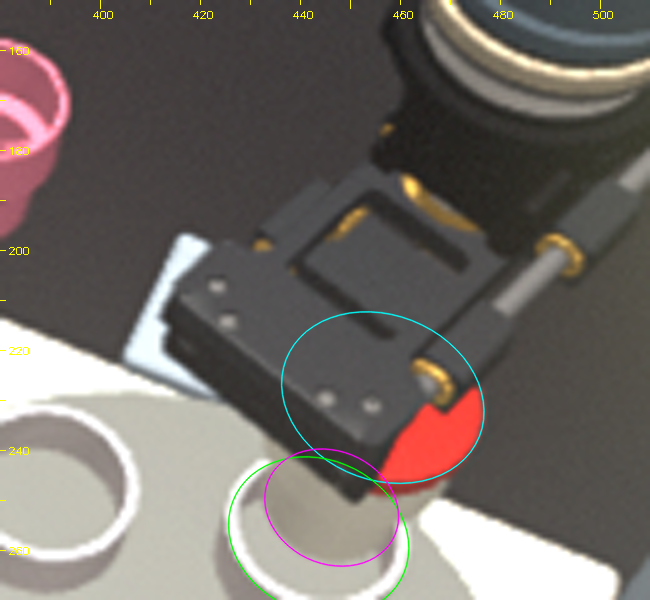

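Request:
arm_command --plan '[{"claw": 0.1,"dx": 0,"dy": 0,"dz": 1.2,"twist": 0},{"claw": 0.1,"dx": 0,"dy": 0,"dz": 2.4,"twist": 0},{"claw": 0.1,"dx": 0,"dy": 0,"dz": 3.6,"twist": 0},{"claw": 0.1,"dx": 0,"dy": 0,"dz": 4.4,"twist": 0},{"claw": 0.1,"dx": 0,"dy": 0,"dz": 4.4,"twist": 0}]'

```text
time_s: 33.72
position: [0.4992, 0.1954, 0.1221]
tcp_rot: [[0.958, -0.288, -0.011], [-0.288, -0.958, -0.001], [-0.01, 0.004, -1.0]]
force: [-0.4, -0.8, -2.2]
opening: 0.306
```

Request:
arm_command --plan '[{"claw": 0.1,"dx": 0,"dy": 0,"dz": 0.2,"twist": 0},{"claw": 0.1,"dx": 0,"dy": 0,"dz": 0.4,"twist": 0},{"claw": 0.1,"dx": 0,"dy": 0,"dz": 0.4,"twist": 0}]'

```text
time_s: 33.97
position: [0.4996, 0.1953, 0.1184]
tcp_rot: [[0.958, -0.288, -0.01], [-0.288, -0.958, -0.001], [-0.01, 0.004, -1.0]]
force: [0.3, 0.6, -1.9]
opening: 0.314
```

Request:
arm_command --plan '[{"claw": 0.1,"dx": 0,"dy": 0,"dz": 0.1,"twist": 0},{"claw": 0.1,"dx": 0,"dy": 0,"dz": 0.2,"twist": 0},{"claw": 0.1,"dx": 0,"dy": 0,"dz": 0.2,"twist": 0}]'

```text
time_s: 34.22
position: [0.5002, 0.1953, 0.1174]
tcp_rot: [[0.958, -0.288, -0.009], [-0.288, -0.958, -0.001], [-0.008, 0.003, -1.0]]
force: [-0.8, -1.0, 2.6]
opening: 0.315
```

Request:
arm_command --plan '[{"claw": 0.1,"dx": 0,"dy": 0,"dz": 0.1,"twist": 0},{"claw": 0.1,"dx": 0,"dy": 0,"dz": 0.15,"twist": 0},{"claw": 0.1,"dx": 0,"dy": 0,"dz": 0.15,"twist": 0}]'

```text
time_s: 34.47
position: [0.5004, 0.1952, 0.1174]
tcp_rot: [[0.958, -0.288, -0.008], [-0.288, -0.958, -0.001], [-0.007, 0.003, -1.0]]
force: [-1.9, -1.0, 8.9]
opening: 0.308
```

Request:
arm_command --plan '[{"claw": 0.8,"dx": 0,"dy": 0,"dz": -0.1,"twist": 0},{"claw": 0.8,"dx": 0,"dy": 0,"dz": -0.1,"twist": 0},{"claw": 0.8,"dx": 0,"dy": 0,"dz": -0.1,"twist": 0},{"claw": 0.8,"dx": 0,"dy": 0,"dz": -0.1,"twist": 0},{"claw": 0.8,"dx": 0,"dy": 0,"dz": -1,"twist": 0},{"claw": 0.8,"dx": 0,"dy": 0,"dz": -4,"twist": 0},{"claw": 0.8,"dx": 0,"dy": 0,"dz": -7,"twist": 0},{"claw": 0.8,"dx": 0,"dy": 0,"dz": -7,"twist": 0}]'

```text
time_s: 35.13
position: [0.5053, 0.1961, 0.1931]
tcp_rot: [[0.958, -0.287, 0.004], [-0.287, -0.958, 0.001], [0.003, -0.002, -1.0]]
force: [1.1, 0.7, 0.4]
opening: 0.773
```

```bash
cat > samp.py <<'E'
from h import *
def samples(s):
    G={'scene':grad(s)}; out={}
    hsv=cv2.cvtColor(np.ascontiguousarray(s),cv2.COLOR_RGB2HSV)
    rng={'red':[(0,8),(174,180)],'yel':[(20,33)],'grn':[(50,75)],'blu':[(103,118)]}
    for k,rs in rng.items():
        m=np.zeros(hsv.shape[:2],np.uint8)
        for a,b in rs: m|=cv2.inRange(hsv,(a,140,70),(b,255,255))
        n,l,stt,c=cv2.connectedComponentsWithStats(m)
        print(k,[(c[i].round(0).tolist(),int(stt[i,4])) for i in range(1,n) if stt[i,4]>200])
E
python3 - <<'E'
from h import *
from samp import samples
s=cap('scene'); cv2.imwrite('pics/s27.png',s[:,:,::-1]); samples(s)
G={'scene':grad(s)}
for k,c,h,circ in(('yel',(.4689,-.1872,.078),.078,[(.0335,0),(.014,.022)]),('grn',(.5834,-.057,.078),.078,[(.0335,0),(.014,.022)]),('blu',(.5747,-.1963,.078),.078,[(.0335,0),(.014,.022)])):
    print(k,fit(G,c,circ,h))
go(.4689,-.1872,.17,-17)
E
```

```text
red [([447.0, 247.0], 837), ([42.0, 310.0], 255), ([20.0, 338.0], 269)]
yel [([277.0, 169.0], 694)]
grn [([301.0, 235.0], 766)]
blu [([118.0, 184.0], 654), ([244.0, 202.0], 688), ([224.0, 272.0], 810), ([58.0, 342.0], 4653)]
yel (array([ 0.46890675, -0.18713314,  0.078     ]), np.float64(526.5335693359375))
grn (array([ 0.58331865, -0.05693351,  0.078     ]), np.float64(408.2076721191406))
blu (array([ 0.57468886, -0.19630097,  0.078     ]), np.float64(492.81475830078125))
d=(7.61,38.02,4.84) twist=0.3 (q6 26.1) yaw -16.7 pos [0.5053 0.1988 0.2185] f [-0.1  1.4 -1. ] op 0.786 t 35.18
```

View pics/s27.png

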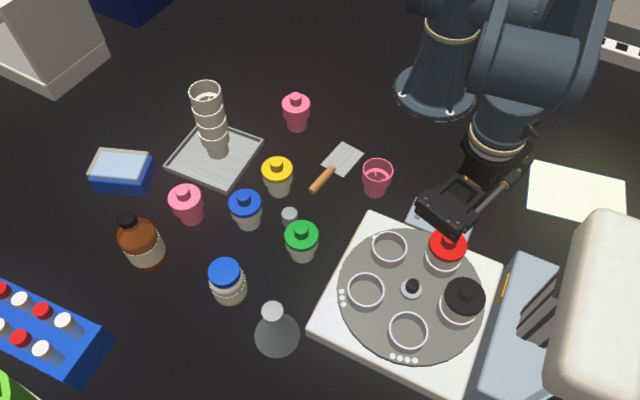

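Request:
arm_command --plan '[{"claw": 0.7,"dx": 7.6,"dy": 38,"dz": 0,"twist": 0},{"claw": 0.7,"dx": 7.6,"dy": 38,"dz": 0,"twist": 0},{"claw": 0.7,"dx": 7.6,"dy": 38,"dz": 0,"twist": 0},{"claw": 0.7,"dx": 7.6,"dy": 38,"dz": 0,"twist": 0},{"claw": 0.7,"dx": 7.6,"dy": 38,"dz": 0,"twist": 0},{"claw": 0.7,"dx": 7.6,"dy": 38,"dz": 1,"twist": 0},{"claw": 0.7,"dx": 7.6,"dy": 38,"dz": 3,"twist": 0},{"claw": 0.7,"dx": 7.6,"dy": 38,"dz": 5,"twist": 0}]'

```text
time_s: 35.85
position: [0.4726, -0.1356, 0.1643]
tcp_rot: [[0.958, -0.288, 0.003], [-0.288, -0.958, -0.001], [0.003, 0.0, -1.0]]
force: [0.6, 0.3, -0.9]
opening: 0.698
```

```bash
python3 - <<'E'
from h import *
go(.4689,-.1872,.115,-17)
E
```

```text
d=(1.05,5.38,7.70) twist=0.3 (q6 -12.4) yaw -16.7 pos [ 0.4741 -0.1326  0.192 ] f [ 0.6  0.3 -0.9] op 0.698 t 35.85
```

Request:
arm_command --plan '[{"claw": 0.7,"dx": 1,"dy": 5.4,"dz": 2,"twist": 0},{"claw": 0.7,"dx": 1,"dy": 5.4,"dz": 4.5,"twist": 0},{"claw": 0.7,"dx": 1,"dy": 5.4,"dz": 7,"twist": 0},{"claw": 0.7,"dx": 1,"dy": 5.4,"dz": 7.5,"twist": 0},{"claw": 0.7,"dx": 1,"dy": 5.4,"dz": 7.5,"twist": 0},{"claw": 0.7,"dx": 1,"dy": 5.4,"dz": 7.5,"twist": 0}]'

```text
time_s: 36.35
position: [0.4667, -0.1895, 0.0893]
tcp_rot: [[0.958, -0.287, 0.002], [-0.287, -0.958, -0.0], [0.002, -0.0, -1.0]]
force: [0.9, -0.3, 0.2]
opening: 0.7
```

```bash
python3 - <<'E'
from h import *
go(.4689,-.1872,.084,-17)
s=cap('scene'); crop(np.clip(s*1.5,0,255).astype(np.uint8),210,90,350,210,5,'s28.png')
E
```

```text
d=(0.08,0.05,3.30) twist=0.3 (q6 -18.2) yaw -16.7 pos [ 0.4682 -0.1865  0.117 ] f [ 0.9 -0.3  0.2] op 0.7 t 36.35
```

View pics/s28.png

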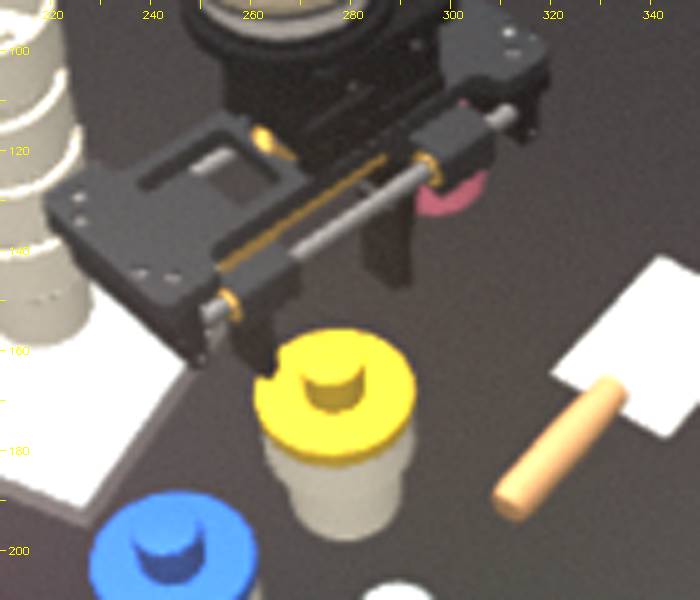

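Request:
arm_command --plan '[{"claw": 0.7,"dx": 0.1,"dy": 0.05,"dz": 1.2,"twist": 0},{"claw": 0.7,"dx": 0.1,"dy": 0.05,"dz": 2.4,"twist": 0},{"claw": 0.7,"dx": 0.1,"dy": 0.05,"dz": 3.2,"twist": 0},{"claw": 0.7,"dx": 0.1,"dy": 0.05,"dz": 3.2,"twist": 0},{"claw": 0.7,"dx": 0.1,"dy": 0.05,"dz": 3.2,"twist": 0}]'

```text
time_s: 36.82
position: [0.4687, -0.1901, 0.0587]
tcp_rot: [[0.958, -0.286, 0.004], [-0.286, -0.958, -0.002], [0.005, 0.001, -1.0]]
force: [0.4, 0.2, -0.2]
opening: 0.701
```

```bash
python3 - <<'E'
from h import *
go(.4689,-.1872,.084,-17)
E
```

```text
d=(-0.12,0.04,0.24) twist=0.4 (q6 -18.3) yaw -16.6 pos [ 0.4702 -0.1871  0.0864] f [ 0.4  0.2 -0.2] op 0.701 t 36.82
```

Request:
arm_command --plan '[{"claw": 0.1,"dx": -0.1,"dy": 0,"dz": 0.15,"twist": 0},{"claw": 0.1,"dx": -0.1,"dy": 0,"dz": 0.15,"twist": 0},{"claw": 0.1,"dx": -0.1,"dy": 0,"dz": 0.15,"twist": 0},{"claw": 0.1,"dx": -0.1,"dy": 0,"dz": 0.15,"twist": 0},{"claw": 0.1,"dx": -0.1,"dy": 0,"dz": 0.15,"twist": 0},{"claw": 0.1,"dx": -0.1,"dy": 0,"dz": 0.15,"twist": 0},{"claw": 0.1,"dx": -0.1,"dy": 0,"dz": 0.15,"twist": 0},{"claw": 0.1,"dx": -0.1,"dy": 0,"dz": 0.15,"twist": 0}]'

```text
time_s: 37.48
position: [0.4681, -0.1901, 0.0573]
tcp_rot: [[0.958, -0.286, 0.005], [-0.286, -0.958, -0.002], [0.005, 0.001, -1.0]]
force: [-0.6, 0.8, 1.0]
opening: 0.309
```

Request:
arm_command --plan '[{"claw": 0.1,"dx": 0,"dy": 0,"dz": 0,"twist": 0},{"claw": 0.1,"dx": 0,"dy": 0,"dz": 0,"twist": 0}]'

```text
time_s: 37.65
position: [0.4682, -0.1902, 0.0573]
tcp_rot: [[0.958, -0.286, 0.005], [-0.286, -0.958, -0.002], [0.006, 0.001, -1.0]]
force: [0.2, 0.6, -0.3]
opening: 0.308
```

```bash
python3 - <<'E'
from h import *
go(.5317,.1041,.24,-17)
E
```

```text
d=(-2.29,-29.67,-15.54) twist=0.4 (q6 -18.3) yaw -16.6 pos [ 0.4697 -0.1872  0.085 ] f [ 0.2  0.6 -0.3] op 0.308 t 37.65
```

Request:
arm_command --plan '[{"claw": 0.1,"dx": 0,"dy": 0,"dz": -2,"twist": 0},{"claw": 0.1,"dx": 0,"dy": 0,"dz": -6,"twist": 0},{"claw": 0.1,"dx": -0.5,"dy": -4,"dz": -10,"twist": 0},{"claw": 0.1,"dx": -2.3,"dy": -29.7,"dz": -14,"twist": 0},{"claw": 0.1,"dx": -2.3,"dy": -29.7,"dz": -16.5,"twist": 0},{"claw": 0.1,"dx": -2.3,"dy": -29.7,"dz": -16.5,"twist": 0},{"claw": 0.1,"dx": -2.3,"dy": -29.7,"dz": -16.5,"twist": 0},{"claw": 0.1,"dx": -2.3,"dy": -29.7,"dz": -16.5,"twist": 0}]'

```text
time_s: 38.32
position: [0.5147, 0.0372, 0.2019]
tcp_rot: [[0.958, -0.286, 0.003], [-0.286, -0.958, -0.002], [0.004, 0.001, -1.0]]
force: [0.6, -0.8, -1.9]
opening: 0.313
```

```bash
python3 - <<'E'
from h import *
go(.5317,.1041,.25,-17)
E
```

```text
d=(-0.33,-6.56,-2.05) twist=0.4 (q6 8.5) yaw -16.6 pos [0.5162 0.0402 0.2296] f [ 0.6 -0.8 -1.9] op 0.313 t 38.32
```

Request:
arm_command --plan '[{"claw": 0.1,"dx": -0.3,"dy": -6.6,"dz": -1,"twist": 0},{"claw": 0.1,"dx": -0.3,"dy": -6.6,"dz": -1,"twist": 0},{"claw": 0.1,"dx": -0.3,"dy": -6.6,"dz": 0,"twist": 0},{"claw": 0.1,"dx": -0.3,"dy": -6.6,"dz": 2,"twist": 0},{"claw": 0.1,"dx": -0.3,"dy": -6.6,"dz": 3.5,"twist": 0},{"claw": 0.1,"dx": -0.3,"dy": -6.6,"dz": 3.5,"twist": 0},{"claw": 0.1,"dx": -0.3,"dy": -6.6,"dz": 3.5,"twist": 0}]'

```text
time_s: 38.9
position: [0.5291, 0.1008, 0.1654]
tcp_rot: [[0.958, -0.286, -0.001], [-0.286, -0.958, -0.002], [-0.001, 0.003, -1.0]]
force: [-0.2, -0.6, -2.2]
opening: 0.311
```

```bash
cat > lookp.py <<'E'
from h import *
import sys
x,y=float(sys.argv[1]),float(sys.argv[2]); name=sys.argv[3]; yaw=float(sys.argv[4])
s=cap('scene'); st=bot.read_state(); P=np.array(st['position'])+OFF
go(x,y,.1455,yaw)
c=proj('scene',[x,y,.13])[0].astype(int)
crop(np.clip(s*1.3,0,255).astype(np.uint8),c[0]-65,c[1]-65,c[0]+65,c[1]+50,5,name,circles=[(P-[0,0,.007],.0335,(255,255,0)),((x,y,.088),.033,(0,255,0)),(P-[0,0,.085],.024,(255,0,255))],n='scene')
E
python3 lookp.py .5317 .1041 s29.png -17
```

```text
d=(-0.04,-0.04,4.87) twist=0.4 (q6 15.7) yaw -16.6 pos [0.5319 0.1037 0.1942] f [ 0.1 -0.  -2.8] op 0.308 t 38.95
```

View pics/s29.png

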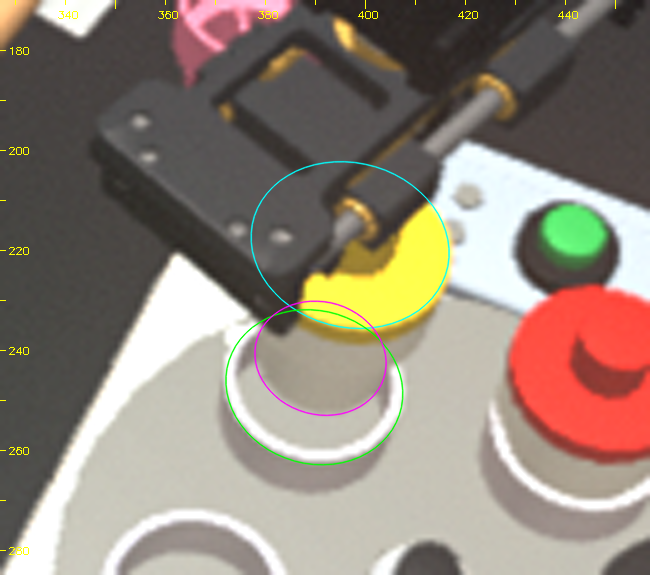

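Request:
arm_command --plan '[{"claw": 0.1,"dx": -0.05,"dy": 0,"dz": 1.2,"twist": 0},{"claw": 0.1,"dx": -0.05,"dy": 0,"dz": 2.4,"twist": 0},{"claw": 0.1,"dx": -0.05,"dy": 0,"dz": 3.6,"twist": 0},{"claw": 0.1,"dx": -0.05,"dy": 0,"dz": 4.5,"twist": 0},{"claw": 0.1,"dx": -0.05,"dy": 0,"dz": 4.5,"twist": 0},{"claw": 0.1,"dx": -0.05,"dy": 0,"dz": 4.8,"twist": 0},{"claw": 0.1,"dx": -0.05,"dy": 0,"dz": 4.8,"twist": 0}]'

```text
time_s: 39.53
position: [0.5304, 0.1006, 0.1188]
tcp_rot: [[0.958, -0.287, 0.003], [-0.287, -0.958, -0.002], [0.003, 0.002, -1.0]]
force: [0.2, -0.5, -2.2]
opening: 0.312
```

Request:
arm_command --plan '[{"claw": 0.1,"dx": 0,"dy": 0,"dz": 0.1,"twist": 0},{"claw": 0.1,"dx": 0,"dy": 0,"dz": 0.2,"twist": 0},{"claw": 0.1,"dx": 0,"dy": 0,"dz": 0.2,"twist": 0}]'

```text
time_s: 39.78
position: [0.5312, 0.1005, 0.1175]
tcp_rot: [[0.958, -0.287, 0.004], [-0.287, -0.958, -0.003], [0.005, 0.001, -1.0]]
force: [0.1, -0.5, -1.3]
opening: 0.305
```

Request:
arm_command --plan '[{"claw": 0.1,"dx": 0,"dy": 0,"dz": 0.1,"twist": 0},{"claw": 0.1,"dx": 0,"dy": 0,"dz": 0.2,"twist": 0},{"claw": 0.1,"dx": 0,"dy": 0,"dz": 0.2,"twist": 0}]'

```text
time_s: 40.03
position: [0.5318, 0.1001, 0.1173]
tcp_rot: [[0.958, -0.286, 0.006], [-0.286, -0.958, -0.003], [0.007, 0.001, -1.0]]
force: [-2.4, -2.0, 9.0]
opening: 0.313
```

Request:
arm_command --plan '[{"claw": 0.7,"dx": 0,"dy": 0,"dz": -0.1,"twist": 0},{"claw": 0.7,"dx": 0,"dy": 0,"dz": -0.1,"twist": 0},{"claw": 0.7,"dx": 0,"dy": 0,"dz": -0.1,"twist": 0},{"claw": 0.7,"dx": 0,"dy": 0,"dz": -0.1,"twist": 0},{"claw": 0.7,"dx": 0,"dy": 0,"dz": -1,"twist": 0},{"claw": 0.7,"dx": 0,"dy": 0,"dz": -4,"twist": 0},{"claw": 0.7,"dx": 0,"dy": 0,"dz": -6,"twist": 0},{"claw": 0.7,"dx": 0,"dy": 0,"dz": -6,"twist": 0}]'

```text
time_s: 40.7
position: [0.5347, 0.1005, 0.1816]
tcp_rot: [[0.958, -0.286, 0.015], [-0.286, -0.958, -0.003], [0.015, -0.001, -1.0]]
force: [0.4, -0.5, -0.2]
opening: 0.69
```

```bash
python3 - <<'E'
from h import *
from samp import samples
s=cap('scene'); cv2.imwrite('pics/s30.png',s[:,:,::-1]); samples(s)
G={'scene':grad(s)}
for k,c,h,circ in(('grn',(.5834,-.057,.078),.078,[(.0335,0),(.014,.022)]),('blu',(.5747,-.1963,.078),.078,[(.0335,0),(.014,.022)])):
    print(k,fit(G,c,circ,h))
go(.5834,-.057,.18,-17)
E
```

```text
red [([447.0, 244.0], 1039), ([42.0, 310.0], 253), ([20.0, 338.0], 273)]
yel [([393.0, 237.0], 884)]
grn [([301.0, 235.0], 794)]
blu [([118.0, 184.0], 657), ([244.0, 202.0], 746), ([223.0, 272.0], 810), ([58.0, 342.0], 4657)]
grn (array([ 0.5832901 , -0.05702629,  0.078     ]), np.float64(409.29229736328125))
blu (array([ 0.57472609, -0.19631664,  0.078     ]), np.float64(493.1123046875))
d=(9.20,13.99,2.86) twist=0.4 (q6 15.7) yaw -16.6 pos [0.5349 0.1035 0.2075] f [ 0.4 -0.3  0.3] op 0.695 t 40.75
```

View pics/s30.png

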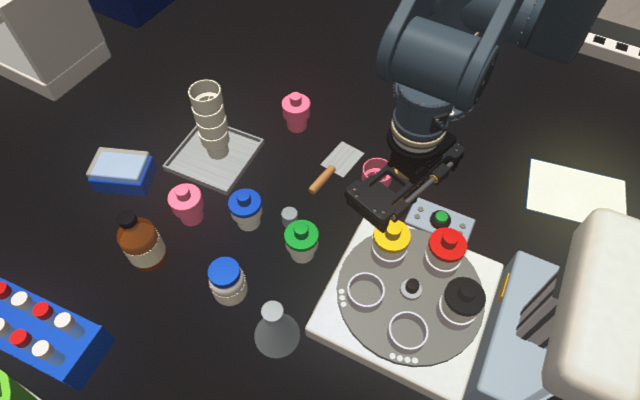

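Request:
arm_command --plan '[{"claw": 0.7,"dx": 9.2,"dy": 14,"dz": 0,"twist": 0},{"claw": 0.7,"dx": 9.2,"dy": 14,"dz": 0,"twist": 0},{"claw": 0.7,"dx": 9.2,"dy": 14,"dz": 0,"twist": 0},{"claw": 0.7,"dx": 9.2,"dy": 14,"dz": 2,"twist": 0},{"claw": 0.7,"dx": 9.2,"dy": 14,"dz": 5,"twist": 0},{"claw": 0.7,"dx": 9.2,"dy": 14,"dz": 9,"twist": 0},{"claw": 0.7,"dx": 9.2,"dy": 14,"dz": 9,"twist": 0},{"claw": 0.7,"dx": 9.2,"dy": 14,"dz": 9,"twist": 0}]'

```text
time_s: 41.42
position: [0.5794, -0.0596, 0.088]
tcp_rot: [[0.958, -0.287, 0.003], [-0.287, -0.958, -0.001], [0.003, -0.0, -1.0]]
force: [0.1, -0.3, 1.0]
opening: 0.702
```

```bash
python3 - <<'E'
from h import *
go(.5834,-.057,.084,-17)
s=cap('scene'); crop(np.clip(s*1.5,0,255).astype(np.uint8),230,150,370,270,5,'s31.png')
E
```

```text
d=(0.24,-0.03,3.17) twist=0.3 (q6 -0.2) yaw -16.7 pos [ 0.5809 -0.0566  0.1157] f [ 0.1 -0.3  1. ] op 0.702 t 41.42
```

View pics/s31.png

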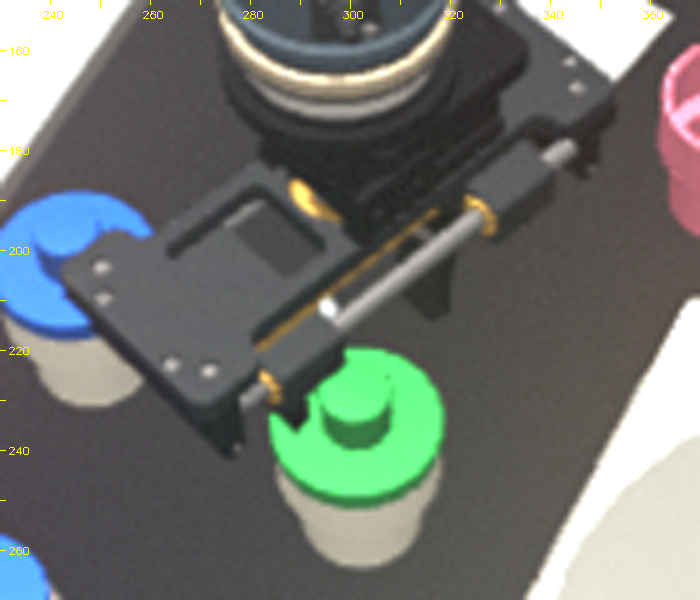

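Request:
arm_command --plan '[{"claw": 0.7,"dx": 0.2,"dy": 0,"dz": 1,"twist": 0},{"claw": 0.7,"dx": 0.2,"dy": 0,"dz": 2,"twist": 0},{"claw": 0.7,"dx": 0.2,"dy": 0,"dz": 3.1,"twist": 0},{"claw": 0.7,"dx": 0.2,"dy": 0,"dz": 3.1,"twist": 0},{"claw": 0.7,"dx": 0.2,"dy": 0,"dz": 3.1,"twist": 0}]'

```text
time_s: 41.88
position: [0.5835, -0.06, 0.0592]
tcp_rot: [[0.958, -0.285, 0.008], [-0.285, -0.958, -0.002], [0.009, -0.0, -1.0]]
force: [-0.5, -0.1, -1.4]
opening: 0.702
```

```bash
python3 - <<'E'
from h import *
go(.5834,-.057,.084,-17)
E
```

```text
d=(-0.15,0.04,0.29) twist=0.4 (q6 -0.2) yaw -16.6 pos [ 0.585  -0.057   0.0869] f [-0.5 -0.1 -1.4] op 0.702 t 41.88
```

Request:
arm_command --plan '[{"claw": 0.1,"dx": -0.1,"dy": 0,"dz": 0.2,"twist": 0},{"claw": 0.1,"dx": -0.1,"dy": 0,"dz": 0.2,"twist": 0},{"claw": 0.1,"dx": -0.1,"dy": 0,"dz": 0.2,"twist": 0},{"claw": 0.1,"dx": -0.1,"dy": 0,"dz": 0.2,"twist": 0},{"claw": 0.1,"dx": -0.1,"dy": 0,"dz": 0.2,"twist": 0},{"claw": 0.1,"dx": -0.1,"dy": 0,"dz": 0.2,"twist": 0},{"claw": 0.1,"dx": -0.1,"dy": 0,"dz": 0.2,"twist": 0},{"claw": 0.1,"dx": -0.1,"dy": 0,"dz": 0.2,"twist": 0}]'

```text
time_s: 42.55
position: [0.5829, -0.0599, 0.0574]
tcp_rot: [[0.958, -0.286, 0.009], [-0.286, -0.958, -0.002], [0.009, -0.0, -1.0]]
force: [0.5, -0.3, 1.2]
opening: 0.31
```

Request:
arm_command --plan '[{"claw": 0.1,"dx": 0,"dy": 0,"dz": 0,"twist": 0},{"claw": 0.1,"dx": 0,"dy": 0,"dz": 0,"twist": 0}]'

```text
time_s: 42.72
position: [0.5829, -0.0599, 0.0574]
tcp_rot: [[0.958, -0.286, 0.009], [-0.286, -0.958, -0.002], [0.009, -0.0, -1.0]]
force: [0.4, -0.1, 1.0]
opening: 0.314
```

```bash
python3 - <<'E'
from h import *
go(.6316,.1033,.25,-17)
E
```

```text
d=(0.10,-16.71,-16.48) twist=0.4 (q6 -0.2) yaw -16.6 pos [ 0.5844 -0.0569  0.0851] f [ 0.4 -0.1  1. ] op 0.314 t 42.72
```

Request:
arm_command --plan '[{"claw": 0.1,"dx": 0,"dy": 0,"dz": -2,"twist": 0},{"claw": 0.1,"dx": 0,"dy": 0,"dz": -6,"twist": 0},{"claw": 0.1,"dx": 0,"dy": 0,"dz": -10,"twist": 0},{"claw": 0.1,"dx": 0.1,"dy": -4,"dz": -14,"twist": 0},{"claw": 0.1,"dx": 0.1,"dy": -16.7,"dz": -16.5,"twist": 0},{"claw": 0.1,"dx": 0.1,"dy": -16.7,"dz": -16.5,"twist": 0},{"claw": 0.1,"dx": 0.1,"dy": -16.7,"dz": -16.5,"twist": 0},{"claw": 0.1,"dx": 0.1,"dy": -16.7,"dz": -16.5,"twist": 0}]'

```text
time_s: 43.38
position: [0.6312, 0.1055, 0.2239]
tcp_rot: [[0.959, -0.283, 0.012], [-0.283, -0.959, 0.001], [0.011, -0.004, -1.0]]
force: [-0.2, -0.2, -2.6]
opening: 0.315
```

```bash
python3 - <<'E'
from h import *
go(.6316,.1033,.195,-17)
E
```

```text
d=(-0.02,0.56,5.66) twist=0.6 (q6 15.9) yaw -16.4 pos [0.6327 0.1085 0.2516] f [-0.2 -0.2 -2.6] op 0.315 t 43.38
```

Request:
arm_command --plan '[{"claw": 0.1,"dx": 0,"dy": 0.5,"dz": 0,"twist": 0},{"claw": 0.1,"dx": 0,"dy": 0.5,"dz": 2,"twist": 0},{"claw": 0.1,"dx": 0,"dy": 0.5,"dz": 4,"twist": 0},{"claw": 0.1,"dx": 0,"dy": 0.5,"dz": 5.6,"twist": 0},{"claw": 0.1,"dx": 0,"dy": 0.5,"dz": 5.6,"twist": 0},{"claw": 0.1,"dx": 0,"dy": 0.5,"dz": 5.6,"twist": 0}]'

```text
time_s: 43.88
position: [0.6288, 0.1, 0.1663]
tcp_rot: [[0.959, -0.283, 0.008], [-0.283, -0.959, 0.001], [0.007, -0.003, -1.0]]
force: [0.3, -0.0, -2.0]
opening: 0.314
```

```bash
python3 lookp.py .6316 .1033 s32.png -17
```

```text
d=(-0.06,0.00,4.99) twist=0.5 (q6 15.4) yaw -16.5 pos [0.6317 0.1031 0.1954] f [ 0.3 -0.6 -1.2] op 0.313 t 43.93
```

View pics/s32.png

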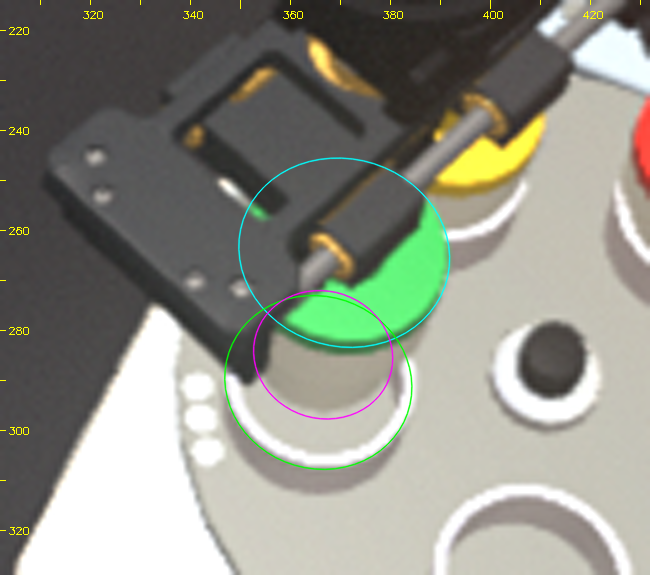

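Request:
arm_command --plan '[{"claw": 0.1,"dx": -0.05,"dy": 0,"dz": 1.2,"twist": 0},{"claw": 0.1,"dx": -0.05,"dy": 0,"dz": 2.4,"twist": 0},{"claw": 0.1,"dx": -0.05,"dy": 0,"dz": 3.6,"twist": 0},{"claw": 0.1,"dx": -0.05,"dy": 0,"dz": 4.5,"twist": 0},{"claw": 0.1,"dx": -0.05,"dy": 0,"dz": 4.7,"twist": 0},{"claw": 0.1,"dx": -0.05,"dy": 0,"dz": 4.9,"twist": 0},{"claw": 0.1,"dx": -0.05,"dy": 0,"dz": 4.9,"twist": 0}]'

```text
time_s: 44.52
position: [0.6302, 0.1003, 0.1183]
tcp_rot: [[0.959, -0.283, 0.01], [-0.283, -0.959, 0.001], [0.01, -0.004, -1.0]]
force: [0.5, -0.9, -1.7]
opening: 0.308
```

Request:
arm_command --plan '[{"claw": 0.1,"dx": 0,"dy": 0,"dz": 0.1,"twist": 0},{"claw": 0.1,"dx": 0,"dy": 0,"dz": 0.2,"twist": 0},{"claw": 0.1,"dx": 0,"dy": 0,"dz": 0.2,"twist": 0}]'

```text
time_s: 44.77
position: [0.6311, 0.1002, 0.1175]
tcp_rot: [[0.959, -0.283, 0.013], [-0.283, -0.959, 0.001], [0.012, -0.004, -1.0]]
force: [-1.1, 1.1, 1.9]
opening: 0.31
```

Request:
arm_command --plan '[{"claw": 0.1,"dx": 0,"dy": 0,"dz": 0.1,"twist": 0},{"claw": 0.1,"dx": 0,"dy": 0,"dz": 0.15,"twist": 0},{"claw": 0.1,"dx": 0,"dy": 0,"dz": 0.15,"twist": 0}]'

```text
time_s: 45.02
position: [0.6314, 0.1001, 0.1174]
tcp_rot: [[0.959, -0.283, 0.014], [-0.283, -0.959, 0.0], [0.013, -0.004, -1.0]]
force: [-2.2, -1.9, 6.0]
opening: 0.309
```

Request:
arm_command --plan '[{"claw": 0.7,"dx": 0,"dy": 0,"dz": -0.1,"twist": 0},{"claw": 0.7,"dx": 0,"dy": 0,"dz": -0.1,"twist": 0},{"claw": 0.7,"dx": 0,"dy": 0,"dz": -0.1,"twist": 0},{"claw": 0.7,"dx": 0,"dy": 0,"dz": -0.1,"twist": 0},{"claw": 0.7,"dx": 0,"dy": 0,"dz": -1,"twist": 0},{"claw": 0.7,"dx": 0,"dy": 0,"dz": -4,"twist": 0},{"claw": 0.7,"dx": 0,"dy": 0,"dz": -6,"twist": 0},{"claw": 0.7,"dx": 0,"dy": 0,"dz": -6,"twist": 0}]'

```text
time_s: 45.68
position: [0.6342, 0.1002, 0.1828]
tcp_rot: [[0.959, -0.283, 0.024], [-0.283, -0.959, 0.0], [0.023, -0.007, -1.0]]
force: [0.7, 0.8, 0.7]
opening: 0.691
```

```bash
python3 - <<'E'
from h import *
from samp import samples
s=cap('scene'); cv2.imwrite('pics/s33.png',s[:,:,::-1]); samples(s)
G={'scene':grad(s)}
for k,c,h,circ in(('blu',(.5747,-.1963,.078),.078,[(.0335,0),(.014,.022)]),):
    print(k,fit(G,c,circ,h))
go(.5747,-.1963,.18,-17)
E
```

```text
red [([447.0, 244.0], 1041), ([42.0, 310.0], 254), ([20.0, 338.0], 270)]
yel [([400.0, 243.0], 299)]
grn [([371.0, 282.0], 585)]
blu [([118.0, 184.0], 656), ([244.0, 202.0], 748), ([223.0, 272.0], 812), ([58.0, 342.0], 4648)]
blu (array([ 0.57482509, -0.19640571,  0.078     ]), np.float64(493.16424560546875))
d=(2.70,30.42,2.70) twist=0.6 (q6 15.4) yaw -16.4 pos [0.6343 0.1031 0.2083] f [-0.1  0.9 -0.2] op 0.695 t 45.73
```

View pics/s33.png

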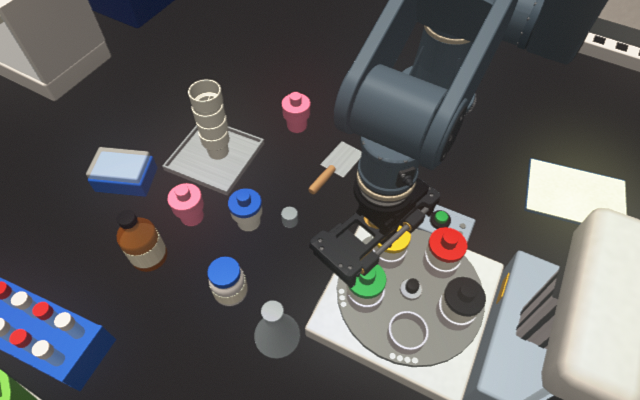

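Request:
arm_command --plan '[{"claw": 0.7,"dx": 2.7,"dy": 30.4,"dz": 0,"twist": 0},{"claw": 0.7,"dx": 2.7,"dy": 30.4,"dz": 0,"twist": 0},{"claw": 0.7,"dx": 2.7,"dy": 30.4,"dz": 0,"twist": 0},{"claw": 0.7,"dx": 2.7,"dy": 30.4,"dz": 0,"twist": 0},{"claw": 0.7,"dx": 2.7,"dy": 30.4,"dz": 0,"twist": 0},{"claw": 0.7,"dx": 2.7,"dy": 30.4,"dz": 2,"twist": 0},{"claw": 0.7,"dx": 2.7,"dy": 30.4,"dz": 4,"twist": 0},{"claw": 0.7,"dx": 2.7,"dy": 30.4,"dz": 8,"twist": 0}]'

```text
time_s: 46.4
position: [0.5774, -0.2016, 0.1139]
tcp_rot: [[0.958, -0.286, 0.029], [-0.286, -0.958, -0.007], [0.03, -0.002, -1.0]]
force: [1.9, -0.8, 0.0]
opening: 0.702
```

```bash
python3 - <<'E'
from h import *
go(.5747,-.1963,.115,-17)
E
```

```text
d=(-0.55,-0.10,2.64) twist=0.4 (q6 -13.7) yaw -16.6 pos [ 0.5789 -0.1986  0.1416] f [ 1.9 -0.8  0. ] op 0.702 t 46.4
```

Request:
arm_command --plan '[{"claw": 0.7,"dx": -0.55,"dy": -0.1,"dz": 0.5,"twist": 0},{"claw": 0.7,"dx": -0.55,"dy": -0.1,"dz": 1,"twist": 0},{"claw": 0.7,"dx": -0.55,"dy": -0.1,"dz": 2.6,"twist": 0}]'

```text
time_s: 46.65
position: [0.5742, -0.1992, 0.0892]
tcp_rot: [[0.957, -0.287, 0.032], [-0.287, -0.958, -0.008], [0.033, -0.002, -0.999]]
force: [0.5, 0.8, 0.5]
opening: 0.698
```

```bash
python3 - <<'E'
from h import *
go(.5747,-.1963,.105,-17)
s=cap('scene'); crop(np.clip(s*1.5,0,255).astype(np.uint8),180,110,320,230,5,'s34.png')
go(.5747,-.1963,.105,-17); print(np.array(bot.read_state()['tcp_rot'])[:,2])
E
```

```text
d=(-0.13,0.04,1.18) twist=0.3 (q6 -13.7) yaw -16.7 pos [ 0.5757 -0.1962  0.1169] f [0.5 0.8 0.5] op 0.698 t 46.65
d=(0.10,0.14,0.86) twist=0.4 (q6 -13.7) yaw -16.6 pos [ 0.5739 -0.1947  0.1136] f [-0.3 -0.3 -1.4] op 0.7 t 46.7
[ 0.02743101 -0.00513858 -0.99961049]
```

View pics/s34.png

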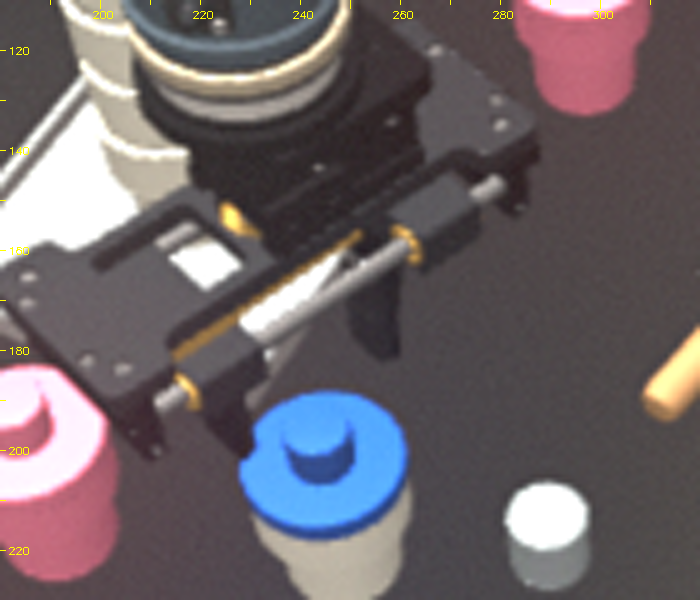

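Request:
arm_command --plan '[{"claw": 0.7,"dx": 0.05,"dy": 0.15,"dz": 1,"twist": 0},{"claw": 0.7,"dx": 0.05,"dy": 0.15,"dz": 2,"twist": 0},{"claw": 0.7,"dx": 0.05,"dy": 0.15,"dz": 2.8,"twist": 0},{"claw": 0.7,"dx": 0.05,"dy": 0.15,"dz": 2.8,"twist": 0},{"claw": 0.7,"dx": 0.05,"dy": 0.15,"dz": 2.8,"twist": 0},{"claw": 0.7,"dx": 0.05,"dy": 0.15,"dz": 2.8,"twist": 0}]'

```text
time_s: 47.2
position: [0.5737, -0.1993, 0.0584]
tcp_rot: [[0.958, -0.285, 0.028], [-0.285, -0.958, -0.006], [0.029, -0.003, -1.0]]
force: [-0.1, 0.8, 0.5]
opening: 0.7
```

```bash
python3 - <<'E'
from h import *
go(.5747,-.1963,.084,-17)
E
```

```text
d=(-0.06,0.01,0.21) twist=0.4 (q6 -13.9) yaw -16.6 pos [ 0.5752 -0.1963  0.0861] f [-0.1  0.8  0.5] op 0.7 t 47.2
```

Request:
arm_command --plan '[{"claw": 0.1,"dx": -0.05,"dy": 0,"dz": 0.1,"twist": 0},{"claw": 0.1,"dx": -0.05,"dy": 0,"dz": 0.1,"twist": 0},{"claw": 0.1,"dx": -0.05,"dy": 0,"dz": 0.1,"twist": 0},{"claw": 0.1,"dx": -0.05,"dy": 0,"dz": 0.1,"twist": 0},{"claw": 0.1,"dx": -0.05,"dy": 0,"dz": 0.1,"twist": 0},{"claw": 0.1,"dx": -0.05,"dy": 0,"dz": 0.1,"twist": 0},{"claw": 0.1,"dx": -0.05,"dy": 0,"dz": 0.1,"twist": 0},{"claw": 0.1,"dx": -0.05,"dy": 0,"dz": 0.1,"twist": 0}]'

```text
time_s: 47.87
position: [0.5736, -0.1994, 0.0575]
tcp_rot: [[0.958, -0.286, 0.029], [-0.286, -0.958, -0.006], [0.029, -0.003, -1.0]]
force: [0.3, -0.8, 0.6]
opening: 0.314
```

Request:
arm_command --plan '[{"claw": 0.1,"dx": 0,"dy": 0,"dz": 0,"twist": 0},{"claw": 0.1,"dx": 0,"dy": 0,"dz": 0,"twist": 0}]'

```text
time_s: 48.03
position: [0.5736, -0.1994, 0.0576]
tcp_rot: [[0.958, -0.286, 0.029], [-0.286, -0.958, -0.006], [0.029, -0.003, -1.0]]
force: [0.7, -1.0, 0.2]
opening: 0.315
```

```bash
python3 - <<'E'
from h import *
go(.6632,.1981,.265,-17); go(.575,-.197,.265,-17)
E
```

```text
d=(-2.30,-40.37,-17.94) twist=0.4 (q6 -13.9) yaw -16.6 pos [ 0.5751 -0.1964  0.0853] f [ 0.7 -1.   0.2] op 0.315 t 48.03
d=(0.54,0.01,-17.96) twist=0.4 (q6 -13.9) yaw -16.6 pos [ 0.5751 -0.1964  0.0853] f [ 0.7 -1.   0.2] op 0.315 t 48.03
```

Request:
arm_command --plan '[{"claw": 0.1,"dx": 0,"dy": 0,"dz": -2,"twist": 0},{"claw": 0.1,"dx": 0,"dy": 0,"dz": -6,"twist": 0},{"claw": 0.1,"dx": 0,"dy": 0,"dz": -10,"twist": 0},{"claw": 0.1,"dx": 0,"dy": -2,"dz": -14,"twist": 0},{"claw": 0.1,"dx": -1,"dy": -6,"dz": -18,"twist": 0},{"claw": 0.1,"dx": -2.3,"dy": -25,"dz": -19.5,"twist": 0},{"claw": 0.1,"dx": -2.3,"dy": -25,"dz": -19.5,"twist": 0},{"claw": 0.1,"dx": -2.3,"dy": -25,"dz": -19.5,"twist": 0}]'

```text
time_s: 48.7
position: [0.6004, -0.0286, 0.242]
tcp_rot: [[0.958, -0.287, 0.029], [-0.287, -0.958, -0.006], [0.029, -0.003, -1.0]]
force: [0.3, 0.0, -1.8]
opening: 0.309
```

```bash
python3 - <<'E'
from h import *
go(.6632,.1981,.275,-17)
E
```

```text
d=(-0.54,-23.18,-0.48) twist=0.3 (q6 3.3) yaw -16.7 pos [ 0.6019 -0.0256  0.2697] f [ 0.3  0.  -1.8] op 0.309 t 48.7
```

Request:
arm_command --plan '[{"claw": 0.1,"dx": -0.5,"dy": -23.2,"dz": -0.5,"twist": 0},{"claw": 0.1,"dx": -0.5,"dy": -23.2,"dz": -0.5,"twist": 0},{"claw": 0.1,"dx": -0.5,"dy": -23.2,"dz": -0.5,"twist": 0},{"claw": 0.1,"dx": -0.5,"dy": -23.2,"dz": -0.5,"twist": 0},{"claw": 0.1,"dx": -0.5,"dy": -23.2,"dz": -0.5,"twist": 0},{"claw": 0.1,"dx": -0.5,"dy": -23.2,"dz": -0.5,"twist": 0},{"claw": 0.1,"dx": -0.5,"dy": -23.2,"dz": -0.5,"twist": 0},{"claw": 0.1,"dx": -0.5,"dy": -23.2,"dz": -0.5,"twist": 0}]'

```text
time_s: 49.37
position: [0.6611, 0.1967, 0.2461]
tcp_rot: [[0.959, -0.284, 0.026], [-0.284, -0.959, -0.007], [0.027, -0.001, -1.0]]
force: [0.0, -0.7, -1.7]
opening: 0.312
```

```bash
python3 - <<'E'
from h import *
go(.6632,.1981,.2,-17)
s=cap('scene'); crop(s,330,190,530,370,3,'s35.png')
E
```

```text
d=(-0.09,0.14,7.38) twist=0.5 (q6 24.2) yaw -16.5 pos [0.6626 0.1997 0.2738] f [ 0.  -0.7 -1.7] op 0.312 t 49.37
```

View pics/s35.png

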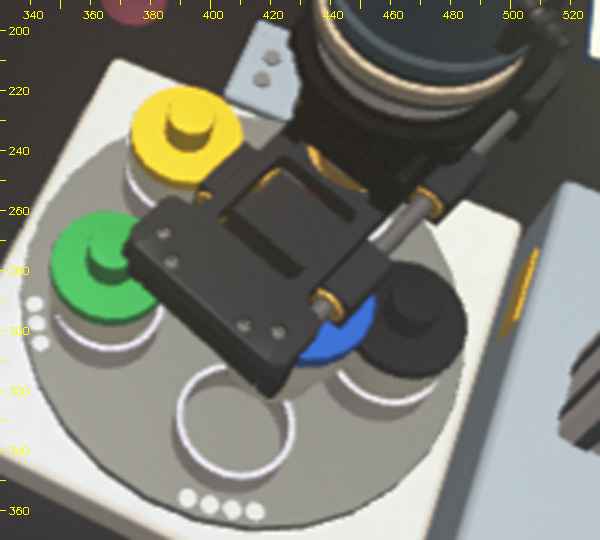

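Request:
arm_command --plan '[{"claw": 0.1,"dx": -0.1,"dy": 0.15,"dz": 1,"twist": 0},{"claw": 0.1,"dx": -0.1,"dy": 0.15,"dz": 3,"twist": 0},{"claw": 0.1,"dx": -0.1,"dy": 0.15,"dz": 5.5,"twist": 0},{"claw": 0.1,"dx": -0.1,"dy": 0.15,"dz": 7.6,"twist": 0},{"claw": 0.1,"dx": -0.1,"dy": 0.15,"dz": 7.6,"twist": 0},{"claw": 0.1,"dx": -0.1,"dy": 0.15,"dz": 7.6,"twist": 0},{"claw": 0.1,"dx": -0.1,"dy": 0.15,"dz": 7.6,"twist": 0}]'

```text
time_s: 50.0
position: [0.6623, 0.1924, 0.1711]
tcp_rot: [[0.958, -0.287, 0.027], [-0.287, -0.958, -0.007], [0.028, -0.001, -1.0]]
force: [0.3, 0.3, -1.1]
opening: 0.31
```

```bash
python3 lookp.py .6632 .1981 s36.png -17
```

```text
d=(-0.34,-0.18,5.40) twist=0.3 (q6 24.2) yaw -16.7 pos [0.6643 0.1958 0.1996] f [-0.3 -0.8 -1.6] op 0.315 t 50.05
```

View pics/s36.png

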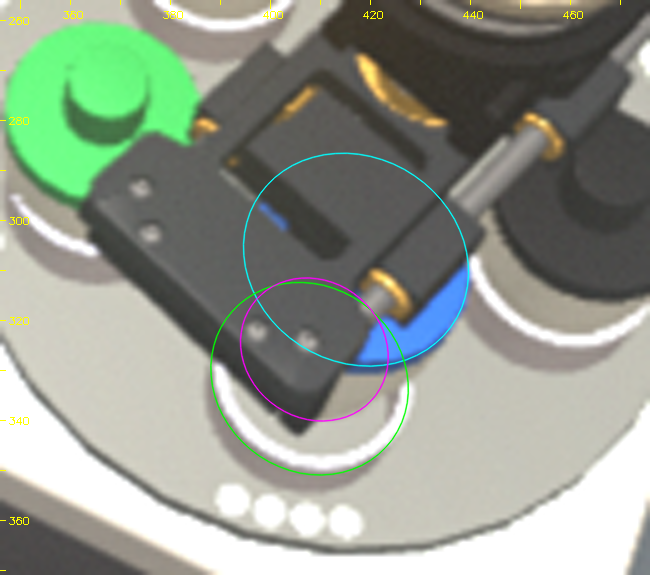

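```bash
python3 - <<'E'
from h import *
go(.6605,.1985,.1455,-17)
E
```

```text
d=(-0.61,-0.14,5.39) twist=0.3 (q6 24.2) yaw -16.7 pos [0.6643 0.1958 0.1996] f [-0.3 -0.8 -1.6] op 0.315 t 50.05
```

Request:
arm_command --plan '[{"claw": 0.1,"dx": -0.5,"dy": -0.15,"dz": 0.5,"twist": 0},{"claw": 0.1,"dx": -0.5,"dy": -0.15,"dz": 1.5,"twist": 0},{"claw": 0.1,"dx": -0.55,"dy": -0.15,"dz": 2.5,"twist": 0},{"claw": 0.1,"dx": -0.55,"dy": -0.15,"dz": 3.5,"twist": 0},{"claw": 0.1,"dx": -0.6,"dy": -0.15,"dz": 4.5,"twist": 0},{"claw": 0.1,"dx": -0.6,"dy": -0.15,"dz": 4.8,"twist": 0},{"claw": 0.1,"dx": -0.6,"dy": -0.15,"dz": 4.8,"twist": 0}]'

```text
time_s: 50.63
position: [0.6576, 0.1955, 0.1215]
tcp_rot: [[0.958, -0.287, 0.025], [-0.287, -0.958, -0.007], [0.026, -0.0, -1.0]]
force: [0.6, -0.0, -2.0]
opening: 0.309
```

```bash
python3 - <<'E'
from h import *
go(.6605,.1985,.1455,-17)
E
```

```text
d=(0.12,-0.04,0.38) twist=0.3 (q6 24.5) yaw -16.7 pos [0.6591 0.1985 0.1492] f [ 0.6 -0.  -2. ] op 0.309 t 50.63
```

Request:
arm_command --plan '[{"claw": 0.1,"dx": 0.1,"dy": 0,"dz": 0.2,"twist": 0},{"claw": 0.1,"dx": 0.1,"dy": 0,"dz": 0.4,"twist": 0},{"claw": 0.1,"dx": 0.1,"dy": 0,"dz": 0.4,"twist": 0}]'

```text
time_s: 50.88
position: [0.6592, 0.1951, 0.1177]
tcp_rot: [[0.958, -0.287, 0.026], [-0.287, -0.958, -0.007], [0.027, -0.0, -1.0]]
force: [-0.1, 0.2, -2.8]
opening: 0.308
```

Request:
arm_command --plan '[{"claw": 0.1,"dx": 0,"dy": 0,"dz": 0.1,"twist": 0},{"claw": 0.1,"dx": 0,"dy": 0,"dz": 0.2,"twist": 0},{"claw": 0.1,"dx": 0,"dy": 0,"dz": 0.2,"twist": 0}]'

```text
time_s: 51.13
position: [0.6599, 0.1953, 0.1174]
tcp_rot: [[0.958, -0.287, 0.028], [-0.287, -0.958, -0.007], [0.029, -0.001, -1.0]]
force: [-1.5, 0.3, 3.7]
opening: 0.313
```

Seated. Release and lift, then inspect everything.

Request:
arm_command --plan '[{"claw": 0.7,"dx": 0,"dy": 0,"dz": 0,"twist": 0},{"claw": 0.7,"dx": 0,"dy": 0,"dz": 0,"twist": 0},{"claw": 0.7,"dx": 0,"dy": 0,"dz": 0,"twist": 0},{"claw": 0.7,"dx": 0,"dy": 0,"dz": -0.1,"twist": 0},{"claw": 0.7,"dx": 0,"dy": 0,"dz": -1,"twist": 0},{"claw": 0.7,"dx": 0,"dy": 0,"dz": -4,"twist": 0},{"claw": 0.7,"dx": 0,"dy": 0,"dz": -8,"twist": 0},{"claw": 0.7,"dx": 0,"dy": 0,"dz": -10,"twist": 0}]'

```text
time_s: 51.8
position: [0.6591, 0.1964, 0.2222]
tcp_rot: [[0.957, -0.287, 0.034], [-0.287, -0.958, -0.006], [0.034, -0.004, -0.999]]
force: [0.7, 0.2, 1.3]
opening: 0.689
```

```bash
python3 - <<'E'
from h import *
s=cap('scene')
print(tri((441.0,216.0),(236.3,246.3)))
go(.42,.17,.27,-17)
E
```

```text
(array([0.4030401 , 0.1631458 , 0.06501216]), [np.float64(0.4382989291442877), np.float64(0.41809085974305243)])
d=(-22.33,9.80,-2.58) twist=0.3 (q6 24.4) yaw -16.7 pos [0.6629 0.1998 0.2541] f [1.5 0.5 3. ] op 0.698 t 51.85
```

```bash
python3 - <<'E'
from h import *
s=cv2.imread('pics/scene0.png')[:,:,::-1]
v,sc=fit({'scene':grad(s)},(.405,.163,.072),[(.013,0)],.072); print(v,sc,onz('scene',(441.7,215.7),.072))
crop(s,410,190,470,240,10,'key.png',grid=5,circles=[(v,.013,(255,0,255)),((v[0],v[1],.062),.021,(255,255,0))],n='scene')
go(.41,.163,.22,-17)
E
```

```text
[0.40597374 0.16272505 0.072     ] 289.9395751953125 [0.40703095 0.16364326 0.072     ]
d=(-23.29,10.79,2.38) twist=0.3 (q6 24.4) yaw -16.7 pos [0.6629 0.1998 0.2541] f [1.5 0.5 3. ] op 0.698 t 51.85
```

View pics/key.png

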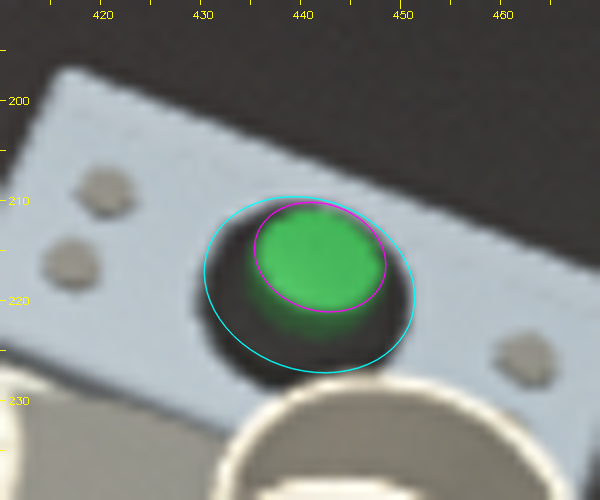

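Request:
arm_command --plan '[{"claw": 0.0,"dx": -23.6,"dy": 10.8,"dz": 0,"twist": 7},{"claw": 0.0,"dx": -23.6,"dy": 10.8,"dz": 0,"twist": 14},{"claw": 0.0,"dx": -23.6,"dy": 10.8,"dz": 0,"twist": 21},{"claw": 0.0,"dx": -23.6,"dy": 10.8,"dz": 0,"twist": 28},{"claw": 0.0,"dx": -23.6,"dy": 10.8,"dz": 0,"twist": 35},{"claw": 0.0,"dx": -23.6,"dy": 10.8,"dz": 0,"twist": 42},{"claw": 0.0,"dx": -23.6,"dy": 10.8,"dz": 0,"twist": 49},{"claw": 0.0,"dx": -23.6,"dy": 10.8,"dz": 0,"twist": 52.3}]'

```text
time_s: 52.52
position: [0.4, 0.1606, 0.216]
tcp_rot: [[0.355, -0.934, 0.039], [-0.935, -0.355, -0.005], [0.019, -0.034, -0.999]]
force: [1.0, 0.7, 0.4]
opening: 0.179
```

```bash
python3 - <<'E'
from h import *
go(.406,.163,.20,-69)
s=cap('scene'); cv2.imwrite('pics/s37.png',s[:,:,::-1])
t=cap('top'); cv2.imwrite('pics/t37.png',t[:,:,::-1])
E
```

```text
d=(0.14,-0.25,4.38) twist=-0.2 (q6 77.0) yaw -69.2 pos [0.4015 0.1636 0.2437] f [1.  0.7 0.4] op 0.179 t 52.52
```

View pics/s37.png

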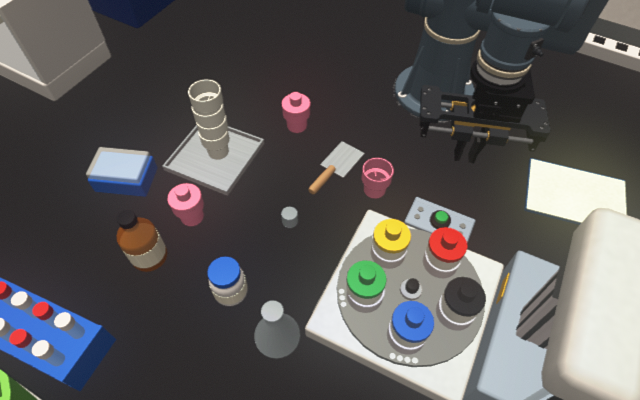

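View pics/t37.png

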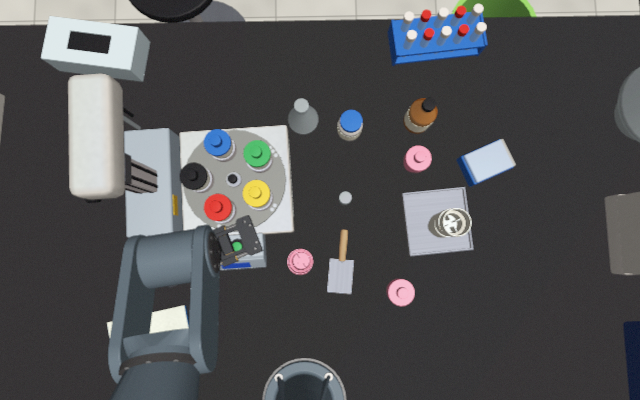

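```bash
python3 - <<'E'
from h import *
s=cv2.imread('pics/s37.png')[:,:,::-1]
ps=[(.5015,.1993),(.5317,.1041),(.6316,.1033),(.662,.198)]
G={'scene':grad(s)}; ci=[]
for p in ps:
    v,sc=fit(G,(*p,.138),[(.0335,0),(.014,.022)],.138); v2,sc2=fit(G,(*p,.148),[(.0335,0),(.014,.022)],.148); print(p,v.round(4),round(sc),round(sc2))
    ci+=[(v,.0335,(255,255,255)),(v+[0,0,.022],.014,(0,0,0))]
crop(s,330,190,510,370,3,'o37.png',circles=ci,n='scene')
crop(s,160,60,280,200,4,'o37b.png',circles=[((.4525,-.362,.199),.0325,(0,255,0))],n='scene')
go(.406,.163,.1,-69)
E
```

```text
(0.5015, 0.1993) [0.5005 0.1967 0.138 ] 463 463
(0.5317, 0.1041) [0.532  0.1033 0.138 ] 459 453
(0.6316, 0.1033) [0.6327 0.1017 0.138 ] 341 318
(0.662, 0.198) [0.6623 0.1989 0.138 ] 395 371
d=(-0.18,0.56,14.42) twist=0.1 (q6 76.7) yaw -68.9 pos [0.4057 0.164  0.2443] f [-0.5  0.5 -0.1] op 0.084 t 52.62
```

View pics/o37.png

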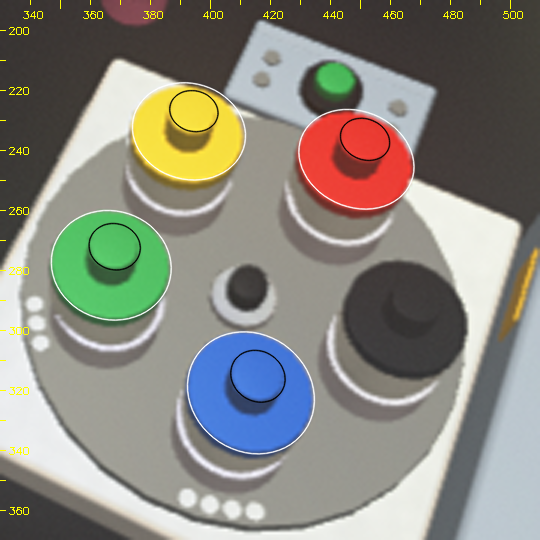

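View pics/o37b.png

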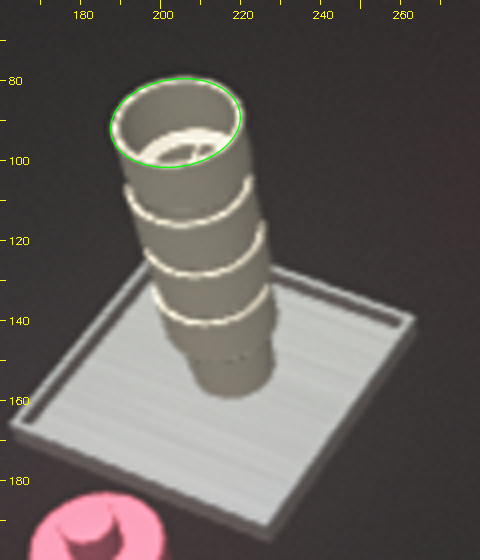

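Request:
arm_command --plan '[{"claw": 0,"dx": -0.2,"dy": 0.5,"dz": 3,"twist": 0},{"claw": 0,"dx": -0.2,"dy": 0.5,"dz": 7,"twist": 0},{"claw": 0,"dx": -0.2,"dy": 0.5,"dz": 11,"twist": 0},{"claw": 0,"dx": -0.2,"dy": 0.5,"dz": 14.4,"twist": 0},{"claw": 0,"dx": -0.2,"dy": 0.5,"dz": 14.4,"twist": 0},{"claw": 0,"dx": -0.2,"dy": 0.5,"dz": 14.4,"twist": 0}]'

```text
time_s: 53.12
position: [0.4044, 0.1602, 0.0712]
tcp_rot: [[0.36, -0.932, 0.038], [-0.933, -0.36, -0.005], [0.019, -0.034, -0.999]]
force: [0.4, -0.2, 0.5]
opening: 0.003
```

```bash
python3 - <<'E'
from h import *
go(.406,.163,.076,-69)
s=cap('scene'); crop(np.clip(s*1.7,0,255).astype(np.uint8),400,150,500,240,6,'s38.png')
E
```

```text
d=(-0.02,0.08,2.28) twist=0.1 (q6 77.1) yaw -68.9 pos [0.4059 0.1632 0.0989] f [ 0.4 -0.2  0.5] op 0.003 t 53.12
```

View pics/s38.png

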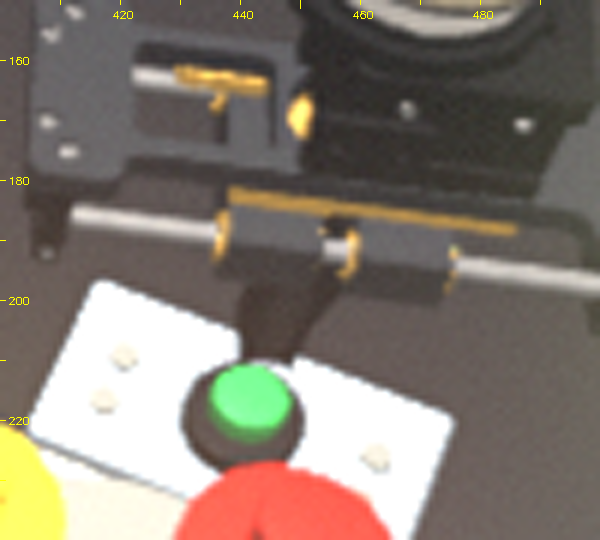

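Request:
arm_command --plan '[{"claw": 0,"dx": 0,"dy": 0.05,"dz": 1,"twist": 0},{"claw": 0,"dx": 0,"dy": 0.05,"dz": 2,"twist": 0},{"claw": 0,"dx": 0,"dy": 0.05,"dz": 2.5,"twist": 0},{"claw": 0,"dx": 0,"dy": 0.05,"dz": 2.5,"twist": 0}]'

```text
time_s: 53.5
position: [0.408, 0.1604, 0.0495]
tcp_rot: [[0.36, -0.932, 0.047], [-0.933, -0.361, -0.004], [0.021, -0.042, -0.999]]
force: [0.2, -0.5, 0.1]
opening: 0.004
```

Request:
arm_command --plan '[{"claw": 0,"dx": 0,"dy": 0,"dz": 0.3,"twist": 0},{"claw": 0,"dx": 0,"dy": 0,"dz": 0.5,"twist": 0},{"claw": 0,"dx": 0,"dy": 0,"dz": 0.5,"twist": 0}]'

```text
time_s: 53.75
position: [0.4089, 0.1605, 0.0452]
tcp_rot: [[0.36, -0.932, 0.049], [-0.933, -0.361, -0.004], [0.021, -0.044, -0.999]]
force: [-0.5, -0.5, -0.6]
opening: 0.004
```

```bash
python3 - <<'E'
from h import *
go(.406,.163,.066,-69)
s=cap('scene'); crop(np.clip(s*1.7,0,255).astype(np.uint8),400,150,500,240,6,'s39.png')
E
```

```text
d=(-0.13,0.45,0.67) twist=0.1 (q6 77.2) yaw -68.9 pos [0.4104 0.1635 0.0729] f [-0.5 -0.5 -0.6] op 0.004 t 53.75
```

View pics/s39.png

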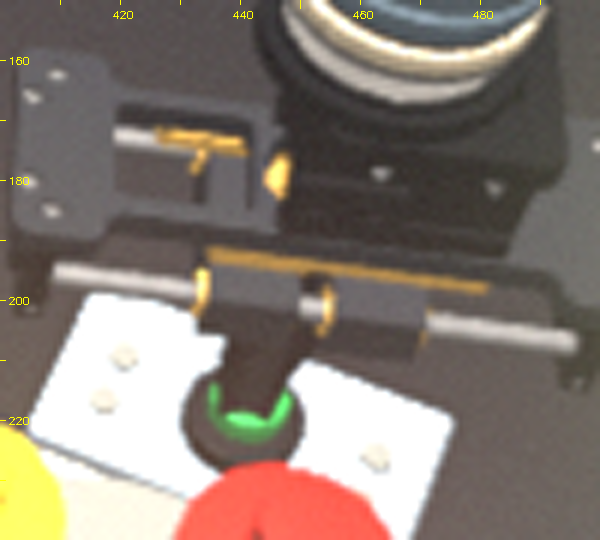

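Request:
arm_command --plan '[{"claw": 0,"dx": 0,"dy": 0.2,"dz": 0.2,"twist": 0},{"claw": 0,"dx": 0,"dy": 0.2,"dz": 0.4,"twist": 0},{"claw": 0,"dx": 0,"dy": 0.2,"dz": 0.6,"twist": 0},{"claw": 0,"dx": 0,"dy": 0.2,"dz": 0.7,"twist": 0},{"claw": 0,"dx": 0,"dy": 0.2,"dz": 0.7,"twist": 0}]'

```text
time_s: 54.22
position: [0.4078, 0.1598, 0.0385]
tcp_rot: [[0.36, -0.932, 0.05], [-0.933, -0.361, -0.004], [0.021, -0.045, -0.999]]
force: [0.2, 0.4, 9.8]
opening: 0.003
```

Request:
arm_command --plan '[{"claw": 0,"dx": 0,"dy": 0,"dz": 0.2,"twist": 0},{"claw": 0,"dx": 0,"dy": 0,"dz": 0.3,"twist": 0},{"claw": 0,"dx": 0,"dy": 0,"dz": 0.3,"twist": 0}]'

```text
time_s: 54.47
position: [0.4079, 0.1598, 0.0379]
tcp_rot: [[0.36, -0.931, 0.051], [-0.933, -0.361, -0.004], [0.022, -0.047, -0.999]]
force: [-3.5, -0.6, 34.9]
opening: 0.003
```

Request:
arm_command --plan '[{"claw": 0,"dx": 0,"dy": 0,"dz": -1,"twist": 0},{"claw": 0,"dx": 0,"dy": 0,"dz": -4,"twist": 0},{"claw": 0,"dx": 0,"dy": 0,"dz": -8,"twist": 0},{"claw": 0,"dx": 0,"dy": 0,"dz": -12,"twist": 0},{"claw": 0,"dx": 0,"dy": 0,"dz": -16,"twist": 0},{"claw": 0,"dx": 0,"dy": 0,"dz": -17,"twist": 0},{"claw": 0,"dx": 0,"dy": 0,"dz": -17,"twist": 0}]'

```text
time_s: 55.05
position: [0.4009, 0.1608, 0.2105]
tcp_rot: [[0.361, -0.931, 0.058], [-0.932, -0.361, -0.003], [0.024, -0.053, -0.998]]
force: [-0.5, -0.4, -0.8]
opening: 0.009
```

```bash
python3 - <<'E'
from h import *
s=cap('scene'); cv2.imwrite('pics/s40.png',s[:,:,::-1]); t=cap('top'); cv2.imwrite('pics/t40.png',t[:,:,::-1]); go(.4,.16,.2)
E
```

```text
d=(0.24,0.25,3.47) yaw -68.9 pos [0.3997 0.1633 0.2347] f [ 0.  -0.6 -0.6] op 0.005 t 55.15
```

View pics/s40.png

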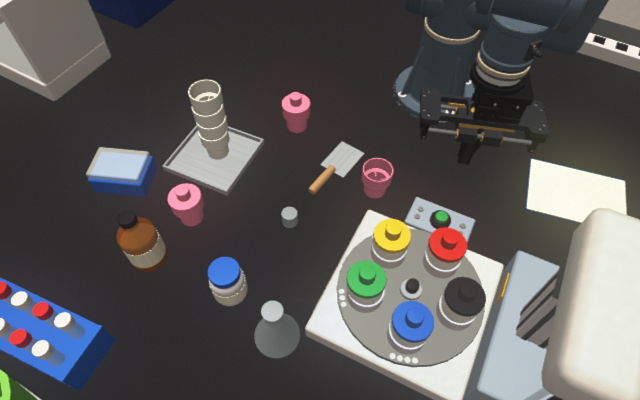

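View pics/t40.png

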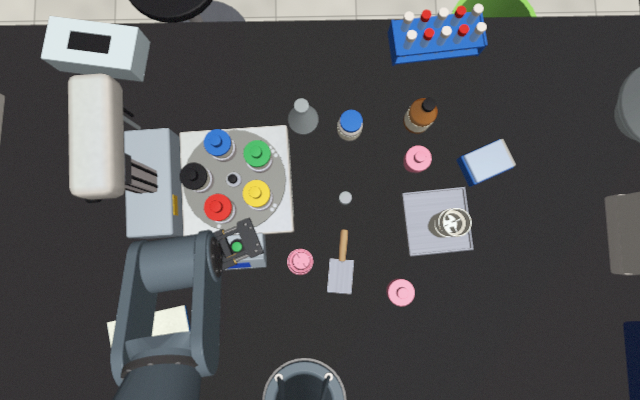

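```bash
python3 - <<'E'
from rig import bot
print(bot.hand_in())
E
```

```text
the job is handed in; nothing more can be done
None
```

I finished the changeover and handed it in at about 55 s of robot time, well under the 210 s limit.

- **Used beakers:** Three were in the rack, in positions 1, 2 and 3; position 4 was already empty. I nested them on the tray beaker, and each one met its stop at the expected height. The last scene view shows a straight four-beaker stack upright in the tray.
- **Samples:** All four colours were there. I loaded red, yellow, green and blue into positions 1 to 4 in that order. Each one met the holder floor with the tool 85 mm above it, as expected, and the lids lined up with their holders in the overlay.
- **Start key:** I pressed it only after loading, down to its stop, about 6 mm of travel. The force reached 35 N at the stop.
- **Other glassware and tools:** In the last pictures from both cameras, the bottle, jar, flask, weighing bottle, spatula and the three pink look-alikes are where they started. I saw no sample or beaker knocked aside during the run.

Some checks disagreed:
- **Tool height:** The reported tool height was about 28 mm too low. I found this by touching the bare bench at up to 19 N and corrected for it from then on.
- **Cameras:** The two cameras differed by up to about 7 mm in most positions, and by 12 mm for the beaker in position 2. Heights measured from both views came out 5 to 10 mm low. I took positions from the scene camera at the stated heights and confirmed them by contact.
- **Tool tilt:** The tool had drifted to a tilt of about 3 degrees by the end, which did not affect any placement.

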